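# Fetch the pistachio eclair from under the pastry stand's tier

## Robot

A 7-joint arm with a two-finger parallel gripper is mounted at the origin on the work surface. World frame = base frame: x ahead of the robot, y to its left, z up, the work surface at z = 0. Lengths are in mm, angles in degrees, forces in N, time in s.
With the tool pointing down it reaches from about 350 to 900 mm from the base axis. Payload 7.2 kg.
Tool frame: the origin (TCP) lies between the finger pads; the fingertips stand bot.nose_length ahead of it and the grasp point (between the pads) is the TCP (bot.nose_length is the distance from the TCP to the fingertips, in mm); x points along the fingers, y is the direction in which the jaws open and shut, and the axes are right-handed (so a half turn about x gives the same grasp; the last joint's range is limited). The gripper opens to 88 mm and grips with 3 to 60 N. Pads are 20 mm wide; open, the fingers measure 115 mm over their backs; the gripper's body (75 mm by 178 mm) begins 61 mm behind the grasp point.
Start: joints at [-75.184, 23.554, -0.728, 91.456, 0.321, 64.991, -4.71], TCP at [200.643, 591.922, 221.053] pointing down, gripper open.
Joint ranges: [-169.25, 169.25], [-16.82, 113.86], [-84.01, 82.57], [7.8, 145.47], [-59.2, 239.2], [7.22, 106.19], [-163.78, 163.78]. Speed limits (degrees/s): [136.94, 136.94, 172.46, 172.46, 180, 180, 180].

## Interface

Orientations are given as [roll, pitch, yaw] about the fixed x, y, z axes, in that order (R = Rz(yaw) Ry(pitch) Rx(roll)).
In Python, from bench import bot, vision gives the robot as it stands.
- The arm moves only by the tool apply_moves, never from a script. Its argument "rows" is a list of rows, each an object of numbers: "ax", "ay", "az": the turn, a rotation vector about the tool's x, y, z in rad; "dx", "dy", "dz": the shift along the tool's x, y, z in m; "gripper": the opening in per cent of the stroke, from 0 (shut) to 100 (fully open). In form: [{"ax": .., "ay": .., "az": .., "dx": .., "dy": .., "dz": .., "gripper": ..}, ...]. A call has 1 to 10 rows; each row is the pose to reach, as a shift and turn from the pose commanded when the call began, along the tool's axes at that moment; what a row does not reach only later rows make up. A row lasts 1/10 s, in which the tool goes at most 50 mm and 8.59 degrees, less where a joint would pass 70% of its speed; a pose out of reach is approached as far as the arm can. A call with a gripper value outside its range is refused whole. The fingers move at their own pace and stop on an object; "newtons" is the grip in N (left out, the last holds). Time passes only in rows, so rows that repeat a pose let the fingers close. It gives the time, the measured TCP pose, the force and the opening at its end, in the units of the state.
- bot.read_state(): the state, without advancing time (a new reading comes with each control period).
- vision.read_camera(name): name is "side" or "top"; returns a dict with "pixels" (400x640x3 uint8, blue, green, red), "fx", "fy", "cx", "cy" (pixels), "D" ([k1, k2, p1, p2, k3] as OpenCV has them; the pictures are not rectified), "view" (4x4, takes a point from world to camera coordinates). Camera axes: x right, y up, looking along -z (the intrinsics and any distortion apply to the point x, -y, -z); pixel columns grow to the right and rows downward; lengths in mm; the calibration is good to about 2 mm. A picture is of the moment at which its call begins. There is no depth.
- bot.job_done(): hands the job in, once; it reports no verdict.
The state is a dict: "time": time; "q": joint angles; "joint_vel": joint speeds; "effort": joint torques, N m; "tcp_pos": TCP position; "tool_rot": TCP orientation; "wrist_force": force on the tool from outside, world axes, zero at the start; "torque": the same for the moment, N m; "grip_width": finger opening in mm.
Only numpy, scipy, OpenCV 4.12 (cv2) and the standard library are available. Lean on these libraries where they do the work, as an engineer would, in place of code of your own. Each camera call takes 0.05 s, during which the arm holds its last target.

## Task

A customer wants the green pistachio eclair from the lower level of the pastry stand: move both tarts to the wooden side board, lift the white tier off its four posts by the brass handle and lay it flat on the side board too, then lay the green eclair upright and lengthwise in the middle of the gold cake card, without shifting the chocolate eclair. Then put the tier back fully down over its four posts (either way round), and set each tart upright in the middle of its own doily on the tier: the nut tart on the gold doily, the berry tart on the light-blue doily, whichever they stood on before.

Things in the scene. Friction and masses are not known exactly. Their poses are not given: they have to be found in the camera images.
- stand: Fixed pastry stand: dark slate slab 230 (x) x 160 x 15 mm. Origin at the centre of its underside, z up. Four brass posts at x = +-85, y = +-28 mm: 18 mm in diameter up to 63 mm above the origin (shoulders on which the tier rests), then pins 8 mm in diameter up to 85 mm, the last 7 mm tapered to a 3 mm tip.
- tier: Loose white plate 200 (x) x 84 x 8 mm, 0.25-0.5 kg, four 15 mm holes at x +-85, y +-28 mm; at first on the post shoulders, yaw as the stand. Origin: centre of underside, z up. Upright brass handle at its centre, the point of balance: 36 mm along x, 14 mm thick along y, from 8 to 50 mm above the origin. Two flat 66 mm doilies on top, y = 0: gold at x = +54, light blue at x = -54 mm.
- nut_tart: Loose round tart, light crust with caramel-brown top and nut crumbs, 58 mm in diameter (59 over its flutes), 22 mm high plus a 5 mm topping that is only seen. Origin at the centre of its underside, z up. At the start it stands on one of the tier's two doilies, not always its own.
- berry_tart: Loose round tart, light crust with red berries on top, 58 mm in diameter (59 over its flutes), 22 mm high plus a 9 mm topping that is only seen. Origin at the centre of its underside, z up. At the start it stands on the tier's other doily.
- green_eclair: Loose eclair, brown with green glaze, 140 (its x) x 36 (y) x 28 mm high plus 2 mm glaze. Origin at the centre of its underside, z up. At first it lies on the stand's slab under the tier, crosswise to the stand's x, its centre 36 to 40 mm from the stand's centre along x, either way; its ends stick out on both sides of the tier.
- choc_eclair: Loose eclair of the same size and axes with dark chocolate glaze, beside the green one on the other side of the stand's centre. It stays where it is.
- side_board: Fixed light wooden board, 230 (x) x 180 (y) x 12 (z) mm, to the left or right of the stand, empty at the start. Origin at the centre of its underside, z up. Room for the tier laid along its x on one half and the two tarts on the other.
- cake_card: Fixed gold card, 180 (x) x 80 (y) x 6 (z) mm, on the other side of the stand from the side board. Origin at the centre of its underside, z up. Target of the green eclair, long side along the card's x.
Things that resemble listed ones, but are neither listed nor needed, are in the scene too. What is shaped like the berry_tart but black or purple is not meant.

How it is judged (in metres and radians):
On the way, in this order (a step that is already met when the one before it is completed fails the run):
1. both tarts stand released on the side board (x of nut_tart in the frame of side_board between -0.1 and 0.1 m and y of nut_tart in the frame of side_board between -0.075 and 0.075 m and z of nut_tart in the frame of side_board between 0.008 and 0.018 m and linear speed of each of nut_tart, berry_tart below 0.02 m/s and angle between each of nut_tart, berry_tart's own z axis and vertical below 0.1 rad and contact force between the fingers and nut_tart below 0.05 N and x of berry_tart in the frame of side_board between -0.1 and 0.1 m and y of berry_tart in the frame of side_board between -0.075 and 0.075 m and z of berry_tart in the frame of side_board between 0.008 and 0.018 m and contact force between the fingers and berry_tart below 0.05 N), for 0.2 s.
2. the tier lies flat and released on the side board, too (x of tier in the frame of side_board between -0.08 and 0.08 m and y of tier in the frame of side_board between -0.08 and 0.08 m and z of tier in the frame of side_board between 0.008 and 0.018 m and linear speed of tier below 0.02 m/s and angle between tier's own z axis and vertical below 0.1 rad and contact force between the fingers and tier below 0.05 N), for 0.2 s.
3. the green eclair lies released on the middle of the gold card (x of green_eclair in the frame of cake_card between -0.018 and 0.018 m and y of green_eclair in the frame of cake_card between -0.015 and 0.015 m and z of green_eclair in the frame of cake_card between 0.002 and 0.011 m and angle between the x axis of green_eclair and the x axis of cake_card, either way round below 0.2 rad and linear speed of green_eclair below 0.02 m/s and angle between green_eclair's own z axis and vertical below 0.1 rad and contact force between the fingers and green_eclair below 0.05 N), for 0.2 s.
4. the tier is back down over its four posts, released (z of tier in the frame of stand between 0.059 and 0.067 m and horizontal distance between tier and stand below 0.007 m and angle between the x axis of tier and the x axis of stand, either way round below 0.08 rad and angle between tier's own z axis and vertical below 0.05 rad and linear speed of tier below 0.02 m/s and angle between tier's own z axis and vertical below 0.1 rad and contact force between the fingers and tier below 0.05 N), for 0.2 s.
At the end, for the whole second after the job is handed in: Green eclair upright on the card within 18 x 15 mm of its middle, 0.2 rad of its long side; tier level on the four shoulders (4 mm); nut tart on gold, berry tart on blue doily, each within 12 mm; chocolate eclair within 20 mm of its start; all at rest, released (all of step 3 and all of step 4 and x of nut_tart in the frame of tier between 0.042 and 0.066 m and y of nut_tart in the frame of tier between -0.012 and 0.012 m and z of nut_tart in the frame of tier between 0.004 and 0.013 m and linear speed of each of nut_tart, berry_tart, choc_eclair below 0.02 m/s and angle between each of nut_tart, berry_tart, choc_eclair's own z axis and vertical below 0.1 rad and contact force between the fingers and nut_tart below 0.05 N and x of berry_tart in the frame of tier between -0.066 and -0.042 m and y of berry_tart in the frame of tier between -0.012 and 0.012 m and z of berry_tart in the frame of tier between 0.004 and 0.013 m and contact force between the fingers and berry_tart below 0.05 N and distance of choc_eclair from where it was at the start of the episode below 0.02 m); the robot touches nothing.
It fails at once if the chocolate eclair is shifted by more than 20 mm (distance of choc_eclair from where it was at the start of the episode above 0.02 m).
It also fails if it takes over 144 s, if anything falls off the work surface, if the arm or the gripper's body presses on something with over 40 N, if the wrist force passes 120 N, or if a joint passes its speed limit or range.

## Working session

There is one attempt and no reset: what is moved stays moved. The work goes in short steps, Python scripts to look and compute and a tool call to move; the robot and the scene stay as the last step left them, time stands still between calls to the robot, and variables do not carry over. Pictures are saved under pics/ and viewed, and the job is handed in when it is done.

Besides the shell and the picture viewer there is one more tool, called after "Request:" as name(argument=value, ...), one argument or row to a line, values as JSON. apply_moves: Moves the arm, as the interface text tells. Its arguments: {"type":"object","properties":{"rows":{"type":"array","items":{"type":"object","properties":{"ax":{"type":"number"},"ay":{"type":"number"},"az":{"type":"number"},"dx":{"type":"number"},"dy":{"type":"number"},"dz":{"type":"number"},"gripper":{"type":"number"}}}},"newtons":{"type":"number"}},"required":["rows"]}

```bash
ls; mkdir -p pics; python3 - <<'E'
from bench import bot, vision
import cv2, numpy as np
print(bot.read_state(), bot.nose_length)
for n in("top","side"):
    c=vision.read_camera(n); cv2.imwrite(f"pics/{n}0.png",c["pixels"])
    print(n,{k:c[k] for k in("fx","fy","cx","cy","D")}); print(np.round(c["view"],4).tolist())
E
```

```text
pics
{'time': 0.0, 'q': array([-75.18375768,  23.59829585,  -0.72772496,  91.50395017,
         0.32236716,  64.99105126,  -4.70950439]), 'joint_vel': array([-0.06992089,  0.01941212,  0.05580214, -0.04605886, -0.00416216,
        0.00933568,  0.07026479]), 'effort': array([-1.24770697e-03, -5.87946618e+01,  6.41321316e-01, -2.91079295e+01,
       -5.38639468e-02,  1.83804415e-02,  1.76681297e-04]), 'tcp_pos': array([200.51951347, 591.41864384, 220.22857971]), 'tool_rot': array([ -84.90919506,   89.90874299, -103.63131763]), 'wrist_force': array([-1.6561904 ,  0.27415639, -0.32551253]), 'torque': array([ 0.01716394, -0.0134514 , -0.04028122]), 'grip_width': 87.928671658934} 19.0
top {'fx': 399.3991067290804, 'fy': 399.3991067290804, 'cx': 315.4999676840181, 'cy': 192.3170438342837, 'D': array([0.00056555, 0.        , 0.        , 0.        , 0.        ])}
[[0.0249, -0.9994, -0.0235, 1.7554], [0.9893, 0.0213, 0.1446, -584.4662], [-0.144, -0.0268, 0.9892, -1053.9583], [0.0, 0.0, 0.0, 1.0]]
side {'fx': 375.98450159151474, 'fy': 375.98450159151474, 'cx': 313.8974182277284, 'cy': 199.063862394017, 'D': array([-0.0049674,  0.       ,  0.       ,  0.       ,  0.       ])}
[[-0.9414, -0.3371, -0.0066, 542.6105], [0.2041, -0.5853, 0.7847, -181.8032], [-0.2684, 0.7374, 0.6198, -866.1303], [0.0, 0.0, 0.0, 1.0]]
```

View pics/top0.png

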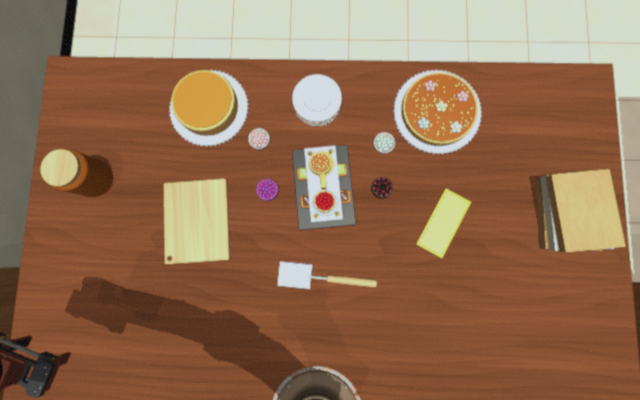

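View pics/side0.png

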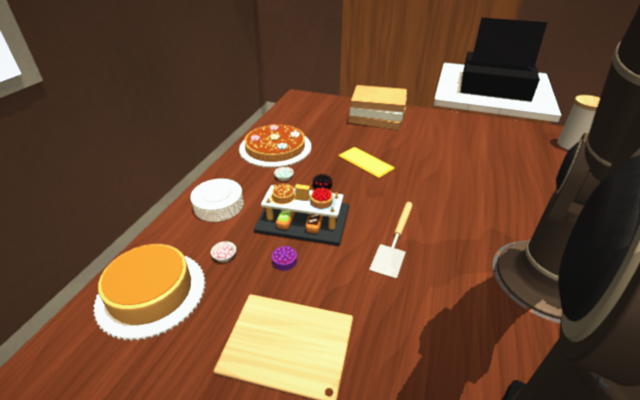

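```bash
cat > h.py <<'E'
import numpy as np, cv2
from bench import bot, vision
from scipy.spatial.transform import Rotation as R
F=np.diag([1.,-1,-1])
def cam(n):
    c=vision.read_camera(n); c["K"]=np.array([[c["fx"],0,c["cx"]],[0,c["fy"],c["cy"]],[0,0,1]]); c["D"]=np.array(c["D"]); c["view"]=np.array(c["view"]); return c
def proj(c,P):
    P=np.atleast_2d(np.array(P,float)); Rm=F@c["view"][:3,:3]; t=F@c["view"][:3,3]
    return cv2.projectPoints(P,cv2.Rodrigues(Rm)[0],t,c["K"],c["D"])[0].reshape(-1,2)
def unproj(c,uv,z):
    uv=np.atleast_2d(np.array(uv,float)); n=cv2.undistortPoints(uv.reshape(-1,1,2),c["K"],c["D"]).reshape(-1,2)
    Rm=c["view"][:3,:3]; o=-Rm.T@c["view"][:3,3]
    d=np.c_[n[:,0],-n[:,1],-np.ones(len(n))]@Rm
    return o+d*((z-o[2])/d[:,2])[:,None]
def crop(c,x0,y0,x1,y1,s,name):
    im=c["pixels"][y0:y1,x0:x1]; cv2.imwrite(f"pics/{name}.png",cv2.resize(im,None,fx=s,fy=s,interpolation=cv2.INTER_CUBIC))
E
python3 - <<'E'
from h import *
c=cam("top"); crop(c,285,135,365,235,6,"topc"); crop(c,410,180,480,265,6,"topcard")
s=cam("side"); crop(s,245,160,365,250,6,"sidec")
E
```

```text
(no output)
```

View pics/topc.png

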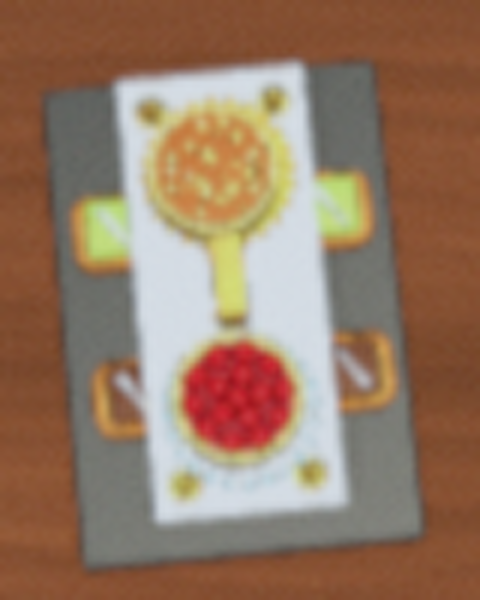

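View pics/sidec.png

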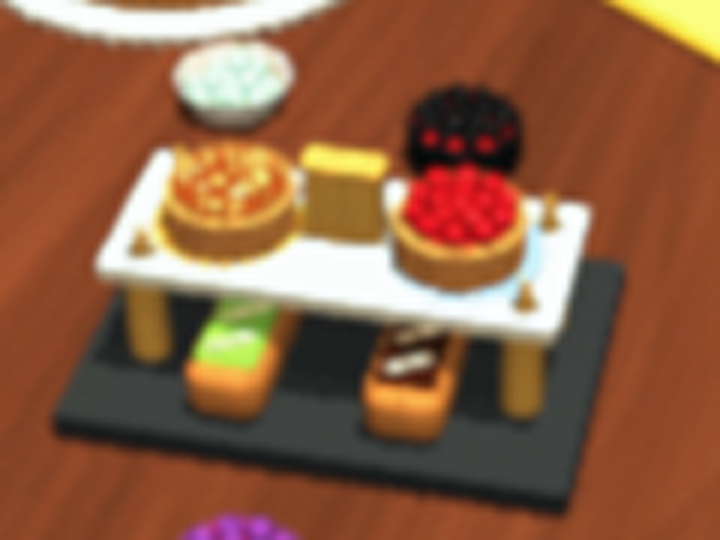

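```bash
python3 - <<'E'
from h import *
c=cam("top"); s=cam("side")
def T(l): return np.array(l)/6+[285,135]
def rect(P,name):
    m=P.mean(0); e=P-m
    a=P[1]-P[0]; b=P[3]-P[0]
    print(name,"ctr",m.round(1),"sides",[round(float(np.linalg.norm(P[(i+1)%4]-P[i])),1) for i in range(4)],
     "yaws",[round(float(np.degrees(np.arctan2(*(P[(i+1)%4]-P[i])[[1,0]]))),1) for i in range(4)])
rect(unproj(c,T([(45,92),(373,62),(423,537),(88,568)])-.0,15),"slab top")
rect(unproj(c,T([(117,78),(302,63),(348,503),(157,522)]),71),"tier top")
S=np.array([(100,272),(160,152),(592,208),(556,332)])/6+[245,160]
rect(unproj(s,S,70),"tier side")
S=np.array([(50,420),(625,265),(570,505)])/6+[245,160]
print(unproj(s,S,13))
# board and card by colour
im=c["pixels"]; hsv=cv2.cvtColor(im,cv2.COLOR_BGR2HSV)
for nm,pt,z in(("board",(196,215),12),("card",(448,215),6)):
    print(nm,hsv[pt[1],pt[0]])
crop(c,155,170,240,272,6,"boardc")
E
```

```text
slab top ctr [604.3  -6.4  15. ] sides [157.0, 227.0, 155.7, 227.5] yaws [-83.6, -173.4, 96.6, 6.9]
tier top ctr [605.6  -6.1  71. ] sides [84.1, 200.3, 84.6, 202.0] yaws [-84.2, -173.2, 97.0, 6.7]
tier side ctr [606.6  -2.2  70. ] sides [89.0, 200.9, 86.6, 198.3] yaws [-82.1, -172.9, 96.2, 7.8]
[[710.93642953  92.58371745  13.        ]
 [503.74770332 -92.92781377  13.        ]
 [482.94078628  67.46392856  13.        ]]
board [ 27  74 211]
card [ 33  82 218]
```

View pics/topcard.png

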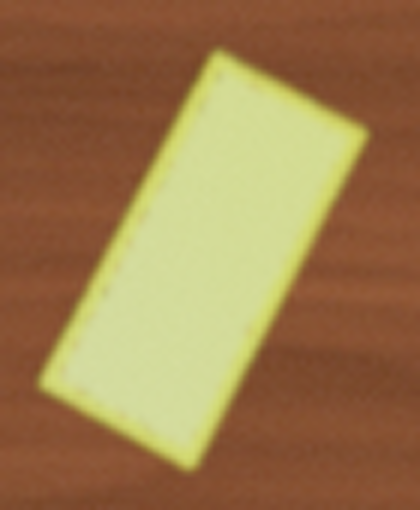

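View pics/boardc.png

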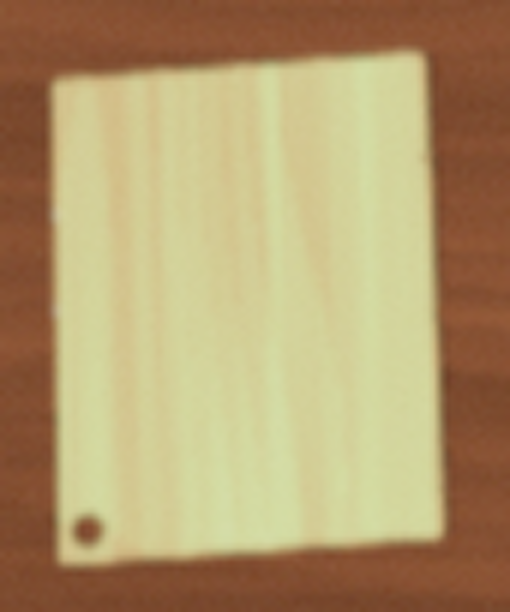

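```bash
python3 - <<'E'
from h import *
c=cam("top"); s=cam("side")
hsv=cv2.cvtColor(c["pixels"],cv2.COLOR_BGR2HSV)
def quad(cc,pts,x0,y0,z,name,sc=6):
    P=unproj(cc,(np.array(pts)+.5)/sc-.5+[x0,y0],z)
    print(name,"ctr",P.mean(0).round(1),"sides",[round(float(np.linalg.norm(P[(i+1)%4]-P[i])),1) for i in range(4)],
     "yaws",[round(float(np.degrees(np.arctan2(*(P[(i+1)%4]-P[i])[[1,0]]))),1) for i in range(4)])
quad(c,[(216,47),(370,132),(193,473),(37,384)],410,180,6,"card")
quad(c,[(52,77),(426,51),(444,540),(58,566)],155,170,12,"board")
quad(c,[(45,92),(373,62),(423,537),(88,568)],285,135,15,"slab")
quad(c,[(117,78),(302,63),(348,503),(157,522)],285,135,71,"tier")
quad(s,[(100,272),(160,152),(592,208),(556,332)],245,160,71,"tier side")
def p(cc,q,x0,y0,z,n,sc=6): print(n,unproj(cc,(np.array([q])+.5)/sc-.5+[x0,y0],z).round(1))
p(c,(214,165),285,135,63+8+24,"nut"); p(c,(238,395),285,135,63+8+26,"berry")
p(c,(229,243),285,135,63+50,"handle top"); 
# handle top corners
quad(c,[(216,236),(243,235),(245,318),(217,321)],285,135,113,"handle")
quad(c,[(72,203),(366,172),(372,236),(80,270)],285,135,15+22,"green")
quad(c,[(90,368),(388,332),(396,400),(98,438)],285,135,15+22,"choc")
# side
quad(s,[(303,163),(317,145),(388,152),(384,175)],245,160,113,"handle side")
p(s,(233,186),245,160,95,"nut"); p(s,(466,204),245,160,97,"berry")
crop(s,205,285,365,400,5,"sboard"); crop(s,330,140,400,180,8,"scard")
E
```

```text
card ctr [ 512.4 -342.8    6. ] sides [80.4, 180.7, 80.6, 180.8] yaws [-118.8, 151.9, 61.3, -28.2]
board ctr [501.6 352.2  12. ] sides [179.2, 229.8, 179.5, 229.9] yaws [-84.8, -174.6, 95.2, 5.3]
slab ctr [605.4  -5.2  15. ] sides [157.0, 227.1, 155.7, 227.6] yaws [-83.6, -173.4, 96.6, 6.9]
tier ctr [606.7  -5.   71. ] sides [84.1, 200.4, 84.6, 202.1] yaws [-84.2, -173.2, 97.0, 6.7]
tier side ctr [607.8  -2.3  71. ] sides [89.1, 201.0, 86.7, 198.3] yaws [-82.0, -172.9, 96.3, 7.8]
nut [[657.6   3.4  95. ]]
berry [[555.6  -9.4  97. ]]
handle top [[619.4  -4.2 113. ]]
handle ctr [604.4  -5.  113. ] sides [11.6, 36.2, 12.1, 37.0] yaws [-86.7, -177.4, 97.4, 2.0]
green ctr [ 6.445e+02 -1.000e-01  3.700e+01] sides [137.2, 30.3, 135.9, 31.9] yaws [-82.7, -174.0, 97.9, 8.5]
choc ctr [568.  -11.3  37. ] sides [137.9, 31.6, 137.4, 32.6] yaws [-81.8, -172.6, 98.6, 8.2]
handle side ctr [607.9  -4.2 113. ] sides [14.1, 31.1, 16.5, 35.7] yaws [-93.3, -170.3, 104.4, 5.4]
nut [[657.    8.1  95. ]]
berry [[556.7 -10.4  97. ]]
```

View pics/sboard.png

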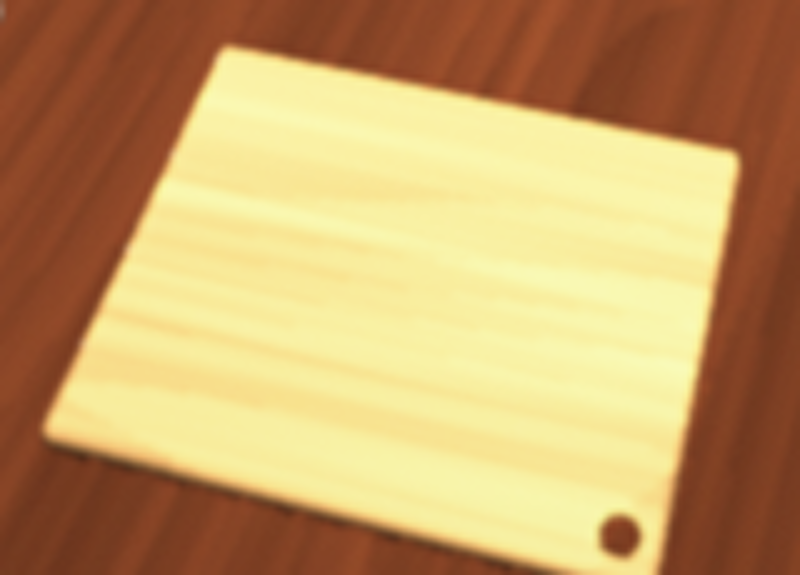

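View pics/scard.png

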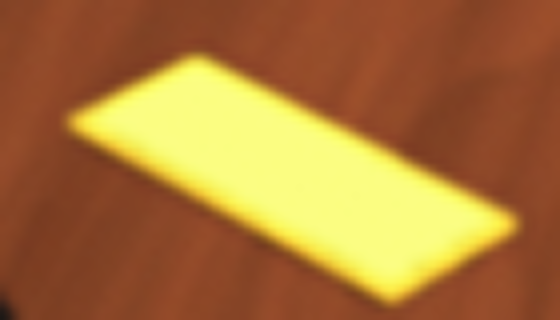

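```bash
cat > plan.py <<'E'
import sys
from h import *
st=bot.read_state()
p=np.array(st["tcp_pos"]); Rm=R.from_euler("xyz",st["tool_rot"],degrees=True)
def go(x,y,z,yaw=None):
    """yaw: world direction of the tool y axis (mod 180), deg"""
    cur=Rm.as_matrix(); d=cur.T@(np.array([x,y,z])-p)
    rv=np.zeros(3)
    if yaw is not None:
        c=np.degrees(np.arctan2(cur[1,1],cur[0,1])); k=round((c-yaw)/180); yaw=yaw+180*k
        a=np.radians(yaw); Y=np.array([np.cos(a),np.sin(a),0]); X=np.array([0,0,-1.]); Z=np.cross(X,Y)
        rv=(Rm.inv()*R.from_matrix(np.c_[X,Y,Z])).as_rotvec()
    print("d(mm)",d.round(1),"rv",rv.round(4),"deg",np.degrees(np.linalg.norm(rv)).round(1))
if __name__=="__main__":
    print("t",round(st["time"],2),"p",p.round(1),"ydir",np.degrees(np.arctan2(Rm.as_matrix()[1,1],Rm.as_matrix()[0,1])).round(2),"F",np.round(st["wrist_force"],1),"w",round(st["grip_width"],1),"q",np.round(st["q"],1))
    a=list(map(float,sys.argv[1:]))
    if a: go(*a)
E
python3 plan.py 655 1.5 220 96.9; python3 -c "
from h import *
print(R.from_euler('xyz',bot.read_state()['tool_rot'],degrees=True).as_matrix().round(3))"
```

```text
t 0.4 p [200.6 591.9 220.9] ydir 71.28 F [0.3 0.9 0.7] w 87.5 q [-75.2  23.6  -0.7  91.5   0.3  65.   -4.7]
d(mm) [   1.  -413.3  619.8] rv [-4.472e-01 -0.000e+00  2.000e-04] deg 25.6
[[-0.     0.321  0.947]
 [-0.     0.947 -0.321]
 [-1.    -0.     0.   ]]
```

Request:
apply_moves(
  rows=[
    {"ax":-0.1,"dx":0,"dy":-0.01,"dz":0.015},
    {"ax":-0.2,"dy":-0.03,"dz":0.045},
    {"ax":-0.3,"dy":-0.055,"dz":0.085},
    {"ax":-0.4,"dy":-0.083,"dz":0.125},
    {"ax":-0.447,"dy":-0.11,"dz":0.165},
    {"ax":-0.447,"dy":-0.137,"dz":0.206},
    {"ax":-0.447,"dy":-0.164,"dz":0.247},
    {"ax":-0.447,"dy":-0.191,"dz":0.288},
    {"ax":-0.447,"dy":-0.218,"dz":0.329},
    {"ax":-0.447,"dy":-0.245,"dz":0.37},
  ],
)

```text
schema error: expected keys ax, ay, az, dx, dy, dz, gripper
```

```bash
python3 plan.py 658.3 2 190 96.9
```

```text
t 0.4 p [200.6 591.9 220.9] ydir 71.28 F [0.3 0.9 0.7] w 87.5 q [-75.2  23.6  -0.7  91.5   0.3  65.   -4.7]
d(mm) [  31.  -411.7  622.8] rv [-4.472e-01 -0.000e+00  2.000e-04] deg 25.6
```

Request:
apply_moves(
  rows=[
    {"ax":-0.1,"ay":0,"az":0,"dx":0,"dy":-0.01,"dz":0.015,"gripper":100},
    {"ax":-0.2,"ay":0,"az":0,"dx":0,"dy":-0.03,"dz":0.045,"gripper":100},
    {"ax":-0.3,"ay":0,"az":0,"dx":0,"dy":-0.056,"dz":0.085,"gripper":100},
    {"ax":-0.4,"ay":0,"az":0,"dx":0,"dy":-0.083,"dz":0.125,"gripper":100},
    {"ax":-0.447,"ay":0,"az":0,"dx":0,"dy":-0.11,"dz":0.165,"gripper":100},
    {"ax":-0.447,"ay":0,"az":0,"dx":0,"dy":-0.137,"dz":0.206,"gripper":100},
    {"ax":-0.447,"ay":0,"az":0,"dx":0,"dy":-0.164,"dz":0.247,"gripper":100},
    {"ax":-0.447,"ay":0,"az":0,"dx":0,"dy":-0.191,"dz":0.288,"gripper":100},
    {"ax":-0.447,"ay":0,"az":0,"dx":0,"dy":-0.218,"dz":0.329,"gripper":100},
    {"ax":-0.447,"ay":0,"az":0,"dx":0,"dy":-0.245,"dz":0.37,"gripper":100},
  ],
)

```text
time: 1.4
tcp_pos: [473.4, 239.4, 221.4]
tool_rot: [31.3, 89.9, 38.1]
wrist_force: [1.8, 0.5, 0.1]
grip_width: 87.8
```

```bash
python3 plan.py 658.3 2 190 96.9
```

```text
t 1.4 p [473.4 239.4 221.4] ydir 96.89 F [1.8 0.5 0.1] w 87.8 q [-36.8  14.2   5.7 104.9  -1.6  60.9  66.4]
d(mm) [  31.4 -257.9  155. ] rv [-0.0001  0.0008 -0.0005] deg 0.1
```

Request:
apply_moves(
  rows=[
    {"ax":0,"ay":0,"az":0,"dx":0.003,"dy":-0.035,"dz":0.021,"gripper":100},
    {"ax":0,"ay":0,"az":0,"dx":0.006,"dy":-0.07,"dz":0.042,"gripper":100},
    {"ax":0,"ay":0,"az":0,"dx":0.009,"dy":-0.105,"dz":0.063,"gripper":100},
    {"ax":0,"ay":0,"az":0,"dx":0.012,"dy":-0.14,"dz":0.084,"gripper":100},
    {"ax":0,"ay":0,"az":0,"dx":0.015,"dy":-0.175,"dz":0.105,"gripper":100},
    {"ax":0,"ay":0,"az":0,"dx":0.02,"dy":-0.21,"dz":0.126,"gripper":100},
    {"ax":0,"ay":0,"az":0,"dx":0.025,"dy":-0.24,"dz":0.144,"gripper":100},
    {"ax":0,"ay":0,"az":0,"dx":0.031,"dy":-0.258,"dz":0.155,"gripper":100},
    {"ax":0,"ay":0,"az":0,"dx":0.031,"dy":-0.258,"dz":0.155,"gripper":100},
  ],
)

```text
time: 2.3
tcp_pos: [657.9, -0.4, 188.8]
tool_rot: [-122.1, 89.9, -115.5]
wrist_force: [-0.1, 0.5, -0.4]
grip_width: 87.6
```

```bash
python3 plan.py 658.3 2 95 96.9; python3 - <<'E'
from h import *
s=cam("side"); crop(s,235,80,385,240,5,"s1"); c=cam("top"); crop(c,265,110,385,235,5,"t1")
E
```

```text
t 2.3 p [ 6.579e+02 -4.000e-01  1.888e+02] ydir 96.62 F [-0.1  0.5 -0.4] w 87.6 q [-12.8  28.5  12.4  89.2  -6.5  63.   97.7]
d(mm) [93.8  2.5  0.8] rv [-0.0048 -0.0012  0.002 ] deg 0.3
```

View pics/s1.png

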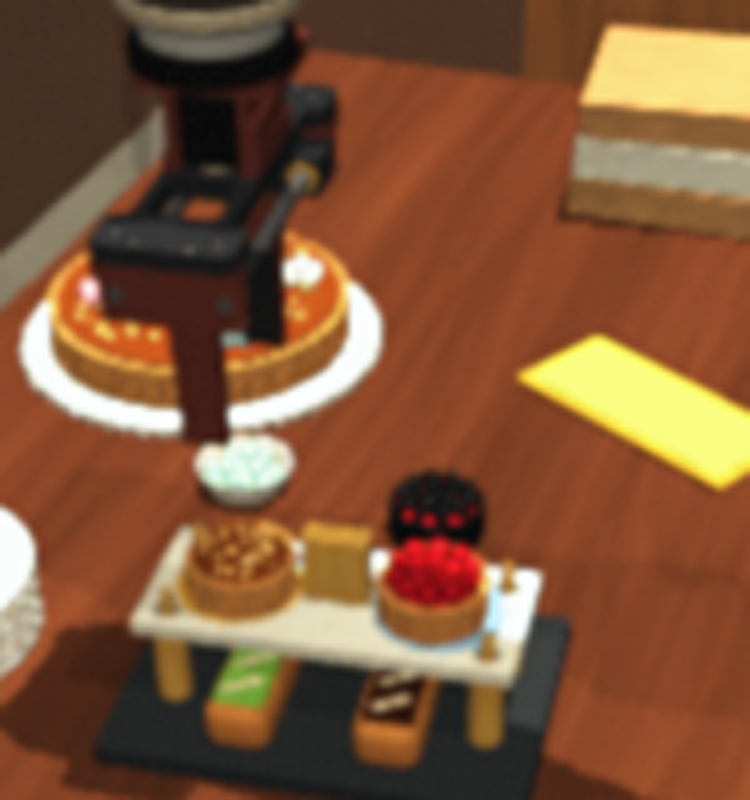

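```bash
python3 plan.py 658.3 2.3 94 96.9
```

```text
t 2.4 p [656.9   3.8 189.7] ydir 96.85 F [ 0.2 -0.1  0.2] w 87.6 q [-12.9  28.3  12.2  89.3  -6.5  63.1  97.7]
d(mm) [95.6 -1.7  1.3] rv [-0.0008 -0.0009 -0.0005] deg 0.1
```

View pics/t1.png

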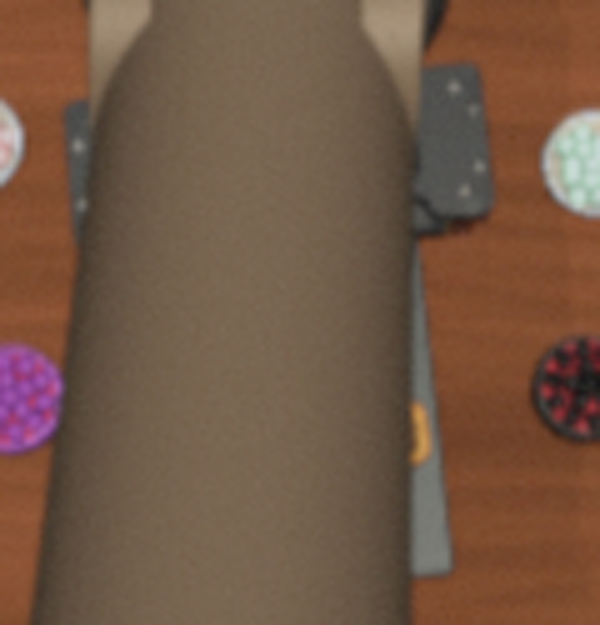

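Request:
apply_moves(
  rows=[
    {"ax":0,"ay":0,"az":0,"dx":0.01,"dy":-0.001,"dz":0.001,"gripper":100},
    {"ax":0,"ay":0,"az":0,"dx":0.03,"dy":-0.001,"dz":0.001,"gripper":100},
    {"ax":0,"ay":0,"az":0,"dx":0.05,"dy":-0.001,"dz":0.001,"gripper":100},
    {"ax":0,"ay":0,"az":0,"dx":0.065,"dy":-0.001,"dz":0.001,"gripper":100},
    {"ax":0,"ay":0,"az":0,"dx":0.08,"dy":-0.001,"dz":0.001,"gripper":100},
    {"ax":0,"ay":0,"az":0,"dx":0.09,"dy":-0.001,"dz":0.001,"gripper":100},
    {"ax":0,"ay":0,"az":0,"dx":0.095,"dy":-0.001,"dz":0.001,"gripper":100},
    {"ax":0,"ay":0,"az":0,"dx":0.095,"dy":-0.001,"dz":0.001,"gripper":100},
    {"ax":0,"ay":0,"az":0,"dx":0.095,"dy":-0.001,"dz":0.001,"gripper":100},
  ],
)

```text
time: 3.3
tcp_pos: [658.8, 2.6, 95.6]
tool_rot: [-2.8, 90.0, 4.1]
wrist_force: [-0.1, -0.5, -0.1]
grip_width: 88.0
```

```bash
python3 - <<'E'
from h import *
s=cam("side"); crop(s,245,110,365,240,6,"s2")
E
python3 plan.py 658.3 2.3 94 96.9
```

```text
t 3.35 p [658.9   2.6  95.8] ydir 96.88 F [-0.2  0.3 -0.9] w 87.9 q [-12.1  33.8  11.1  94.   -7.8  52.9  98.8]
d(mm) [ 1.8 -0.2 -0.6] rv [-0.0003  0.0012  0.0001] deg 0.1
```

View pics/s2.png

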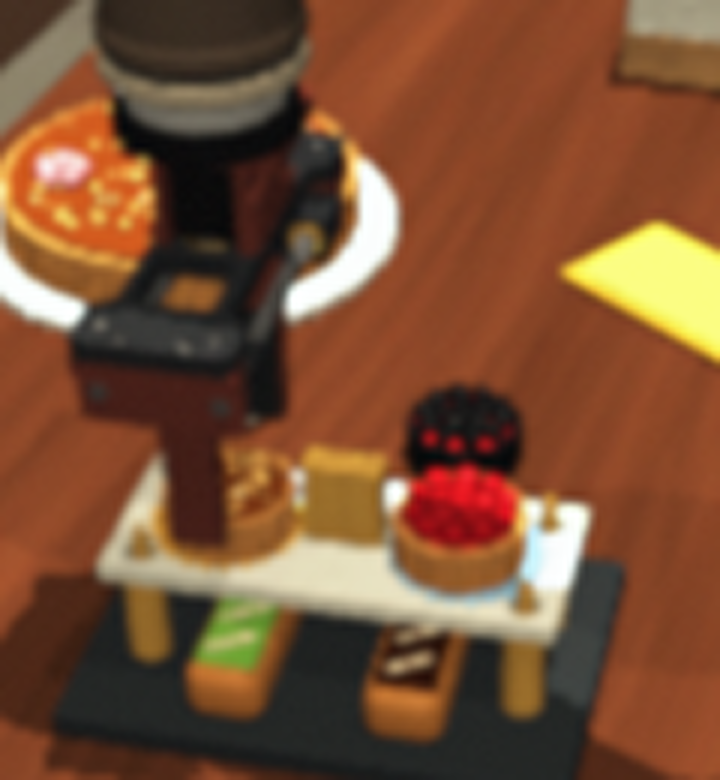

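Request:
apply_moves(
  rows=[
    {"ax":0,"ay":0,"az":0,"dx":0.001,"dy":0,"dz":0,"gripper":50},
    {"ax":0,"ay":0,"az":0,"dx":0.001,"dy":0,"dz":0,"gripper":50},
    {"ax":0,"ay":0,"az":0,"dx":0.001,"dy":0,"dz":0,"gripper":50},
    {"ax":0,"ay":0,"az":0,"dx":0.001,"dy":0,"dz":0,"gripper":50},
    {"ax":0,"ay":0,"az":0,"dx":0.001,"dy":0,"dz":0,"gripper":50},
    {"ax":0,"ay":0,"az":0,"dx":0.001,"dy":0,"dz":0,"gripper":50},
  ],
  newtons=15,
)

```text
time: 3.95
tcp_pos: [658.4, 2.7, 94.1]
tool_rot: [38.8, 90.0, 45.7]
wrist_force: [0.5, -0.3, -0.3]
grip_width: 45.1
```

```bash
python3 plan.py 658.3 2.3 94 96.9
```

```text
t 3.95 p [658.4   2.7  94.1] ydir 96.89 F [ 0.5 -0.3 -0.3] w 45.1 q [-12.1  33.9  11.1  94.1  -7.8  52.7  98.8]
d(mm) [ 0.1 -0.4 -0.1] rv [-0.0002  0.0001 -0.0001] deg 0.0
```

```bash
python3 - <<'E'
from h import *
s=cam("side"); crop(s,245,110,365,240,6,"s3")
E
python3 plan.py 658.3 2.3 94 96.9
```

```text
t 4.0 p [658.3   2.7  94. ] ydir 96.89 F [ 0.3 -0.1 -0.1] w 44.3 q [-12.1  33.9  11.1  94.1  -7.8  52.7  98.8]
d(mm) [ 0.  -0.4 -0.1] rv [-0.0002 -0.0001 -0.    ] deg 0.0
```

View pics/s3.png

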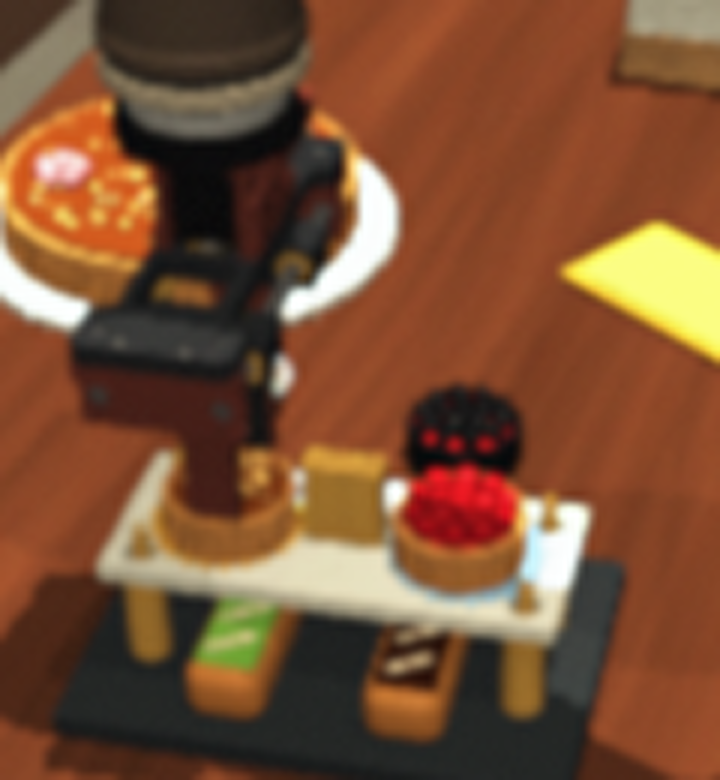

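```bash
python3 - <<'E'
from h import *
s=cam("side"); O=np.array([658.3,2.7,0]); ey=np.array([-.1201,.9928,0]);ex=np.array([.9928,.1201,0])
for z in(75,85,94):
  for y in (22,35.5): 
    print(z,y,[((proj(s,O+ey*y+ex*x+[0,0,z])[0]-[245,160-50])*6+2.5).round(0) for x in(-10,10)])
print("open",[((proj(s,O+ey*57+ex*x+[0,0,76.5])[0]-[245,110])*6+2.5).round(0) for x in(-10,10)])
E
```

```text
75 22 [array([246., 548.]), array([201., 542.])]
75 35.5 [array([237., 567.]), array([192., 561.])]
85 22 [array([244., 530.]), array([200., 524.])]
85 35.5 [array([235., 549.]), array([190., 543.])]
94 22 [array([243., 513.]), array([198., 507.])]
94 35.5 [array([234., 532.]), array([189., 526.])]
open [array([222., 596.]), array([177., 590.])]
```

Request:
apply_moves(
  rows=[
    {"ax":0,"ay":0,"az":0,"dx":-0.003,"dy":0,"dz":0,"gripper":100},
    {"ax":0,"ay":0,"az":0,"dx":-0.003,"dy":0,"dz":0,"gripper":100},
    {"ax":0,"ay":0,"az":0,"dx":-0.003,"dy":0,"dz":0,"gripper":100},
    {"ax":0,"ay":0,"az":0,"dx":-0.003,"dy":0,"dz":0,"gripper":100},
    {"ax":0,"ay":0,"az":0,"dx":-0.003,"dy":0,"dz":0,"gripper":100},
    {"ax":0,"ay":0,"az":0,"dx":-0.003,"dy":0,"dz":0,"gripper":100},
    {"ax":0,"ay":0,"az":0,"dx":0.002,"dy":0,"dz":0,"gripper":100},
    {"ax":0,"ay":0,"az":0,"dx":0.006,"dy":0,"dz":0,"gripper":100},
    {"ax":0,"ay":0,"az":0,"dx":0.01,"dy":0,"dz":0,"gripper":100},
    {"ax":0,"ay":0,"az":0,"dx":0.01,"dy":0,"dz":0,"gripper":100},
  ],
)

```text
time: 5.05
tcp_pos: [657.8, 2.7, 83.1]
tool_rot: [177.9, 89.9, -175.3]
wrist_force: [0.5, -0.1, 0.9]
grip_width: 87.8
```

```bash
python3 - <<'E'
from h import *
s=cam("side"); crop(s,245,110,365,240,6,"s4")
O=np.array([658.3,2.7,0]); ey=np.array([-.1201,.9928,0]);ex=np.array([.9928,.1201,0])
print(bot.read_state()["tcp_pos"])
for z in(65,75,84):
  for y in (44,50,57): 
    print(z,y,[((proj(s,O+ey*y+ex*x+[0,0,z])[0]-[245,110])*6+2.5).round(0) for x in(-10,10)])
E
```

```text
[658.0111039    2.68786395  83.4760128 ]
65 44 [array([232., 598.]), array([188., 591.])]
65 50 [array([228., 606.]), array([184., 600.])]
65 57 [array([224., 617.]), array([179., 610.])]
75 44 [array([231., 580.]), array([186., 573.])]
75 50 [array([227., 588.]), array([182., 582.])]
75 57 [array([222., 599.]), array([177., 592.])]
84 44 [array([230., 563.]), array([185., 557.])]
84 50 [array([226., 572.]), array([180., 565.])]
84 57 [array([221., 582.]), array([175., 576.])]
```

View pics/s4.png

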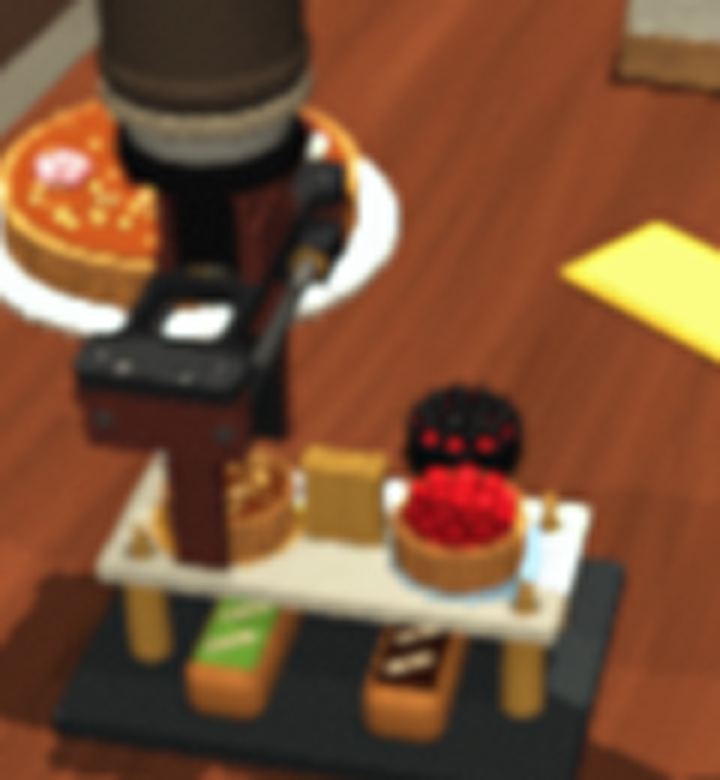

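Request:
apply_moves(
  rows=[
    {"ax":0,"ay":0,"az":0,"dx":0.003,"dy":0,"dz":0,"gripper":100},
    {"ax":0,"ay":0,"az":0,"dx":0.006,"dy":0,"dz":0,"gripper":100},
    {"ax":0,"ay":0,"az":0,"dx":0.006,"dy":0,"dz":0,"gripper":90},
    {"ax":0,"ay":0,"az":0,"dx":0.006,"dy":0,"dz":0,"gripper":75},
    {"ax":0,"ay":0,"az":0,"dx":0.006,"dy":0,"dz":0,"gripper":75},
  ],
  newtons=10,
)

```text
time: 5.6
tcp_pos: [658.4, 2.6, 78.2]
tool_rot: [-5.7, 90.0, 1.2]
wrist_force: [0.5, -0.9, 0.2]
grip_width: 67.6
```

```bash
python3 - <<'E'
from h import *
s=cam("side"); crop(s,245,110,365,240,6,"s5")
E
python3 plan.py
```

```text
t 5.65 p [658.5   2.7  78.2] ydir 96.88 F [ 0.4 -0.9  0.5] w 66.7 q [-11.9  35.   10.9  94.7  -8.   51.1  99. ]
```

View pics/s5.png

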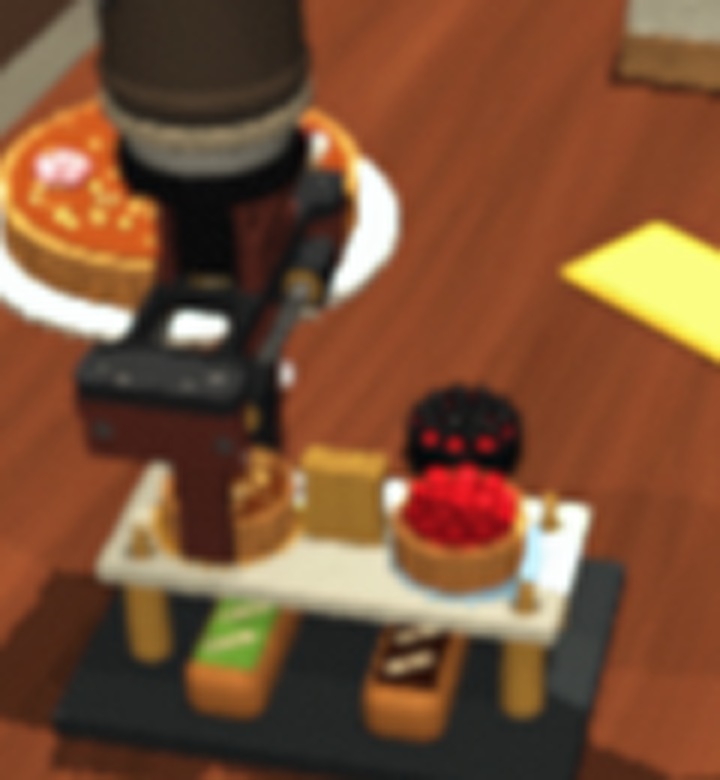

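Request:
apply_moves(
  rows=[
    {"ax":0,"ay":0,"az":0,"dx":0.001,"dy":0,"dz":0,"gripper":55},
    {"ax":0,"ay":0,"az":0,"dx":0.001,"dy":0,"dz":0,"gripper":55},
    {"ax":0,"ay":0,"az":0,"dx":0.001,"dy":0,"dz":0,"gripper":55},
    {"ax":0,"ay":0,"az":0,"dx":0.001,"dy":0,"dz":0,"gripper":50},
    {"ax":0,"ay":0,"az":0,"dx":0.001,"dy":0,"dz":0,"gripper":40},
  ],
  newtons=15,
)

```text
time: 6.15
tcp_pos: [658.3, 2.7, 77.0]
tool_rot: [97.3, 90.0, 104.2]
wrist_force: [0.4, 0.8, -0.0]
grip_width: 57.9
```

```bash
python3 plan.py
```

```text
t 6.15 p [658.3   2.7  77. ] ydir 96.88 F [ 0.4  0.8 -0. ] w 57.9 q [-11.9  35.1  10.9  94.7  -8.   51.   99. ]
```

```bash
python3 plan.py 547.3 401.5 150 96.88
```

```text
t 6.15 p [658.3   2.7  77. ] ydir 96.88 F [ 0.4  0.8 -0. ] w 57.9 q [-11.9  35.1  10.9  94.7  -8.   51.   99. ]
d(mm) [-72.9 409.2 -62.4] rv [ 0.0001 -0.     -0.0001] deg 0.0
```

Request:
apply_moves(
  rows=[
    {"ax":0,"ay":0,"az":0,"dx":-0.004,"dy":0,"dz":0,"gripper":40},
    {"ax":0,"ay":0,"az":0,"dx":-0.012,"dy":0,"dz":0,"gripper":40},
    {"ax":0,"ay":0,"az":0,"dx":-0.024,"dy":0,"dz":0,"gripper":40},
    {"ax":0,"ay":0,"az":0,"dx":-0.04,"dy":0,"dz":0,"gripper":40},
    {"ax":0,"ay":0,"az":0,"dx":-0.056,"dy":0,"dz":0,"gripper":40},
    {"ax":0,"ay":0,"az":0,"dx":-0.07,"dy":0,"dz":0,"gripper":40},
    {"ax":0,"ay":0,"az":0,"dx":-0.08,"dy":0,"dz":0,"gripper":40},
    {"ax":0,"ay":0,"az":0,"dx":-0.083,"dy":0,"dz":0,"gripper":40},
  ],
)

```text
time: 6.95
tcp_pos: [659.1, 2.7, 162.0]
tool_rot: [0.4, 89.9, 7.3]
wrist_force: [-0.6, 0.1, -1.2]
grip_width: 57.6
```

```bash
python3 plan.py 547.3 401.5 150 96.88;  python3 - <<'E'
from h import *
s=cam("side"); crop(s,245,80,365,210,6,"s6")
E
```

```text
t 6.95 p [659.1   2.7 162. ] ydir 96.89 F [-0.6  0.1 -1.2] w 57.6 q [-12.7  29.9  12.   90.8  -6.9  59.9  98.1]
d(mm) [ 11.8 409.3 -63.2] rv [ 0.0001  0.0024 -0.    ] deg 0.1
```

View pics/s6.png

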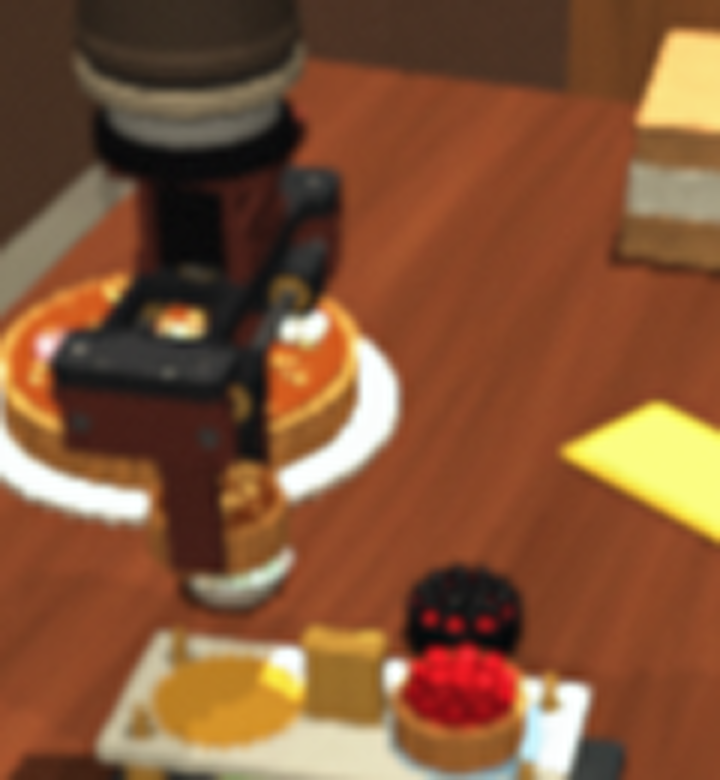

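Request:
apply_moves(
  rows=[
    {"ax":0,"ay":0,"az":0,"dx":0,"dy":0.007,"dz":-0.001,"gripper":40},
    {"ax":0,"ay":0,"az":0,"dx":0,"dy":0.02,"dz":-0.003,"gripper":40},
    {"ax":0,"ay":0,"az":0,"dx":0,"dy":0.04,"dz":-0.006,"gripper":40},
    {"ax":0,"ay":0,"az":0,"dx":0,"dy":0.065,"dz":-0.01,"gripper":40},
    {"ax":0,"ay":0,"az":0,"dx":0,"dy":0.095,"dz":-0.015,"gripper":40},
    {"ax":0,"ay":0,"az":0,"dx":0,"dy":0.125,"dz":-0.019,"gripper":40},
    {"ax":0,"ay":0,"az":0,"dx":0,"dy":0.155,"dz":-0.024,"gripper":40},
    {"ax":0,"ay":0,"az":0,"dx":0,"dy":0.185,"dz":-0.029,"gripper":40},
    {"ax":0,"ay":0,"az":0,"dx":0,"dy":0.215,"dz":-0.033,"gripper":40},
    {"ax":0,"ay":0,"az":0,"dx":0,"dy":0.245,"dz":-0.038,"gripper":40},
  ],
)

```text
time: 8.0
tcp_pos: [589.6, 243.8, 159.2]
tool_rot: [178.4, 89.9, -174.6]
wrist_force: [-0.0, -0.1, -0.6]
grip_width: 57.6
```

Request:
apply_moves(
  rows=[
    {"ax":0,"ay":0,"az":0,"dx":0,"dy":0.03,"dz":-0.005,"gripper":40},
    {"ax":0,"ay":0,"az":0,"dx":0,"dy":0.06,"dz":-0.009,"gripper":40},
    {"ax":0,"ay":0,"az":0,"dx":0,"dy":0.09,"dz":-0.014,"gripper":40},
    {"ax":0,"ay":0,"az":0,"dx":0,"dy":0.118,"dz":-0.018,"gripper":40},
    {"ax":0,"ay":0,"az":0,"dx":0,"dy":0.14,"dz":-0.021,"gripper":40},
    {"ax":0,"ay":0,"az":0,"dx":0,"dy":0.155,"dz":-0.024,"gripper":40},
    {"ax":0,"ay":0,"az":0,"dx":0,"dy":0.164,"dz":-0.025,"gripper":40},
    {"ax":0,"ay":0,"az":0,"dx":0,"dy":0.164,"dz":-0.025,"gripper":40},
    {"ax":0,"ay":0,"az":0,"dx":0,"dy":0.164,"dz":-0.025,"gripper":40},
  ],
)

```text
time: 8.9
tcp_pos: [547.1, 400.1, 159.9]
tool_rot: [-92.9, 89.9, -86.1]
wrist_force: [-0.0, -0.3, -0.6]
grip_width: 57.8
```

```bash
python3 plan.py 547.3 401.5 19 96.88
```

```text
t 8.9 p [547.1 400.1 159.9] ydir 96.84 F [-0.  -0.3 -0.6] w 57.8 q [-45.7  31.7   8.1  87.6  -4.8  61.1  60.4]
d(mm) [140.9   1.5   0.3] rv [-0.0008 -0.      0.001 ] deg 0.1
```

Request:
apply_moves(
  rows=[
    {"ax":0,"ay":0,"az":0,"dx":0.008,"dy":0.001,"dz":0,"gripper":40},
    {"ax":0,"ay":0,"az":0,"dx":0.024,"dy":0.001,"dz":0,"gripper":40},
    {"ax":0,"ay":0,"az":0,"dx":0.044,"dy":0.001,"dz":0,"gripper":40},
    {"ax":0,"ay":0,"az":0,"dx":0.066,"dy":0.001,"dz":0,"gripper":40},
    {"ax":0,"ay":0,"az":0,"dx":0.088,"dy":0.001,"dz":0,"gripper":40},
    {"ax":0,"ay":0,"az":0,"dx":0.108,"dy":0.001,"dz":0,"gripper":40},
    {"ax":0,"ay":0,"az":0,"dx":0.124,"dy":0.001,"dz":0,"gripper":40},
    {"ax":0,"ay":0,"az":0,"dx":0.133,"dy":0.001,"dz":0,"gripper":40},
    {"ax":0,"ay":0,"az":0,"dx":0.136,"dy":0.001,"dz":0,"gripper":40},
    {"ax":0,"ay":0,"az":0,"dx":0.136,"dy":0.001,"dz":0,"gripper":40},
  ],
)

```text
time: 9.9
tcp_pos: [546.8, 402.1, 23.9]
tool_rot: [-114.5, 90.0, -107.7]
wrist_force: [1.2, -0.2, -1.3]
grip_width: 57.8
```

```bash
python3 plan.py 547.3 401.5 19 96.88;  python3 - <<'E'
from h import *
s=cam("side"); crop(s,185,220,345,370,5,"s7")
E
```

```text
t 9.9 p [546.8 402.1  23.9] ydir 96.88 F [ 1.2 -0.2 -1.3] w 57.8 q [-44.9  40.3   6.8  92.9  -5.9  47.2  61.2]
d(mm) [ 4.9 -0.6  0.5] rv [ 0.     -0.0001  0.0001] deg 0.0
```

View pics/s7.png

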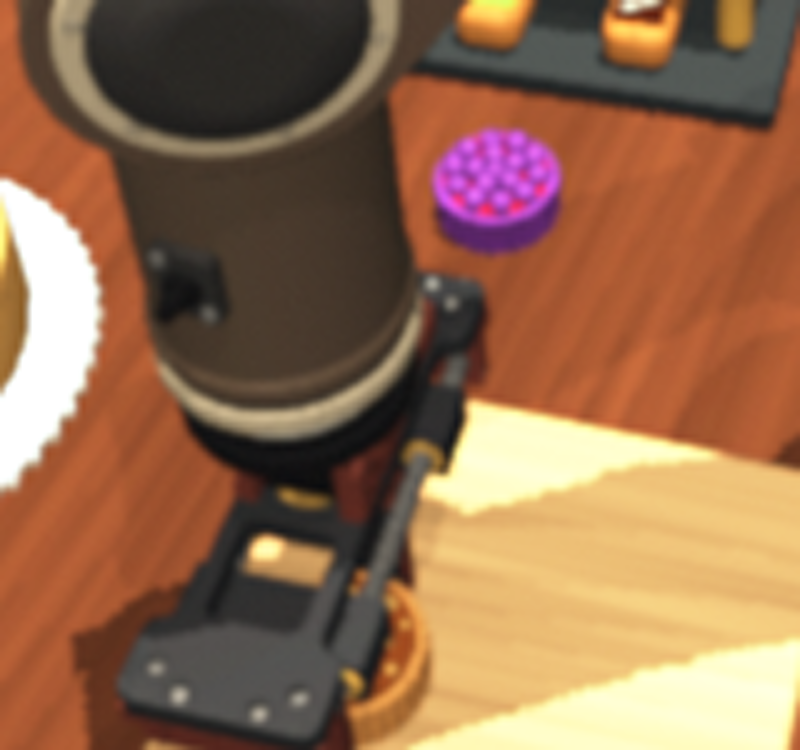

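Request:
apply_moves(
  rows=[
    {"ax":0,"ay":0,"az":0,"dx":0.001,"dy":0,"dz":0,"gripper":40},
    {"ax":0,"ay":0,"az":0,"dx":0.002,"dy":0,"dz":0,"gripper":40},
    {"ax":0,"ay":0,"az":0,"dx":0.003,"dy":0,"dz":0,"gripper":40},
    {"ax":0,"ay":0,"az":0,"dx":0.004,"dy":0,"dz":0,"gripper":40},
    {"ax":0,"ay":0,"az":0,"dx":0.005,"dy":0,"dz":0,"gripper":40},
    {"ax":0,"ay":0,"az":0,"dx":0.005,"dy":0,"dz":0,"gripper":40},
  ],
)

```text
time: 10.55
tcp_pos: [546.5, 402.1, 18.9]
tool_rot: [-155.1, 90.0, -148.3]
wrist_force: [0.9, -0.1, -1.1]
grip_width: 57.8
```

Request:
apply_moves(
  rows=[
    {"ax":0,"ay":0,"az":0,"dx":0.0005,"dy":0,"dz":0,"gripper":40},
    {"ax":0,"ay":0,"az":0,"dx":0.001,"dy":0,"dz":0,"gripper":40},
    {"ax":0,"ay":0,"az":0,"dx":0.001,"dy":0,"dz":0,"gripper":40},
  ],
)

```text
time: 10.85
tcp_pos: [546.7, 402.2, 18.1]
tool_rot: [94.7, 90.0, 101.6]
wrist_force: [-0.3, -0.6, 0.2]
grip_width: 57.9
```

Request:
apply_moves(
  rows=[
    {"ax":0,"ay":0,"az":0,"dx":0,"dy":0,"dz":0,"gripper":70},
    {"ax":0,"ay":0,"az":0,"dx":0,"dy":0,"dz":0,"gripper":80},
    {"ax":0,"ay":0,"az":0,"dx":0,"dy":0,"dz":0,"gripper":90},
    {"ax":0,"ay":0,"az":0,"dx":0,"dy":0,"dz":0,"gripper":100},
    {"ax":0,"ay":0,"az":0,"dx":-0.01,"dy":0,"dz":0,"gripper":100},
    {"ax":0,"ay":0,"az":0,"dx":-0.03,"dy":0,"dz":0,"gripper":100},
    {"ax":0,"ay":0,"az":0,"dx":-0.06,"dy":0,"dz":0,"gripper":100},
    {"ax":0,"ay":0,"az":0,"dx":-0.1,"dy":0,"dz":0,"gripper":100},
    {"ax":0,"ay":0,"az":0,"dx":-0.14,"dy":0,"dz":0,"gripper":100},
    {"ax":0,"ay":0,"az":0,"dx":-0.15,"dy":0,"dz":0,"gripper":100},
  ],
)

```text
time: 11.85
tcp_pos: [548.8, 403.6, 174.3]
tool_rot: [33.0, 89.5, 39.9]
wrist_force: [1.1, 0.8, -0.8]
grip_width: 87.9
```

```bash
python3 - <<'E'
from h import *
s=cam("side"); crop(s,185,220,345,370,5,"s8")
E
python3 plan.py 555 -10 160 96.88
```

```text
t 11.9 p [548.6 403.5 173.7] ydir 96.88 F [ 0.8 -0.1  0.6] w 88.0 q [-45.9  31.    8.2  86.8  -4.8  62.1  60.3]
d(mm) [  11.7 -411.3  -43.2] rv [-0.0001  0.0064 -0.0043] deg 0.4
```

View pics/s8.png

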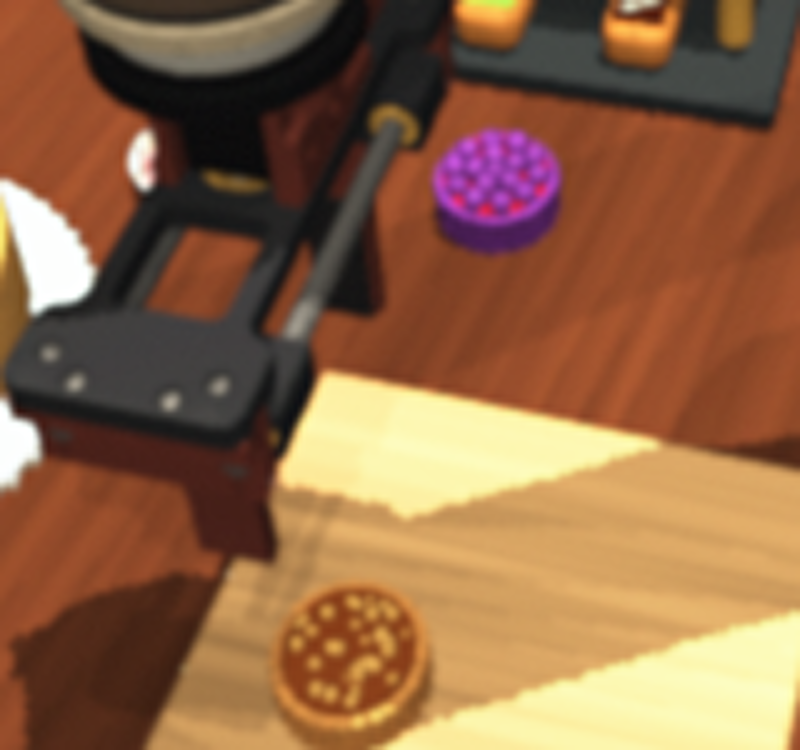

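Request:
apply_moves(
  rows=[
    {"ax":0,"ay":0,"az":0,"dx":0,"dy":-0.01,"dz":-0.001,"gripper":100},
    {"ax":0,"ay":0,"az":0,"dx":0,"dy":-0.03,"dz":-0.003,"gripper":100},
    {"ax":0,"ay":0,"az":0,"dx":0,"dy":-0.06,"dz":-0.006,"gripper":100},
    {"ax":0,"ay":0,"az":0,"dx":0,"dy":-0.1,"dz":-0.01,"gripper":100},
    {"ax":0,"ay":0,"az":0,"dx":0,"dy":-0.14,"dz":-0.015,"gripper":100},
    {"ax":0,"ay":0,"az":0,"dx":0,"dy":-0.18,"dz":-0.019,"gripper":100},
    {"ax":0,"ay":0,"az":0,"dx":0,"dy":-0.22,"dz":-0.023,"gripper":100},
    {"ax":0,"ay":0,"az":0,"dx":0,"dy":-0.26,"dz":-0.027,"gripper":100},
    {"ax":0,"ay":0,"az":0,"dx":0,"dy":-0.3,"dz":-0.031,"gripper":100},
    {"ax":0,"ay":0,"az":0,"dx":0,"dy":-0.335,"dz":-0.035,"gripper":100},
  ],
)

```text
time: 12.9
tcp_pos: [550.3, 62.1, 166.1]
tool_rot: [-164.3, 89.8, -157.5]
wrist_force: [-0.1, -0.2, -0.3]
grip_width: 87.9
```

Request:
apply_moves(
  rows=[
    {"ax":0,"ay":0,"az":0,"dx":0,"dy":-0.03,"dz":-0.003,"gripper":100},
    {"ax":0,"ay":0,"az":0,"dx":0,"dy":-0.053,"dz":-0.006,"gripper":100},
    {"ax":0,"ay":0,"az":0,"dx":0,"dy":-0.068,"dz":-0.008,"gripper":100},
    {"ax":0,"ay":0,"az":0,"dx":0,"dy":-0.076,"dz":-0.008,"gripper":100},
    {"ax":0,"ay":0,"az":0,"dx":0.005,"dy":-0.076,"dz":-0.008,"gripper":100},
    {"ax":0,"ay":0,"az":0,"dx":0.02,"dy":-0.076,"dz":-0.008,"gripper":100},
    {"ax":0,"ay":0,"az":0,"dx":0.04,"dy":-0.076,"dz":-0.008,"gripper":100},
    {"ax":0,"ay":0,"az":0,"dx":0.055,"dy":-0.076,"dz":-0.008,"gripper":100},
    {"ax":0,"ay":0,"az":0,"dx":0.06,"dy":-0.076,"dz":-0.008,"gripper":100},
    {"ax":0,"ay":0,"az":0,"dx":0.06,"dy":-0.076,"dz":-0.008,"gripper":100},
  ],
)

```text
time: 13.9
tcp_pos: [552.6, -9.8, 107.1]
tool_rot: [168.5, 89.9, 175.5]
wrist_force: [0.1, 0.4, -0.1]
grip_width: 87.7
```

```bash
python3 plan.py 555 -10.8 77.5 96.88; python3 - <<'E'
from h import *
s=cam("side"); crop(s,245,110,365,240,6,"s9")
E
```

```text
t 13.9 p [552.6  -9.8 107.1] ydir 96.98 F [ 0.1  0.4 -0.1] w 87.7 q [-14.1  24.1  13.1 109.   -7.2  47.7  99.7]
d(mm) [29.6 -1.2  2.3] rv [ 0.0017 -0.0019 -0.0004] deg 0.1
```

View pics/s9.png

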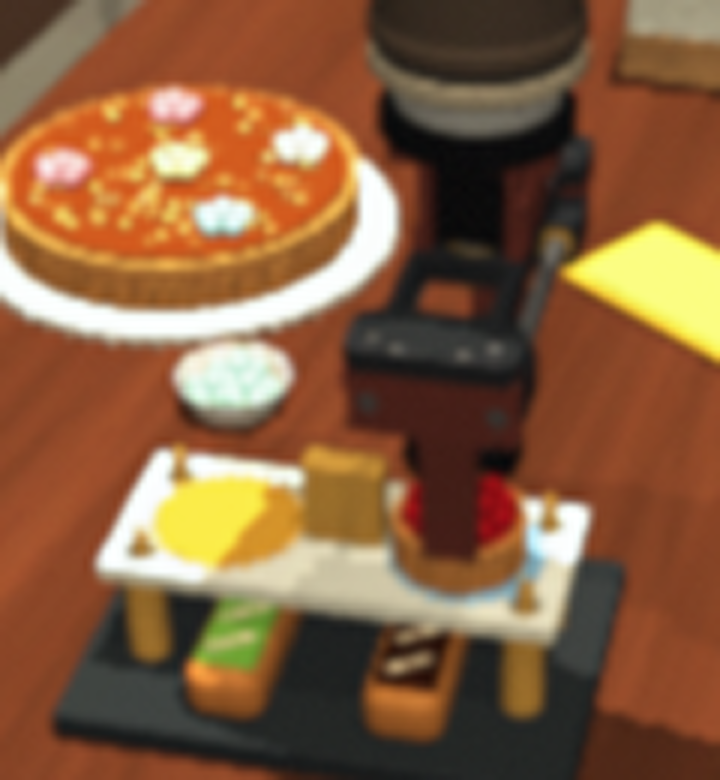

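Request:
apply_moves(
  rows=[
    {"ax":0,"ay":0,"az":0,"dx":0.008,"dy":-0.001,"dz":0.001,"gripper":100},
    {"ax":0,"ay":0,"az":0,"dx":0.018,"dy":-0.001,"dz":0.001,"gripper":100},
    {"ax":0,"ay":0,"az":0,"dx":0.026,"dy":-0.001,"dz":0.001,"gripper":100},
    {"ax":0,"ay":0,"az":0,"dx":0.029,"dy":-0.001,"dz":0.001,"gripper":100},
    {"ax":0,"ay":0,"az":0,"dx":0.029,"dy":-0.001,"dz":0.001,"gripper":90},
    {"ax":0,"ay":0,"az":0,"dx":0.029,"dy":-0.001,"dz":0.001,"gripper":75},
    {"ax":0,"ay":0,"az":0,"dx":0.029,"dy":-0.001,"dz":0.001,"gripper":60},
    {"ax":0,"ay":0,"az":0,"dx":0.029,"dy":-0.001,"dz":0.001,"gripper":40},
    {"ax":0,"ay":0,"az":0,"dx":0.029,"dy":-0.001,"dz":0.001,"gripper":40},
    {"ax":0,"ay":0,"az":0,"dx":0.029,"dy":-0.001,"dz":0.001,"gripper":40},
  ],
)

```text
time: 14.95
tcp_pos: [554.6, -11.7, 79.4]
tool_rot: [13.3, 90.0, 20.2]
wrist_force: [-1.0, 0.8, 2.6]
grip_width: 57.2
```

```bash
python3 plan.py 447.7 392.5 160 96.88
```

```text
t 14.95 p [554.6 -11.7  79.4] ydir 96.89 F [-1.   0.8  2.6] w 57.2 q [-13.4  26.4  12.6 110.   -8.   44.3 100.5]
d(mm) [-80.6 414.2 -57.5] rv [ 0.0003  0.0006 -0.0002] deg 0.0
```

Request:
apply_moves(
  rows=[
    {"ax":0,"ay":0,"az":0,"dx":-0.004,"dy":0,"dz":0,"gripper":40},
    {"ax":0,"ay":0,"az":0,"dx":-0.012,"dy":0,"dz":0,"gripper":40},
    {"ax":0,"ay":0,"az":0,"dx":-0.024,"dy":0,"dz":0,"gripper":40},
    {"ax":0,"ay":0,"az":0,"dx":-0.04,"dy":0,"dz":0,"gripper":40},
    {"ax":0,"ay":0,"az":0,"dx":-0.056,"dy":0,"dz":0,"gripper":40},
    {"ax":0,"ay":0,"az":0,"dx":-0.07,"dy":0,"dz":0,"gripper":40},
    {"ax":0,"ay":0,"az":0,"dx":-0.08,"dy":0,"dz":0,"gripper":40},
    {"ax":0,"ay":0,"az":0,"dx":-0.083,"dy":0,"dz":0,"gripper":40},
  ],
)

```text
time: 15.75
tcp_pos: [555.0, -11.9, 163.6]
tool_rot: [1.2, 89.9, 8.1]
wrist_force: [0.8, 0.3, -2.0]
grip_width: 57.4
```

```bash
python3 plan.py 447.7 392.5 160 96.88;  python3 - <<'E'
from h import *
s=cam("side"); crop(s,245,80,385,240,5,"s10")
E
```

```text
t 15.75 p [555.  -11.9 163.6] ydir 96.89 F [ 0.8  0.3 -2. ] w 57.4 q [-14.8  20.1  14.  106.   -5.9  54.5  98.7]
d(mm) [  3.5 414.3 -58. ] rv [ 0.0001  0.0021 -0.    ] deg 0.1
```

View pics/s10.png

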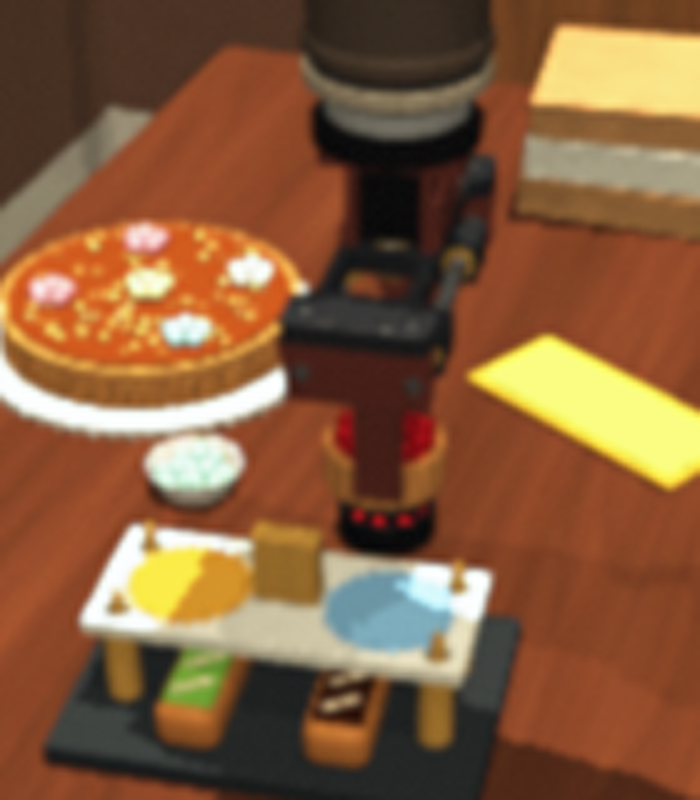

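Request:
apply_moves(
  rows=[
    {"ax":0,"ay":0,"az":0,"dx":0,"dy":0.007,"dz":-0.001,"gripper":40},
    {"ax":0,"ay":0,"az":0,"dx":0,"dy":0.02,"dz":-0.003,"gripper":40},
    {"ax":0,"ay":0,"az":0,"dx":0,"dy":0.04,"dz":-0.006,"gripper":40},
    {"ax":0,"ay":0,"az":0,"dx":0,"dy":0.065,"dz":-0.009,"gripper":40},
    {"ax":0,"ay":0,"az":0,"dx":0,"dy":0.095,"dz":-0.013,"gripper":40},
    {"ax":0,"ay":0,"az":0,"dx":0,"dy":0.125,"dz":-0.017,"gripper":40},
    {"ax":0,"ay":0,"az":0,"dx":0,"dy":0.155,"dz":-0.022,"gripper":40},
    {"ax":0,"ay":0,"az":0,"dx":0,"dy":0.185,"dz":-0.026,"gripper":40},
    {"ax":0,"ay":0,"az":0,"dx":0,"dy":0.215,"dz":-0.03,"gripper":40},
    {"ax":0,"ay":0,"az":0,"dx":0,"dy":0.245,"dz":-0.034,"gripper":40},
  ],
)

```text
time: 16.8
tcp_pos: [489.5, 229.4, 161.3]
tool_rot: [-174.2, 89.9, -167.3]
wrist_force: [1.2, -0.7, -1.4]
grip_width: 57.3
```

Request:
apply_moves(
  rows=[
    {"ax":0,"ay":0,"az":0,"dx":0,"dy":0.03,"dz":-0.004,"gripper":40},
    {"ax":0,"ay":0,"az":0,"dx":0,"dy":0.06,"dz":-0.008,"gripper":40},
    {"ax":0,"ay":0,"az":0,"dx":0,"dy":0.09,"dz":-0.013,"gripper":40},
    {"ax":0,"ay":0,"az":0,"dx":0,"dy":0.118,"dz":-0.017,"gripper":40},
    {"ax":0,"ay":0,"az":0,"dx":0,"dy":0.142,"dz":-0.02,"gripper":40},
    {"ax":0,"ay":0,"az":0,"dx":0,"dy":0.159,"dz":-0.022,"gripper":40},
    {"ax":0,"ay":0,"az":0,"dx":0,"dy":0.169,"dz":-0.024,"gripper":40},
    {"ax":0,"ay":0,"az":0,"dx":0,"dy":0.169,"dz":-0.024,"gripper":40},
    {"ax":0,"ay":0,"az":0,"dx":0.01,"dy":0.169,"dz":-0.024,"gripper":40},
    {"ax":0,"ay":0,"az":0,"dx":0.02,"dy":0.169,"dz":-0.024,"gripper":40},
  ],
)

```text
time: 17.8
tcp_pos: [447.8, 390.8, 141.4]
tool_rot: [-48.5, 90.0, -41.7]
wrist_force: [-1.1, -0.2, -1.3]
grip_width: 57.5
```

```bash
python3 plan.py 447.7 392.5 20.4 96.88;  python3 - <<'E'
from h import *
s=cam("side")
for n,q in(("gold",(189,585)),("blue",(389,610))):print(n,unproj(s,(np.array(q)+.5)/5-.5+[245,80],71))
E
```

```text
t 17.8 p [447.8 390.8 141.4] ydir 96.78 F [-1.1 -0.2 -1.3] w 57.5 q [-49.9  25.    5.5 101.2  -2.8  54.   53.5]
d(mm) [121.    1.8   0. ] rv [-0.0017  0.0004  0.0005] deg 0.1
gold [[662.9289196    4.56409182  71.        ]]
blue [[556.02973737 -10.26808773  71.        ]]
```

Request:
apply_moves(
  rows=[
    {"ax":0,"ay":0,"az":0,"dx":0.01,"dy":0,"dz":0,"gripper":40},
    {"ax":0,"ay":0,"az":0,"dx":0.028,"dy":0,"dz":0,"gripper":40},
    {"ax":0,"ay":0,"az":0,"dx":0.05,"dy":0,"dz":0,"gripper":40},
    {"ax":0,"ay":0,"az":0,"dx":0.072,"dy":0,"dz":0,"gripper":40},
    {"ax":0,"ay":0,"az":0,"dx":0.092,"dy":0,"dz":0,"gripper":40},
    {"ax":0,"ay":0,"az":0,"dx":0.107,"dy":0,"dz":0,"gripper":40},
    {"ax":0,"ay":0,"az":0,"dx":0.115,"dy":0,"dz":0,"gripper":40},
    {"ax":0,"ay":0,"az":0,"dx":0.118,"dy":0,"dz":0,"gripper":40},
    {"ax":0,"ay":0,"az":0,"dx":0.119,"dy":0,"dz":0,"gripper":40},
    {"ax":0,"ay":0,"az":0,"dx":0.12,"dy":0,"dz":0,"gripper":40},
  ],
)

```text
time: 18.85
tcp_pos: [447.6, 392.6, 22.8]
tool_rot: [38.0, 89.9, 44.9]
wrist_force: [-0.1, 0.1, -1.2]
grip_width: 57.9
```

Request:
apply_moves(
  rows=[
    {"ax":0,"ay":0,"az":0,"dx":0,"dy":0,"dz":0,"gripper":40},
    {"ax":0,"ay":0,"az":0,"dx":0,"dy":0,"dz":0,"gripper":40},
  ],
)

```text
time: 19.05
tcp_pos: [447.4, 392.4, 22.6]
tool_rot: [41.2, 89.9, 48.1]
wrist_force: [-0.3, 0.0, -1.9]
grip_width: 57.7
```

Request:
apply_moves(
  rows=[
    {"ax":0,"ay":0,"az":0,"dx":0.001,"dy":0,"dz":0,"gripper":40},
    {"ax":0,"ay":0,"az":0,"dx":0.002,"dy":0,"dz":0,"gripper":40},
    {"ax":0,"ay":0,"az":0,"dx":0.002,"dy":0,"dz":0,"gripper":40},
    {"ax":0,"ay":0,"az":0,"dx":0.002,"dy":0,"dz":0,"gripper":40},
  ],
)

```text
time: 19.45
tcp_pos: [447.2, 392.3, 20.4]
tool_rot: [52.3, 90.0, 59.2]
wrist_force: [-0.8, -0.2, 3.5]
grip_width: 57.9
```

Request:
apply_moves(
  rows=[
    {"ax":0,"ay":0,"az":0,"dx":-0.001,"dy":0,"dz":0,"gripper":70},
    {"ax":0,"ay":0,"az":0,"dx":-0.001,"dy":0,"dz":0,"gripper":80},
    {"ax":0,"ay":0,"az":0,"dx":-0.001,"dy":0,"dz":0,"gripper":90},
    {"ax":0,"ay":0,"az":0,"dx":-0.001,"dy":0,"dz":0,"gripper":100},
    {"ax":0,"ay":0,"az":0,"dx":-0.01,"dy":0,"dz":0,"gripper":100},
    {"ax":0,"ay":0,"az":0,"dx":-0.03,"dy":0,"dz":0,"gripper":100},
    {"ax":0,"ay":0,"az":0,"dx":-0.06,"dy":0,"dz":0,"gripper":100},
    {"ax":0,"ay":0,"az":0,"dx":-0.1,"dy":0,"dz":0,"gripper":100},
    {"ax":0,"ay":0,"az":0,"dx":-0.14,"dy":0,"dz":0,"gripper":100},
    {"ax":0,"ay":0,"az":0,"dx":-0.16,"dy":0,"dz":0,"gripper":100},
  ],
)

```text
time: 20.45
tcp_pos: [448.2, 393.0, 184.5]
tool_rot: [39.4, 89.7, 46.2]
wrist_force: [0.5, 0.6, 0.3]
grip_width: 87.6
```

```bash
python3 - <<'E'
from h import *
s=cam("side"); crop(s,185,260,345,400,5,"s11")
E
python3 plan.py 607.3 -4.2 180 96.9
```

```text
t 20.5 p [449.  393.8 186.7] ydir 96.87 F [1.1 0.5 1.9] w 88.0 q [-50.3  22.3   5.8  98.6  -2.6  58.8  53.3]
d(mm) [   5.3 -414.1  109.5] rv [-0.0006  0.0063 -0.0053] deg 0.5
```

View pics/s11.png

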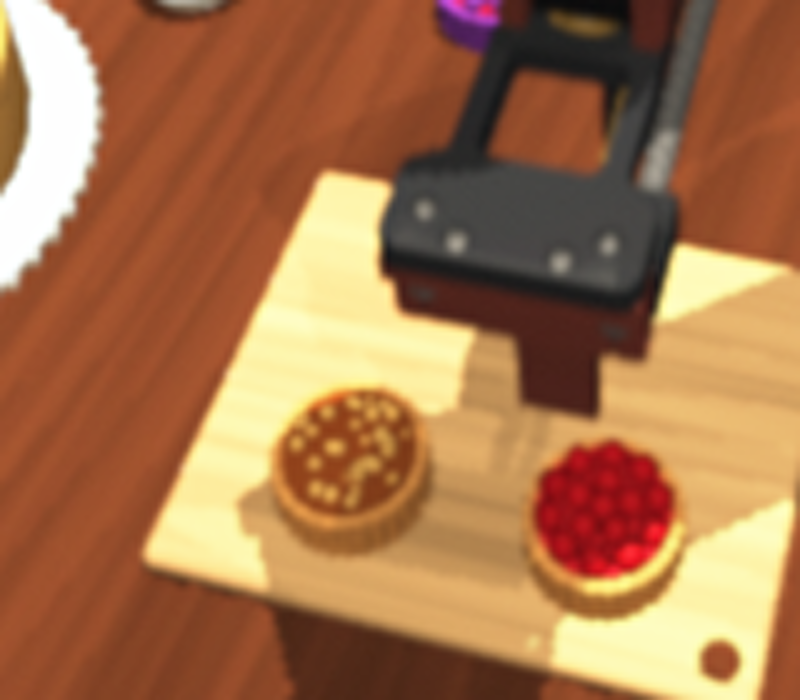

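Request:
apply_moves(
  rows=[
    {"ax":0,"ay":0,"az":0,"dx":0,"dy":-0.01,"dz":0.003,"gripper":100},
    {"ax":0,"ay":0,"az":0,"dx":0,"dy":-0.03,"dz":0.008,"gripper":90},
    {"ax":0,"ay":0,"az":0,"dx":0,"dy":-0.06,"dz":0.016,"gripper":80},
    {"ax":0,"ay":0,"az":0,"dx":0,"dy":-0.1,"dz":0.026,"gripper":70},
    {"ax":0,"ay":0,"az":0,"dx":0,"dy":-0.14,"dz":0.037,"gripper":60},
    {"ax":0,"ay":0,"az":0,"dx":0,"dy":-0.18,"dz":0.048,"gripper":50},
    {"ax":0,"ay":0,"az":0,"dx":0,"dy":-0.22,"dz":0.058,"gripper":50},
    {"ax":0,"ay":0,"az":0,"dx":0,"dy":-0.26,"dz":0.069,"gripper":50},
    {"ax":0,"ay":0,"az":0,"dx":0,"dy":-0.3,"dz":0.079,"gripper":50},
    {"ax":0,"ay":0,"az":0,"dx":0,"dy":-0.335,"dz":0.089,"gripper":50},
  ],
)

```text
time: 21.5
tcp_pos: [575.0, 66.8, 178.6]
tool_rot: [-158.9, 89.8, -152.1]
wrist_force: [-0.3, 0.1, 0.4]
grip_width: 43.7
```

```bash
python3 plan.py 607.3 -4.2 180 96.9
```

```text
t 21.5 p [575.   66.8 178.6] ydir 96.79 F [-0.3  0.1  0.4] w 43.7 q [-21.1  21.5  12.7 101.5  -5.4  57.7  90.4]
d(mm) [ -1.3 -74.3  23.6] rv [-0.0018 -0.0024  0.0009] deg 0.2
```

Request:
apply_moves(
  rows=[
    {"ax":0,"ay":0,"az":0,"dx":0,"dy":-0.03,"dz":0.009,"gripper":50},
    {"ax":0,"ay":0,"az":0,"dx":0,"dy":-0.053,"dz":0.016,"gripper":50},
    {"ax":0,"ay":0,"az":0,"dx":0,"dy":-0.068,"dz":0.02,"gripper":50},
    {"ax":0,"ay":0,"az":0,"dx":0,"dy":-0.076,"dz":0.022,"gripper":50},
    {"ax":0,"ay":0,"az":0,"dx":0,"dy":-0.076,"dz":0.022,"gripper":50},
    {"ax":0,"ay":0,"az":0,"dx":0.01,"dy":-0.076,"dz":0.022,"gripper":50},
    {"ax":0,"ay":0,"az":0,"dx":0.02,"dy":-0.076,"dz":0.022,"gripper":50},
    {"ax":0,"ay":0,"az":0,"dx":0.03,"dy":-0.076,"dz":0.022,"gripper":50},
    {"ax":0,"ay":0,"az":0,"dx":0.035,"dy":-0.076,"dz":0.022,"gripper":50},
    {"ax":0,"ay":0,"az":0,"dx":0.035,"dy":-0.076,"dz":0.022,"gripper":50},
  ],
)

```text
time: 22.5
tcp_pos: [605.8, -2.1, 143.8]
tool_rot: [175.4, 89.9, -177.7]
wrist_force: [-0.3, 0.6, -0.4]
grip_width: 44.1
```

```bash
python3 - <<'E'
from h import *
s=cam("side"); crop(s,245,80,365,240,5,"s12")
E
python3 plan.py 607.3 -4.2 93 96.9
```

```text
t 22.55 p [606.3  -2.3 144.5] ydir 96.91 F [-0.5 -0.3  0.2] w 43.9 q [-14.2  26.2  13.4  99.6  -7.2  55.1  98.9]
d(mm) [51.5 -2.   0.8] rv [ 0.0001 -0.001  -0.    ] deg 0.1
```

View pics/s12.png

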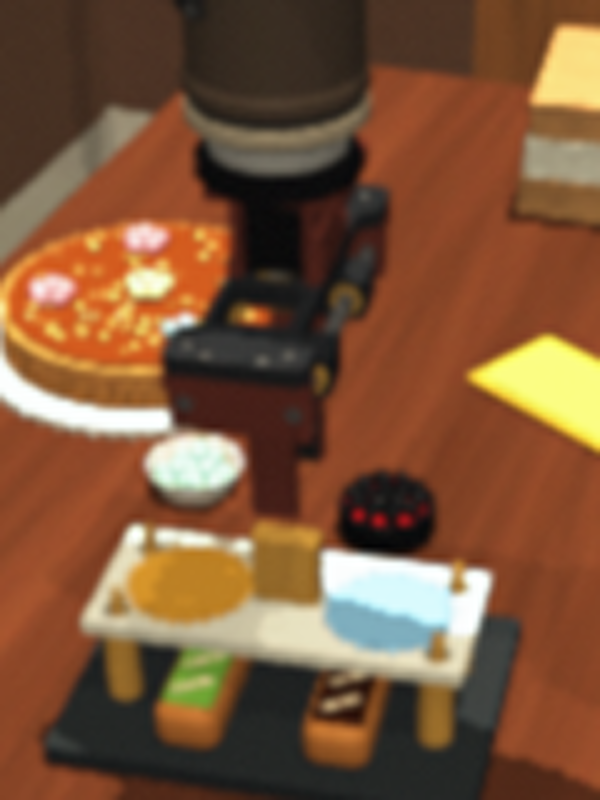

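Request:
apply_moves(
  rows=[
    {"ax":0,"ay":0,"az":0,"dx":0.01,"dy":-0.001,"dz":0.001,"gripper":50},
    {"ax":0,"ay":0,"az":0,"dx":0.022,"dy":-0.002,"dz":0.001,"gripper":50},
    {"ax":0,"ay":0,"az":0,"dx":0.035,"dy":-0.002,"dz":0.001,"gripper":50},
    {"ax":0,"ay":0,"az":0,"dx":0.046,"dy":-0.002,"dz":0.001,"gripper":50},
    {"ax":0,"ay":0,"az":0,"dx":0.051,"dy":-0.002,"dz":0.001,"gripper":50},
    {"ax":0,"ay":0,"az":0,"dx":0.051,"dy":-0.002,"dz":0.001,"gripper":50},
    {"ax":0,"ay":0,"az":0,"dx":0.051,"dy":-0.002,"dz":0.001,"gripper":50},
  ],
)

```text
time: 23.25
tcp_pos: [608.0, -4.5, 94.1]
tool_rot: [-5.7, 90.0, 1.2]
wrist_force: [1.0, -0.0, 0.9]
grip_width: 44.0
```

```bash
python3 - <<'E'
from h import *
s=cam("side"); crop(s,245,110,365,240,6,"s13")
E
python3 plan.py 607.3 -4.2 93 96.9
```

```text
t 23.3 p [608.2  -4.5  94.4] ydir 96.88 F [0.1 0.  0.1] w 44.1 q [-13.4  29.7  12.6 101.8  -8.2  49.4  99.9]
d(mm) [ 1.4  0.4 -0.9] rv [-0.0003  0.0007  0.0001] deg 0.0
```

View pics/s13.png

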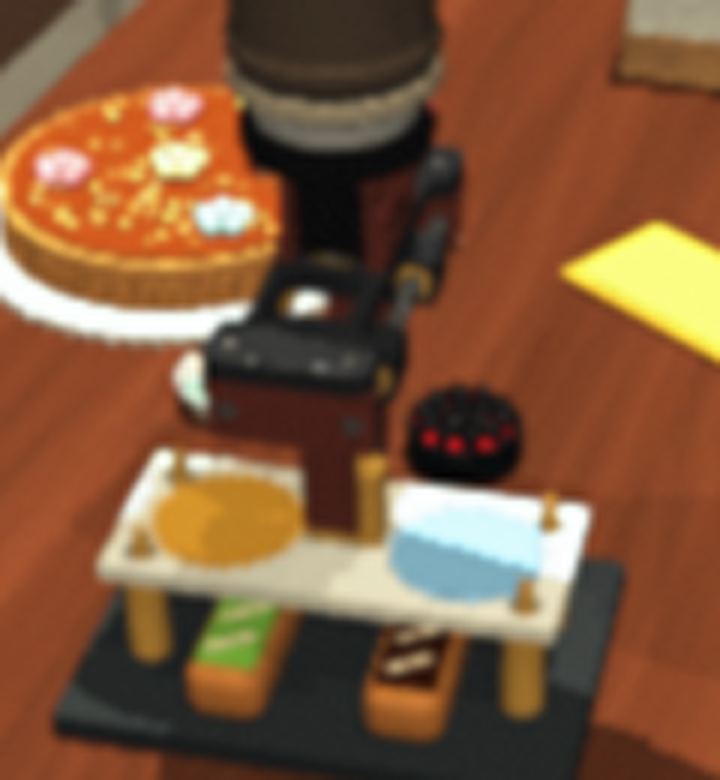

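Request:
apply_moves(
  rows=[
    {"ax":0,"ay":0,"az":0,"dx":0.004,"dy":0,"dz":-0.001,"gripper":50},
    {"ax":0,"ay":0,"az":0,"dx":0.008,"dy":0,"dz":-0.001,"gripper":40},
    {"ax":0,"ay":0,"az":0,"dx":0.008,"dy":0,"dz":-0.001,"gripper":30},
    {"ax":0,"ay":0,"az":0,"dx":0.008,"dy":0,"dz":-0.001,"gripper":20},
    {"ax":0,"ay":0,"az":0,"dx":0.008,"dy":0,"dz":-0.001,"gripper":10},
    {"ax":0,"ay":0,"az":0,"dx":0.008,"dy":0,"dz":-0.001,"gripper":5},
    {"ax":0,"ay":0,"az":0,"dx":0.008,"dy":0,"dz":-0.001,"gripper":0},
    {"ax":0,"ay":0,"az":0,"dx":0.008,"dy":0,"dz":-0.001,"gripper":0},
  ],
  newtons=15,
)

```text
time: 24.1
tcp_pos: [606.9, -4.5, 86.1]
tool_rot: [17.0, 90.0, 23.9]
wrist_force: [-0.3, 0.5, -0.7]
grip_width: 14.2
```

Request:
apply_moves(
  rows=[
    {"ax":0,"ay":0,"az":0,"dx":0,"dy":0,"dz":0,"gripper":0},
    {"ax":0,"ay":0,"az":0,"dx":0,"dy":0,"dz":0,"gripper":0},
    {"ax":0,"ay":0,"az":0,"dx":0,"dy":0,"dz":0,"gripper":0},
  ],
  newtons=45,
)

```text
time: 24.4
tcp_pos: [606.9, -4.5, 86.1]
tool_rot: [25.8, 90.0, 32.7]
wrist_force: [0.0, 0.7, 0.6]
grip_width: 13.8
```

```bash
python3 plan.py 505.4 310.4 170 96.9
```

```text
t 24.4 p [606.9  -4.5  86.1] ydir 96.89 F [0.  0.7 0.6] w 13.8 q [-13.2  30.2  12.5 102.3  -8.4  48.4 100. ]
d(mm) [-83.9 324.8 -63. ] rv [-0.0001  0.0002 -0.0001] deg 0.0
```

Request:
apply_moves(
  rows=[
    {"ax":0,"ay":0,"az":0,"dx":-0.003,"dy":0,"dz":0,"gripper":0},
    {"ax":0,"ay":0,"az":0,"dx":-0.008,"dy":0,"dz":0,"gripper":0},
    {"ax":0,"ay":0,"az":0,"dx":-0.015,"dy":0,"dz":0,"gripper":0},
    {"ax":0,"ay":0,"az":0,"dx":-0.024,"dy":0,"dz":0,"gripper":0},
    {"ax":0,"ay":0,"az":0,"dx":-0.034,"dy":0,"dz":0,"gripper":0},
    {"ax":0,"ay":0,"az":0,"dx":-0.044,"dy":0,"dz":0,"gripper":0},
    {"ax":0,"ay":0,"az":0,"dx":-0.054,"dy":0,"dz":0,"gripper":0},
    {"ax":0,"ay":0,"az":0,"dx":-0.064,"dy":0,"dz":0,"gripper":0},
    {"ax":0,"ay":0,"az":0,"dx":-0.072,"dy":0,"dz":0,"gripper":0},
    {"ax":0,"ay":0,"az":0,"dx":-0.074,"dy":0,"dz":0,"gripper":0},
  ],
)

```text
time: 25.4
tcp_pos: [607.4, -4.6, 161.4]
tool_rot: [-0.6, 89.9, 6.3]
wrist_force: [0.3, -0.2, -4.2]
grip_width: 13.6
```

```bash
python3 - <<'E'
from h import *
s=cam("side"); crop(s,235,80,375,240,5,"s14")
E
python3 plan.py 505.4 310.4 170 96.9
```

```text
t 25.45 p [607.3  -4.5 161. ] ydir 96.89 F [-0.8  0.8 -3.8] w 14.0 q [-14.2  25.2  13.6  98.7  -6.9  56.8  98.9]
d(mm) [ -9.1 324.8 -63.3] rv [-0.0001  0.0013 -0.    ] deg 0.1
```

View pics/s14.png

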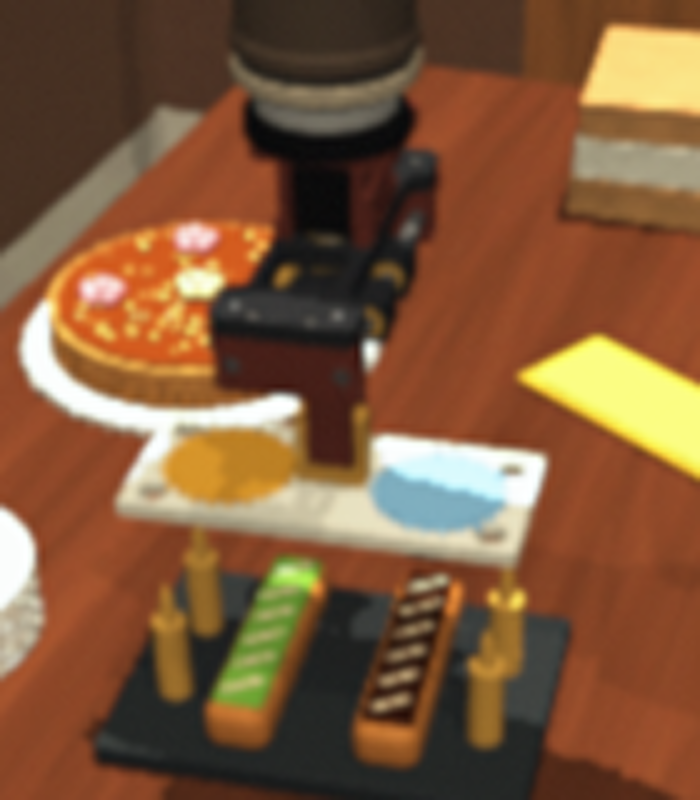

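Request:
apply_moves(
  rows=[
    {"ax":0,"ay":0,"az":0,"dx":0,"dy":0.006,"dz":-0.001,"gripper":0},
    {"ax":0,"ay":0,"az":0,"dx":0,"dy":0.016,"dz":-0.003,"gripper":0},
    {"ax":0,"ay":0,"az":0,"dx":0,"dy":0.032,"dz":-0.006,"gripper":0},
    {"ax":0,"ay":0,"az":0,"dx":0,"dy":0.052,"dz":-0.01,"gripper":0},
    {"ax":0,"ay":0,"az":0,"dx":0,"dy":0.074,"dz":-0.014,"gripper":0},
    {"ax":0,"ay":0,"az":0,"dx":0,"dy":0.098,"dz":-0.019,"gripper":0},
    {"ax":0,"ay":0,"az":0,"dx":0,"dy":0.122,"dz":-0.024,"gripper":0},
    {"ax":0,"ay":0,"az":0,"dx":0,"dy":0.146,"dz":-0.028,"gripper":0},
    {"ax":0,"ay":0,"az":0,"dx":0,"dy":0.17,"dz":-0.033,"gripper":0},
    {"ax":0,"ay":0,"az":0,"dx":0,"dy":0.194,"dz":-0.038,"gripper":0},
  ],
)

```text
time: 26.45
tcp_pos: [544.4, 186.0, 159.8]
tool_rot: [145.5, 90.0, 152.5]
wrist_force: [0.9, -0.3, -3.4]
grip_width: 13.6
```

Request:
apply_moves(
  rows=[
    {"ax":0,"ay":0,"az":0,"dx":0,"dy":0.024,"dz":-0.005,"gripper":0},
    {"ax":0,"ay":0,"az":0,"dx":0,"dy":0.048,"dz":-0.009,"gripper":0},
    {"ax":0,"ay":0,"az":0,"dx":0,"dy":0.072,"dz":-0.014,"gripper":0},
    {"ax":0,"ay":0,"az":0,"dx":0,"dy":0.094,"dz":-0.018,"gripper":0},
    {"ax":0,"ay":0,"az":0,"dx":0,"dy":0.112,"dz":-0.021,"gripper":0},
    {"ax":0,"ay":0,"az":0,"dx":0,"dy":0.124,"dz":-0.024,"gripper":0},
    {"ax":0,"ay":0,"az":0,"dx":0,"dy":0.13,"dz":-0.025,"gripper":0},
    {"ax":0,"ay":0,"az":0,"dx":0,"dy":0.131,"dz":-0.025,"gripper":0},
    {"ax":0,"ay":0,"az":0,"dx":0,"dy":0.131,"dz":-0.025,"gripper":0},
    {"ax":0,"ay":0,"az":0,"dx":0,"dy":0.131,"dz":-0.025,"gripper":0},
  ],
)

```text
time: 27.45
tcp_pos: [505.8, 309.4, 160.1]
tool_rot: [-75.4, 90.0, -68.6]
wrist_force: [-0.2, -0.3, -3.6]
grip_width: 13.8
```

```bash
python3 - <<'E'
from h import *
s=cam("side"); crop(s,185,230,345,400,4,"s15"); c=cam("top"); crop(c,140,140,260,290,4,"t15")
E
python3 plan.py 505.4 310.4 36 96.9
```

```text
t 27.55 p [505.8 309.6 160.1] ydir 96.8 F [ 0.8 -0.3 -4.3] w 13.5 q [-42.7  23.8   8.6 100.5  -4.2  56.1  64.4]
d(mm) [124.1   0.9  -0.3] rv [-0.0017  0.0001  0.0003] deg 0.1
```

View pics/s15.png

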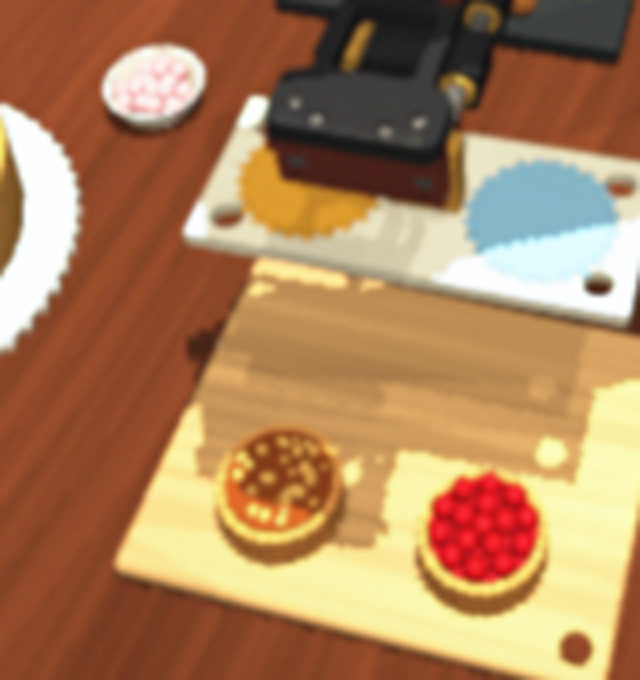

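View pics/t15.png

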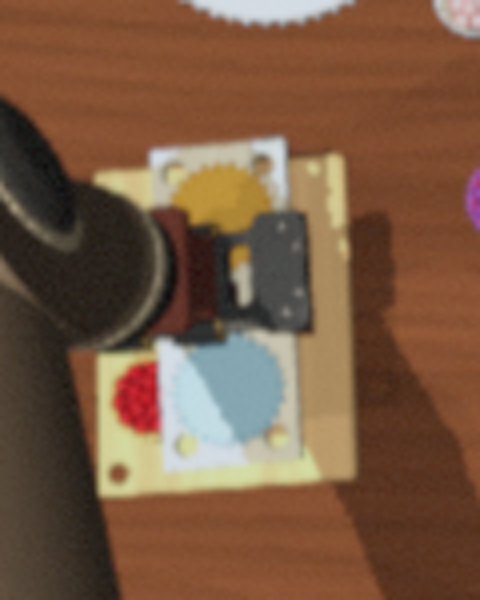

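Request:
apply_moves(
  rows=[
    {"ax":0,"ay":0,"az":0,"dx":0.008,"dy":0,"dz":0,"gripper":0},
    {"ax":0,"ay":0,"az":0,"dx":0.022,"dy":0,"dz":0,"gripper":0},
    {"ax":0,"ay":0,"az":0,"dx":0.04,"dy":0,"dz":0,"gripper":0},
    {"ax":0,"ay":0,"az":0,"dx":0.06,"dy":0,"dz":0,"gripper":0},
    {"ax":0,"ay":0,"az":0,"dx":0.08,"dy":0,"dz":0,"gripper":0},
    {"ax":0,"ay":0,"az":0,"dx":0.098,"dy":0,"dz":0,"gripper":0},
    {"ax":0,"ay":0,"az":0,"dx":0.112,"dy":0,"dz":0,"gripper":0},
    {"ax":0,"ay":0,"az":0,"dx":0.119,"dy":0,"dz":0,"gripper":0},
    {"ax":0,"ay":0,"az":0,"dx":0.121,"dy":0,"dz":0,"gripper":0},
    {"ax":0,"ay":0,"az":0,"dx":0.121,"dy":0,"dz":0,"gripper":0},
  ],
)

```text
time: 28.55
tcp_pos: [505.5, 310.6, 39.1]
tool_rot: [17.4, 90.0, 24.3]
wrist_force: [0.2, -0.1, -3.7]
grip_width: 13.7
```

Request:
apply_moves(
  rows=[
    {"ax":0,"ay":0,"az":0,"dx":0.001,"dy":0,"dz":0,"gripper":0},
    {"ax":0,"ay":0,"az":0,"dx":0.002,"dy":0,"dz":0,"gripper":0},
    {"ax":0,"ay":0,"az":0,"dx":0.003,"dy":0,"dz":0,"gripper":0},
    {"ax":0,"ay":0,"az":0,"dx":0.003,"dy":0,"dz":0,"gripper":0},
  ],
)

```text
time: 28.95
tcp_pos: [505.4, 310.6, 36.2]
tool_rot: [40.9, 90.0, 47.8]
wrist_force: [0.2, -1.6, -3.6]
grip_width: 13.9
```

Request:
apply_moves(
  rows=[
    {"ax":0,"ay":0,"az":0,"dx":0.0005,"dy":0,"dz":0,"gripper":0},
    {"ax":0,"ay":0,"az":0,"dx":0.001,"dy":0,"dz":0,"gripper":0},
    {"ax":0,"ay":0,"az":0,"dx":0.0015,"dy":0,"dz":0,"gripper":0},
    {"ax":0,"ay":0,"az":0,"dx":0.0015,"dy":0,"dz":0,"gripper":0},
  ],
)

```text
time: 29.35
tcp_pos: [505.4, 310.6, 35.1]
tool_rot: [53.1, 90.0, 59.9]
wrist_force: [-3.3, -0.7, 3.3]
grip_width: 13.5
```

Request:
apply_moves(
  rows=[
    {"ax":0,"ay":0,"az":0,"dx":0,"dy":0,"dz":0,"gripper":20},
    {"ax":0,"ay":0,"az":0,"dx":0,"dy":0,"dz":0,"gripper":30},
    {"ax":0,"ay":0,"az":0,"dx":0,"dy":0,"dz":0,"gripper":40},
    {"ax":0,"ay":0,"az":0,"dx":0,"dy":0,"dz":0,"gripper":50},
    {"ax":0,"ay":0,"az":0,"dx":0,"dy":0,"dz":0,"gripper":50},
  ],
  newtons=15,
)

```text
time: 29.85
tcp_pos: [505.4, 310.6, 34.5]
tool_rot: [28.8, 90.0, 35.7]
wrist_force: [0.4, -0.1, 0.0]
grip_width: 43.2
```

```bash
python3 plan.py 644 0 180 6.9
```

```text
t 29.85 p [505.4 310.6  34.5] ydir 96.89 F [ 0.4 -0.1  0. ] w 43.2 q [-41.5  32.9   7.1 105.7  -5.8  41.7  65.7]
d(mm) [-145.5 -325.   100.4] rv [ 1.5706e+00  0.0000e+00 -1.0000e-04] deg 90.0
```

Request:
apply_moves(
  rows=[
    {"ax":0,"ay":0,"az":0,"dx":-0.01,"dy":0,"dz":0,"gripper":50},
    {"ax":0,"ay":0,"az":0,"dx":-0.03,"dy":0,"dz":0,"gripper":50},
    {"ax":0,"ay":0,"az":0,"dx":-0.06,"dy":0,"dz":0,"gripper":50},
    {"ax":0,"ay":0,"az":0,"dx":-0.1,"dy":0,"dz":0,"gripper":50},
    {"ax":0,"ay":0,"az":0,"dx":-0.13,"dy":0,"dz":0,"gripper":50},
    {"ax":0,"ay":0,"az":0,"dx":-0.145,"dy":0,"dz":0,"gripper":60},
  ],
)

```text
time: 30.45
tcp_pos: [506.5, 311.2, 183.6]
tool_rot: [30.0, 89.7, 36.9]
wrist_force: [0.2, 0.5, -0.4]
grip_width: 48.8
```

```bash
python3 - <<'E'
from h import *
s=cam("side"); crop(s,235,160,365,260,6,"s16"); c=cam("top"); crop(c,140,120,370,270,3,"t16"); crop(c,285,135,365,235,6,"t16c")
E
python3 plan.py 644 0 180 6.9
```

```text
t 30.55 p [506.7 311.4 182.9] ydir 96.88 F [ 0.3  0.8 -0.6] w 52.4 q [-42.9  22.4   8.9  99.2  -4.   58.4  64.2]
d(mm) [   2.4 -325.6   99. ] rv [ 1.5704e+00  1.5000e-03 -5.9000e-03] deg 90.0
```

View pics/s16.png

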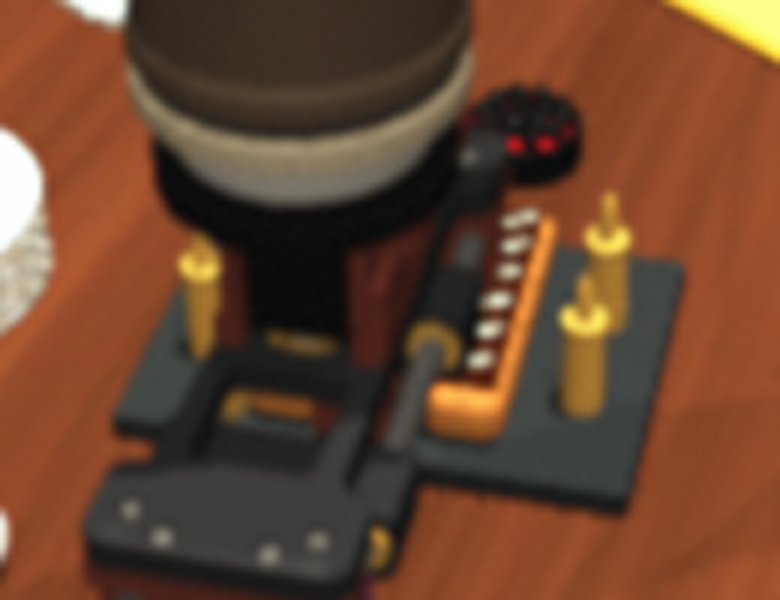

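View pics/t16.png

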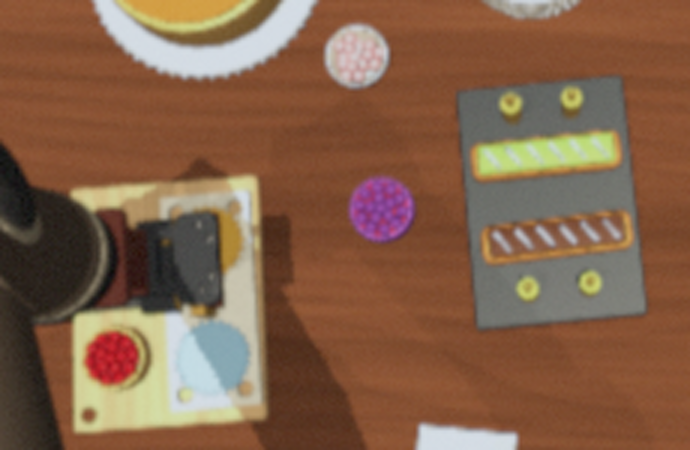

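View pics/t16c.png

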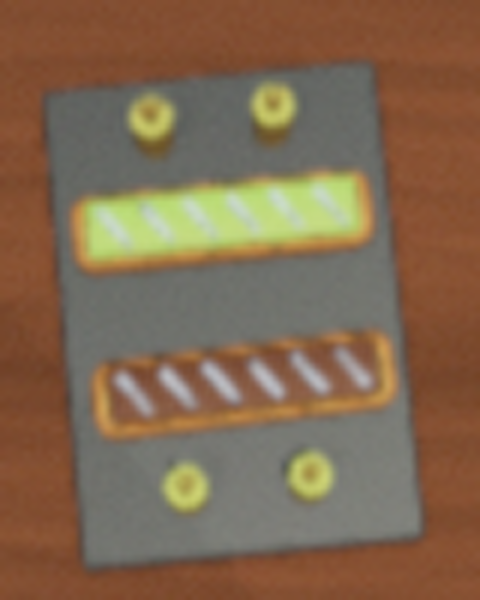

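```bash
python3 - <<'E'
from h import *
c=cam("top")
def T(l): return (np.array(l)+.5)/6-.5+[285,135]
P=unproj(c,T([(152,117),(274,105),(311,474),(186,487)]),63); print("posts",P.round(1).tolist(),P.mean(0).round(1), [np.linalg.norm(P[(i+1)%4]-P[i]).round(1) for i in range(4)],np.degrees(np.arctan2(*(P[0]-P[3])[[1,0]])).round(1),np.degrees(np.arctan2(*(P[1]-P[2])[[1,0]])).round(1))
P=unproj(c,T([(84,207),(355,176),(360,235),(90,262)]),45); print("green",P.mean(0).round(1),[np.linalg.norm(P[(i+1)%4]-P[i]).round(1) for i in range(4)],np.degrees(np.arctan2(*(P[0]-P[1])[[1,0]])).round(1))
P=unproj(c,T([(111,375),(378,345),(383,392),(118,423)]),45); print("choc",P.mean(0).round(1),[np.linalg.norm(P[(i+1)%4]-P[i]).round(1) for i in range(4)],np.degrees(np.arctan2(*(P[0]-P[1])[[1,0]])).round(1))
E
```

```text
posts [[686.5, 32.7, 63.0], [693.2, -22.7, 63.0], [525.1, -42.5, 63.0], [518.1, 13.0, 63.0]] [605.7  -4.9  63. ] [np.float64(55.8), np.float64(169.2), np.float64(55.9), np.float64(169.6)] 6.7 6.7
green [ 6.43e+02 -1.00e-01  4.50e+01] [np.float64(125.6), np.float64(27.7), np.float64(124.5), np.float64(25.9)] 97.8
choc [567.3 -13.4  45. ] [np.float64(122.5), np.float64(21.7), np.float64(121.2), np.float64(22.3)] 97.7
```

Request:
apply_moves(
  rows=[
    {"ax":0.05,"ay":0,"az":0,"dx":0,"dy":-0.01,"dz":0.003,"gripper":60},
    {"ax":0.15,"ay":0,"az":0,"dx":0,"dy":-0.03,"dz":0.009,"gripper":60},
    {"ax":0.27,"ay":0,"az":0,"dx":0,"dy":-0.06,"dz":0.018,"gripper":60},
    {"ax":0.4,"ay":0,"az":0,"dx":0,"dy":-0.095,"dz":0.029,"gripper":60},
    {"ax":0.53,"ay":0,"az":0,"dx":0,"dy":-0.13,"dz":0.04,"gripper":60},
    {"ax":0.66,"ay":0,"az":0,"dx":0,"dy":-0.165,"dz":0.05,"gripper":60},
    {"ax":0.79,"ay":0,"az":0,"dx":0,"dy":-0.2,"dz":0.061,"gripper":60},
    {"ax":0.92,"ay":0,"az":0,"dx":0,"dy":-0.235,"dz":0.072,"gripper":60},
    {"ax":1.05,"ay":0,"az":0,"dx":0,"dy":-0.26,"dz":0.079,"gripper":60},
    {"ax":1.18,"ay":0,"az":0,"dx":0,"dy":-0.28,"dz":0.085,"gripper":60},
  ],
)

```text
time: 31.6
tcp_pos: [622.9, 39.2, 178.0]
tool_rot: [-79.8, 89.8, -141.2]
wrist_force: [-0.5, 0.1, 0.3]
grip_width: 52.6
```

```bash
python3 plan.py 643.5 0 180 7.5
```

```text
t 31.6 p [622.9  39.2 178. ] ydir 28.68 F [-0.5  0.1  0.3] w 52.6 q [-28.   27.4  28.   95.8 -14.3  60.6  33.1]
d(mm) [-1.9 -0.8 44.3] rv [0.3697 0.001  0.0027] deg 21.2
```

Request:
apply_moves(
  rows=[
    {"ax":0.12,"ay":0,"az":0,"dx":0,"dy":0,"dz":0.018,"gripper":60},
    {"ax":0.23,"ay":0,"az":0,"dx":0,"dy":0,"dz":0.032,"gripper":60},
    {"ax":0.32,"ay":0,"az":0,"dx":0,"dy":0,"dz":0.041,"gripper":60},
    {"ax":0.37,"ay":0,"az":0,"dx":0,"dy":-0.001,"dz":0.044,"gripper":60},
    {"ax":0.38,"ay":0,"az":0,"dx":0,"dy":-0.001,"dz":0.044,"gripper":60},
    {"ax":0.38,"ay":0,"az":0,"dx":0,"dy":-0.001,"dz":0.044,"gripper":60},
    {"ax":0.38,"ay":0,"az":0,"dx":0,"dy":-0.001,"dz":0.044,"gripper":60},
    {"ax":0.38,"ay":0,"az":0,"dx":0,"dy":-0.001,"dz":0.044,"gripper":60},
  ],
)

```text
time: 32.4
tcp_pos: [643.7, 4.2, 179.3]
tool_rot: [-117.3, 90.0, 160.2]
wrist_force: [0.3, -0.9, 0.6]
grip_width: 53.0
```

```bash
python3 plan.py 643.5 0 60 7.5
```

```text
t 32.4 p [643.7   4.2 179.3] ydir 7.55 F [ 0.3 -0.9  0.6] w 53.0 q [-27.4  30.1  33.2  93.1 -18.1  62.3  18.3]
d(mm) [119.3  -0.7   4.1] rv [ 0.0009 -0.0002  0.0003] deg 0.1
```

Request:
apply_moves(
  rows=[
    {"ax":0,"ay":0,"az":0,"dx":0.01,"dy":-0.001,"dz":0.002,"gripper":60},
    {"ax":0,"ay":0,"az":0,"dx":0.03,"dy":-0.001,"dz":0.004,"gripper":60},
    {"ax":0,"ay":0,"az":0,"dx":0.052,"dy":-0.001,"dz":0.004,"gripper":60},
    {"ax":0,"ay":0,"az":0,"dx":0.074,"dy":-0.001,"dz":0.004,"gripper":60},
    {"ax":0,"ay":0,"az":0,"dx":0.092,"dy":-0.001,"dz":0.004,"gripper":60},
    {"ax":0,"ay":0,"az":0,"dx":0.104,"dy":-0.001,"dz":0.004,"gripper":60},
    {"ax":0,"ay":0,"az":0,"dx":0.109,"dy":-0.001,"dz":0.004,"gripper":60},
    {"ax":0,"ay":0,"az":0,"dx":0.109,"dy":-0.001,"dz":0.004,"gripper":60},
    {"ax":0,"ay":0,"az":0,"dx":0.109,"dy":-0.001,"dz":0.004,"gripper":60},
  ],
)

```text
time: 33.3
tcp_pos: [644.0, -0.3, 71.2]
tool_rot: [84.8, 89.9, 2.3]
wrist_force: [0.7, -0.1, 0.3]
grip_width: 52.9
```

```bash
python3 - <<'E'
from h import *
s=cam("side"); crop(s,235,120,365,250,6,"s17"); c=cam("top"); crop(c,285,135,365,235,6,"t17")
E
python3 plan.py 643.5 0 33 7.5
```

```text
t 33.4 p [ 6.441e+02 -2.000e-01  7.150e+01] ydir 7.51 F [-0.1 -0.   0. ] w 52.7 q [-24.6  36.8  29.7  98.1 -22.5  51.   22.1]
d(mm) [38.5 -0.6 -0.3] rv [ 0.0001  0.     -0.0016] deg 0.1
```

View pics/s17.png

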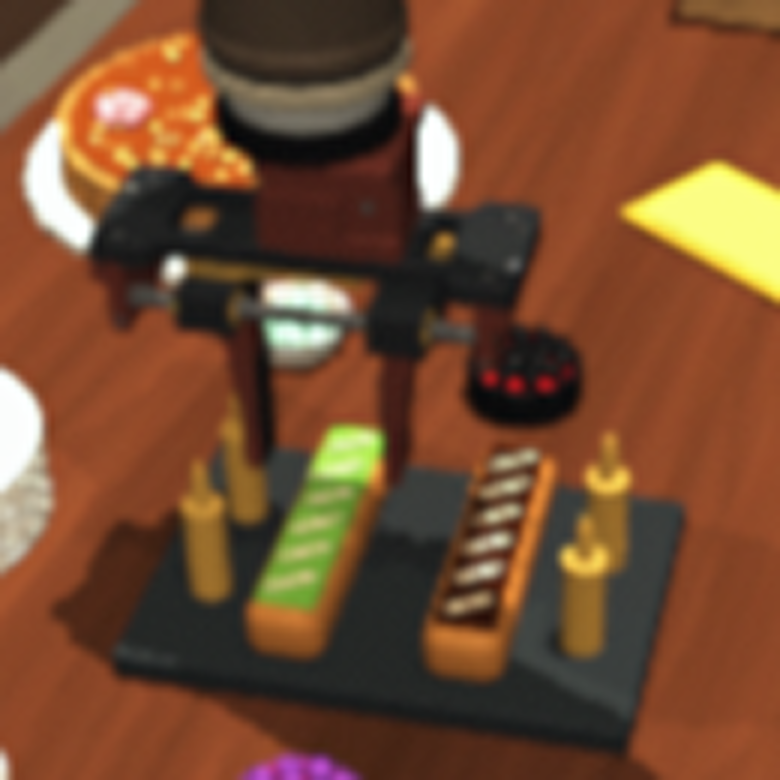

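Request:
apply_moves(
  rows=[
    {"ax":0,"ay":0,"az":0,"dx":0.008,"dy":-0.0005,"dz":0,"gripper":60},
    {"ax":0,"ay":0,"az":0,"dx":0.018,"dy":-0.0005,"dz":0,"gripper":60},
    {"ax":0,"ay":0,"az":0,"dx":0.027,"dy":-0.0005,"dz":0,"gripper":60},
    {"ax":0,"ay":0,"az":0,"dx":0.032,"dy":-0.0005,"dz":0,"gripper":60},
    {"ax":0,"ay":0,"az":0,"dx":0.036,"dy":-0.0005,"dz":0,"gripper":60},
    {"ax":0,"ay":0,"az":0,"dx":0.038,"dy":-0.0005,"dz":0,"gripper":60},
    {"ax":0,"ay":0,"az":0,"dx":0.038,"dy":-0.0005,"dz":0,"gripper":60},
  ],
)

```text
time: 34.1
tcp_pos: [642.9, -0.3, 32.3]
tool_rot: [-78.5, 90.0, -161.0]
wrist_force: [-0.7, 0.7, 0.4]
grip_width: 52.3
```

```bash
python3 - <<'E'
from h import *
s=cam("side"); crop(s,235,120,365,250,6,"s18")
E
python3 plan.py 643.5 0 33 7.5
```

```text
t 34.15 p [ 6.431e+02 -4.000e-01  3.260e+01] ydir 7.5 F [ 0.  -0.   0.2] w 52.6 q [-23.5  39.6  28.1  99.4 -24.2  47.2  23.4]
d(mm) [-0.4  0.5 -0.3] rv [ 0.      0.0001 -0.    ] deg 0.0
```

View pics/s18.png

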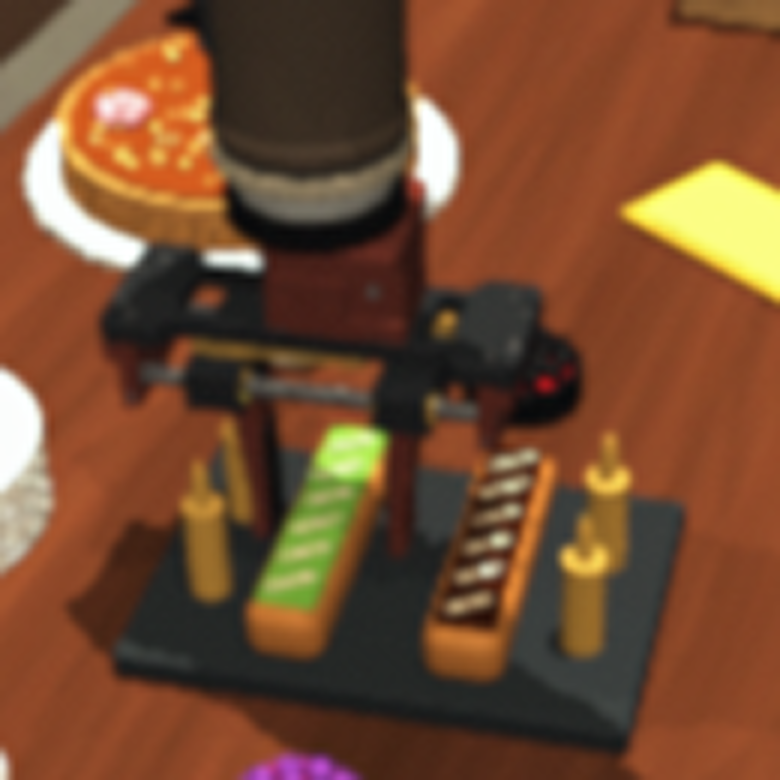

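Request:
apply_moves(
  rows=[
    {"ax":0,"ay":0,"az":0,"dx":0,"dy":0,"dz":0,"gripper":50},
    {"ax":0,"ay":0,"az":0,"dx":0,"dy":0,"dz":0,"gripper":42},
    {"ax":0,"ay":0,"az":0,"dx":0,"dy":0,"dz":0,"gripper":35},
    {"ax":0,"ay":0,"az":0,"dx":0,"dy":0,"dz":0,"gripper":25},
    {"ax":0,"ay":0,"az":0,"dx":0,"dy":0,"dz":0,"gripper":25},
    {"ax":0,"ay":0,"az":0,"dx":0,"dy":0,"dz":0,"gripper":25},
  ],
  newtons=20,
)

```text
time: 34.75
tcp_pos: [643.3, -0.2, 32.9]
tool_rot: [95.5, 90.0, 13.0]
wrist_force: [-0.2, 0.7, 3.2]
grip_width: 36.0
```

```bash
python3 plan.py 512.4 -342.8 150 61.6
```

```text
t 34.75 p [ 6.433e+02 -2.000e-01  3.290e+01] ydir 7.51 F [-0.2  0.7  3.2] w 36.0 q [-23.5  39.6  28.1  99.3 -24.2  47.2  23.4]
d(mm) [-117.3 -174.5  322.6] rv [-9.441e-01  3.000e-04 -8.000e-04] deg 54.1
```

Request:
apply_moves(
  rows=[
    {"ax":0,"ay":0,"az":0,"dx":-0.004,"dy":0,"dz":0,"gripper":25},
    {"ax":0,"ay":0,"az":0,"dx":-0.012,"dy":0,"dz":0,"gripper":25},
    {"ax":0,"ay":0,"az":0,"dx":-0.024,"dy":0,"dz":0,"gripper":25},
    {"ax":0,"ay":0,"az":0,"dx":-0.04,"dy":0,"dz":0,"gripper":25},
    {"ax":0,"ay":0,"az":0,"dx":-0.058,"dy":0,"dz":0,"gripper":25},
    {"ax":0,"ay":0,"az":0,"dx":-0.076,"dy":0,"dz":0,"gripper":25},
    {"ax":0,"ay":0,"az":0,"dx":-0.094,"dy":0,"dz":0,"gripper":25},
    {"ax":0,"ay":0,"az":0,"dx":-0.108,"dy":0,"dz":0,"gripper":25},
    {"ax":0,"ay":0,"az":0,"dx":-0.115,"dy":0,"dz":0,"gripper":25},
    {"ax":0,"ay":0,"az":0,"dx":-0.116,"dy":0,"dz":0,"gripper":25},
  ],
)

```text
time: 35.75
tcp_pos: [643.5, -0.3, 149.8]
tool_rot: [93.5, 89.9, 11.0]
wrist_force: [0.6, 1.4, -1.2]
grip_width: 35.8
```

```bash
python3 - <<'E'
from h import *
s=cam("side"); crop(s,235,80,375,240,5,"s19")
E
python3 plan.py 512.4 -342.8 150 61.6
```

```text
t 35.8 p [ 6.43e+02 -2.00e-01  1.49e+02] ydir 7.51 F [-0.3  0.2 -0.3] w 35.9 q [-26.5  31.8  32.5  94.9 -19.3  58.9  19.6]
d(mm) [  -1.2 -174.3  322.6] rv [-9.44e-01  1.00e-04 -7.00e-04] deg 54.1
```

View pics/s19.png

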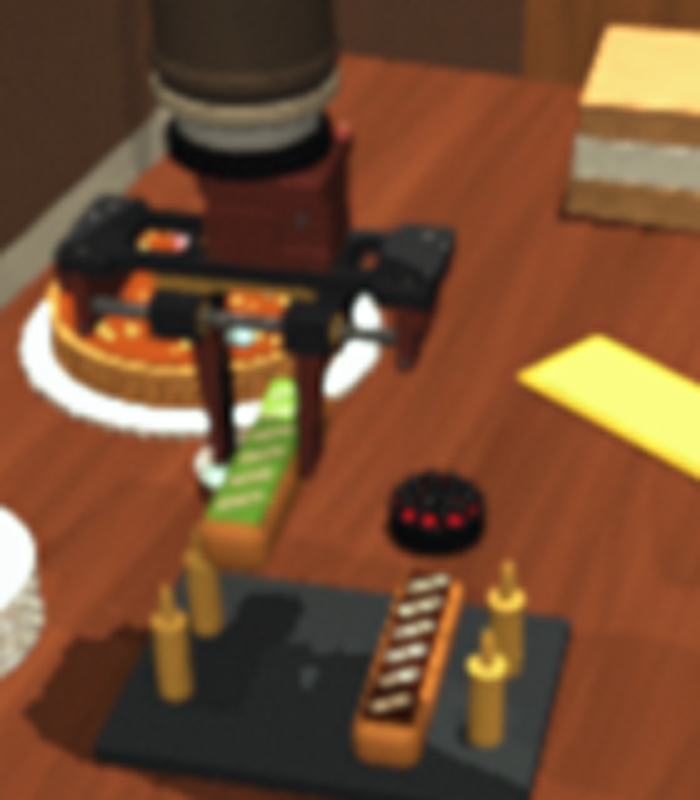

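Request:
apply_moves(
  rows=[
    {"ax":-0.02,"ay":0,"az":0,"dx":0,"dy":-0.003,"dz":0.005,"gripper":25},
    {"ax":-0.06,"ay":0,"az":0,"dx":0,"dy":-0.008,"dz":0.015,"gripper":25},
    {"ax":-0.11,"ay":0,"az":0,"dx":0,"dy":-0.016,"dz":0.03,"gripper":25},
    {"ax":-0.17,"ay":0,"az":0,"dx":0,"dy":-0.027,"dz":0.05,"gripper":25},
    {"ax":-0.24,"ay":0,"az":0,"dx":0,"dy":-0.04,"dz":0.074,"gripper":25},
    {"ax":-0.31,"ay":0,"az":0,"dx":0,"dy":-0.053,"dz":0.098,"gripper":25},
    {"ax":-0.38,"ay":0,"az":0,"dx":0,"dy":-0.066,"dz":0.122,"gripper":25},
    {"ax":-0.45,"ay":0,"az":0,"dx":0,"dy":-0.079,"dz":0.146,"gripper":25},
    {"ax":-0.52,"ay":0,"az":0,"dx":0,"dy":-0.092,"dz":0.17,"gripper":25},
    {"ax":-0.59,"ay":0,"az":0,"dx":0,"dy":-0.105,"dz":0.194,"gripper":25},
  ],
)

```text
time: 36.8
tcp_pos: [562.8, -207.6, 147.6]
tool_rot: [-136.0, 89.9, 175.6]
wrist_force: [0.5, 0.2, -0.1]
grip_width: 35.9
```

```bash
python3 plan.py 512.4 -342.8 130 61.6
```

```text
t 36.8 p [ 562.8 -207.6  147.6] ydir 41.51 F [ 0.5  0.2 -0.1] w 35.9 q [ -3.4  26.7  25.9 101.  -13.7  55.6  69.5]
d(mm) [  17.7 -127.4   67.8] rv [-0.3506 -0.0014  0.001 ] deg 20.1
```

Request:
apply_moves(
  rows=[
    {"ax":-0.07,"ay":0,"az":0,"dx":0,"dy":-0.024,"dz":0.013,"gripper":25},
    {"ax":-0.14,"ay":0,"az":0,"dx":0,"dy":-0.048,"dz":0.026,"gripper":25},
    {"ax":-0.2,"ay":0,"az":0,"dx":0,"dy":-0.072,"dz":0.038,"gripper":25},
    {"ax":-0.26,"ay":0,"az":0,"dx":0,"dy":-0.092,"dz":0.049,"gripper":25},
    {"ax":-0.31,"ay":0,"az":0,"dx":0,"dy":-0.109,"dz":0.058,"gripper":25},
    {"ax":-0.34,"ay":0,"az":0,"dx":0,"dy":-0.121,"dz":0.064,"gripper":25},
    {"ax":-0.354,"ay":0,"az":0,"dx":0.005,"dy":-0.126,"dz":0.067,"gripper":25},
    {"ax":-0.354,"ay":0,"az":0,"dx":0.012,"dy":-0.127,"dz":0.067,"gripper":25},
    {"ax":-0.354,"ay":0,"az":0,"dx":0.018,"dy":-0.127,"dz":0.067,"gripper":25},
    {"ax":-0.354,"ay":0,"az":0,"dx":0.018,"dy":-0.127,"dz":0.067,"gripper":25},
  ],
)

```text
time: 37.8
tcp_pos: [512.8, -338.9, 128.9]
tool_rot: [169.6, 89.9, 141.3]
wrist_force: [0.1, -0.4, 0.1]
grip_width: 36.2
```

```bash
python3 - <<'E'
from h import *
s=cam("side"); crop(s,315,80,455,220,5,"s20");c=cam("top"); crop(c,390,150,500,280,5,"t20")
E
python3 plan.py 512.4 -342.8 25 61.6
```

```text
t 37.9 p [ 513.4 -339.5  130.1] ydir 61.66 F [-0.2  0.3 -1.4] w 35.8 q [ 13.3  28.7  21.8  99.5 -12.7  54.3 101.8]
d(mm) [105.1  -3.4   0.8] rv [ 0.001  -0.0009 -0.0002] deg 0.1
```

View pics/s20.png

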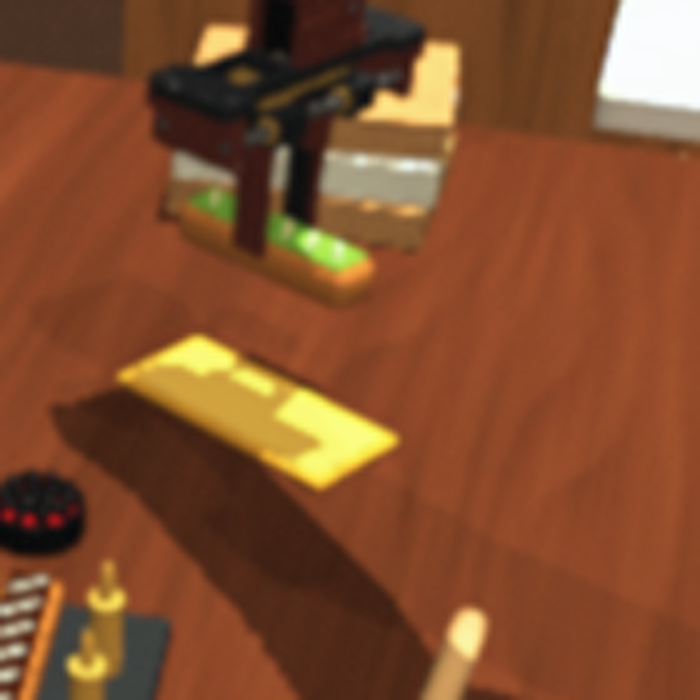

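View pics/t20.png

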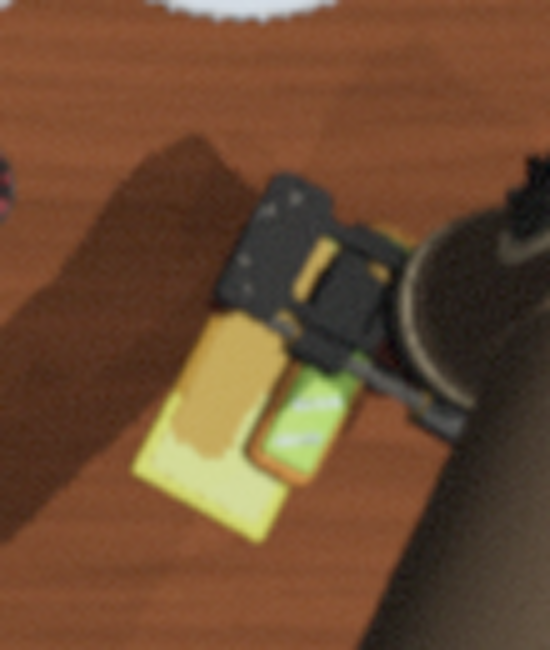

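Request:
apply_moves(
  rows=[
    {"ax":0,"ay":0,"az":0,"dx":0.006,"dy":-0.001,"dz":0.001,"gripper":25},
    {"ax":0,"ay":0,"az":0,"dx":0.02,"dy":-0.002,"dz":0.001,"gripper":25},
    {"ax":0,"ay":0,"az":0,"dx":0.036,"dy":-0.003,"dz":0.001,"gripper":25},
    {"ax":0,"ay":0,"az":0,"dx":0.053,"dy":-0.003,"dz":0.001,"gripper":25},
    {"ax":0,"ay":0,"az":0,"dx":0.07,"dy":-0.003,"dz":0.001,"gripper":25},
    {"ax":0,"ay":0,"az":0,"dx":0.084,"dy":-0.003,"dz":0.001,"gripper":25},
    {"ax":0,"ay":0,"az":0,"dx":0.095,"dy":-0.003,"dz":0.001,"gripper":25},
    {"ax":0,"ay":0,"az":0,"dx":0.1,"dy":-0.003,"dz":0.001,"gripper":25},
    {"ax":0,"ay":0,"az":0,"dx":0.101,"dy":-0.003,"dz":0.001,"gripper":25},
    {"ax":0,"ay":0,"az":0,"dx":0.102,"dy":-0.003,"dz":0.001,"gripper":25},
  ],
)

```text
time: 38.9
tcp_pos: [512.8, -343.9, 28.9]
tool_rot: [-2.7, 90.0, -31.1]
wrist_force: [-0.2, -0.3, -1.1]
grip_width: 35.8
```

```bash
python3 - <<'E'
from h import *
s=cam("side"); crop(s,315,100,425,200,6,"s21");c=cam("top"); crop(c,390,150,500,280,5,"t21")
E
python3 plan.py 512.4 -342.8 24 61.6
```

```text
t 39.0 p [ 512.9 -343.8   29.1] ydir 61.59 F [-0.3  0.7 -0.6] w 35.5 q [ 15.9  36.2  18.9 102.9 -16.2  43.4 104.8]
d(mm) [ 5.1  0.7 -0.9] rv [-0.0001  0.001  -0.    ] deg 0.1
```

View pics/s21.png

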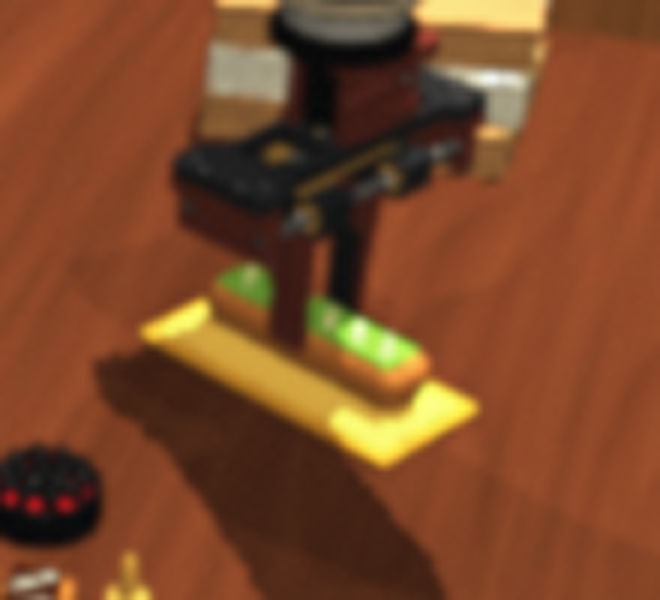

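View pics/t21.png

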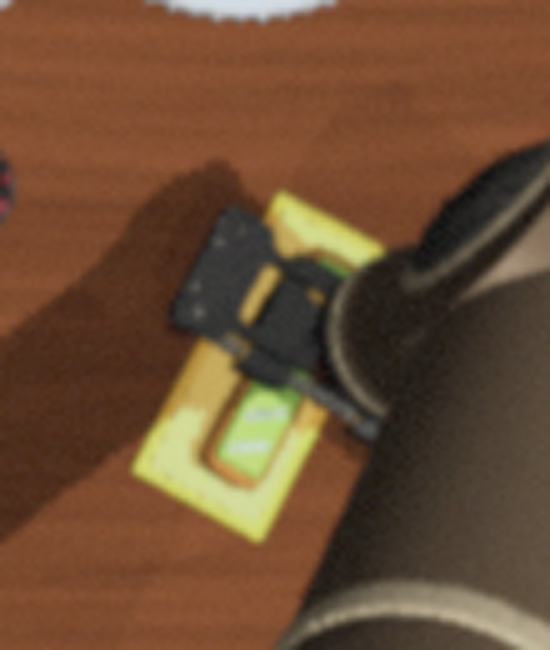

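Request:
apply_moves(
  rows=[
    {"ax":0,"ay":0,"az":0,"dx":0.001,"dy":0,"dz":0,"gripper":25},
    {"ax":0,"ay":0,"az":0,"dx":0.002,"dy":0,"dz":0,"gripper":25},
    {"ax":0,"ay":0,"az":0,"dx":0.003,"dy":0,"dz":0,"gripper":25},
    {"ax":0,"ay":0,"az":0,"dx":0.004,"dy":0,"dz":0,"gripper":25},
    {"ax":0,"ay":0,"az":0,"dx":0.0045,"dy":0,"dz":0,"gripper":25},
    {"ax":0,"ay":0,"az":0,"dx":0.0045,"dy":0,"dz":0,"gripper":25},
  ],
)

```text
time: 39.6
tcp_pos: [512.5, -343.6, 24.0]
tool_rot: [169.8, 90.0, 141.4]
wrist_force: [0.7, -0.8, -0.4]
grip_width: 35.8
```

Nearly touching; 0.7 mm more, then release and rise.

Request:
apply_moves(
  rows=[
    {"ax":0,"ay":0,"az":0,"dx":0.0004,"dy":0,"dz":0,"gripper":25},
    {"ax":0,"ay":0,"az":0,"dx":0.0007,"dy":0,"dz":0,"gripper":25},
    {"ax":0,"ay":0,"az":0,"dx":0.0007,"dy":0,"dz":0,"gripper":45},
    {"ax":0,"ay":0,"az":0,"dx":0.0007,"dy":0,"dz":0,"gripper":60},
    {"ax":0,"ay":0,"az":0,"dx":0.0007,"dy":0,"dz":0,"gripper":60},
    {"ax":0,"ay":0,"az":0,"dx":-0.01,"dy":0,"dz":0,"gripper":60},
    {"ax":0,"ay":0,"az":0,"dx":-0.035,"dy":0,"dz":0,"gripper":60},
    {"ax":0,"ay":0,"az":0,"dx":-0.07,"dy":0,"dz":0,"gripper":60},
    {"ax":0,"ay":0,"az":0,"dx":-0.11,"dy":0,"dz":0,"gripper":60},
    {"ax":0,"ay":0,"az":0,"dx":-0.14,"dy":0,"dz":0,"gripper":60},
  ],
)

```text
time: 40.6
tcp_pos: [512.8, -344.1, 167.2]
tool_rot: [-3.1, 89.9, -31.5]
wrist_force: [-0.1, -0.9, 0.3]
grip_width: 52.6
```

```bash
python3 - <<'E'
from h import *
s=cam("side"); crop(s,315,100,425,200,6,"s22")
E
python3 plan.py 505.4 310.6 170 96.89
```

```text
t 40.65 p [ 514.7 -345.6  172. ] ydir 61.56 F [ 0.8 -1.5  3.4] w 52.9 q [ 12.9  26.3  22.9  97.1 -11.7  58.5 101.2]
d(mm) [  -0.7  572.6 -320.7] rv [-0.6167  0.0084  0.0025] deg 35.3
```

View pics/s22.png

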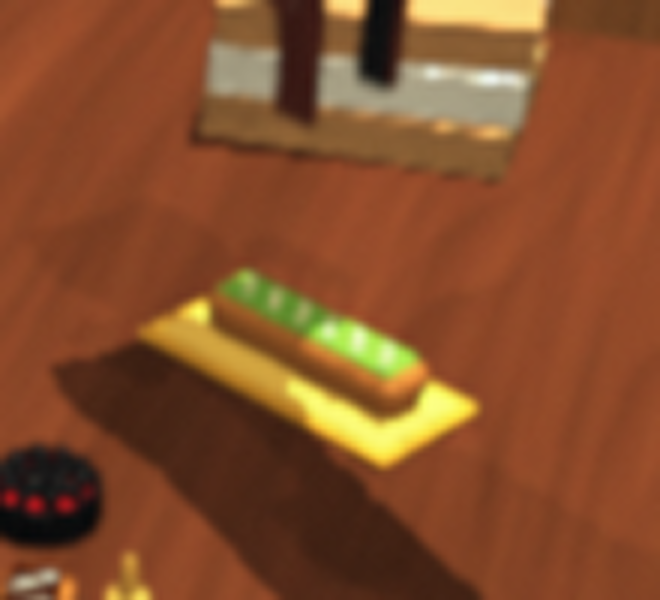

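Request:
apply_moves(
  rows=[
    {"ax":-0.03,"ay":0,"az":0,"dx":0,"dy":0.009,"dz":-0.005,"gripper":60},
    {"ax":-0.07,"ay":0,"az":0,"dx":0,"dy":0.026,"dz":-0.015,"gripper":60},
    {"ax":-0.11,"ay":0,"az":0,"dx":0,"dy":0.052,"dz":-0.029,"gripper":60},
    {"ax":-0.15,"ay":0,"az":0,"dx":0,"dy":0.087,"dz":-0.049,"gripper":60},
    {"ax":-0.19,"ay":0,"az":0,"dx":0,"dy":0.122,"dz":-0.068,"gripper":55},
    {"ax":-0.23,"ay":0,"az":0,"dx":0,"dy":0.157,"dz":-0.088,"gripper":50},
    {"ax":-0.27,"ay":0,"az":0,"dx":0,"dy":0.192,"dz":-0.107,"gripper":50},
    {"ax":-0.31,"ay":0,"az":0,"dx":0,"dy":0.227,"dz":-0.127,"gripper":50},
    {"ax":-0.35,"ay":0,"az":0,"dx":0,"dy":0.262,"dz":-0.147,"gripper":50},
    {"ax":-0.39,"ay":0,"az":0,"dx":0,"dy":0.297,"dz":-0.166,"gripper":50},
  ],
)

```text
time: 41.65
tcp_pos: [505.6, -0.2, 162.8]
tool_rot: [-175.5, 89.8, 178.8]
wrist_force: [-0.0, 0.1, -0.4]
grip_width: 44.0
```

```bash
python3 plan.py 505.4 310.6 160 96.89
```

```text
t 41.65 p [ 5.056e+02 -2.000e-01  1.628e+02] ydir 84.25 F [-0.   0.1 -0.4] w 44.0 q [-15.3  15.6  11.9 112.3  -4.   52.7  82.8]
d(mm) [  2.8 309.2 -31.3] rv [-2.206e-01 -2.800e-03 -1.000e-04] deg 12.6
```

Request:
apply_moves(
  rows=[
    {"ax":-0.04,"ay":0,"az":0,"dx":0,"dy":0.038,"dz":-0.004,"gripper":50},
    {"ax":-0.08,"ay":0,"az":0,"dx":0,"dy":0.076,"dz":-0.009,"gripper":50},
    {"ax":-0.12,"ay":0,"az":0,"dx":0,"dy":0.114,"dz":-0.013,"gripper":50},
    {"ax":-0.15,"ay":0,"az":0,"dx":0,"dy":0.152,"dz":-0.017,"gripper":50},
    {"ax":-0.18,"ay":0,"az":0,"dx":0,"dy":0.19,"dz":-0.022,"gripper":50},
    {"ax":-0.2,"ay":0,"az":0,"dx":0,"dy":0.228,"dz":-0.026,"gripper":50},
    {"ax":-0.22,"ay":0,"az":0,"dx":0,"dy":0.262,"dz":-0.03,"gripper":50},
    {"ax":-0.226,"ay":0,"az":0,"dx":0,"dy":0.288,"dz":-0.033,"gripper":50},
    {"ax":-0.226,"ay":0,"az":0,"dx":0,"dy":0.306,"dz":-0.035,"gripper":50},
    {"ax":-0.226,"ay":0,"az":0,"dx":0,"dy":0.312,"dz":-0.0355,"gripper":50},
  ],
)

```text
time: 42.65
tcp_pos: [503.3, 313.0, 162.9]
tool_rot: [-175.4, 89.9, -168.3]
wrist_force: [-0.1, 0.1, -0.8]
grip_width: 44.0
```

Request:
apply_moves(
  rows=[
    {"ax":0,"ay":0,"az":0,"dx":0,"dy":0,"dz":0,"gripper":50},
    {"ax":0,"ay":0,"az":0,"dx":0.01,"dy":0,"dz":0,"gripper":50},
    {"ax":0,"ay":0,"az":0,"dx":0.03,"dy":0,"dz":0,"gripper":50},
    {"ax":0,"ay":0,"az":0,"dx":0.045,"dy":0,"dz":0,"gripper":50},
    {"ax":0,"ay":0,"az":0,"dx":0.05,"dy":0,"dz":0,"gripper":50},
    {"ax":0,"ay":0,"az":0,"dx":0.05,"dy":0,"dz":0,"gripper":50},
    {"ax":0,"ay":0,"az":0,"dx":0.05,"dy":0,"dz":0,"gripper":50},
    {"ax":0,"ay":0,"az":0,"dx":0.05,"dy":0,"dz":0,"gripper":50},
  ],
)

```text
time: 43.45
tcp_pos: [506.0, 310.6, 114.8]
tool_rot: [26.0, 89.9, 32.9]
wrist_force: [0.2, -0.3, 0.4]
grip_width: 43.9
```

```bash
python3 plan.py 505.4 310.6 36 96.89;python3 - <<'E'
from h import *
c=cam("top"); crop(c,285,135,365,235,6,"t23"); crop(c,410,180,480,265,6,"t23c");crop(c,140,140,260,290,4,"t23b")
E
python3 plan.py 505.4 310.6 36 96.89
```

```text
t 43.45 p [506.  310.6 114.8] ydir 96.86 F [ 0.2 -0.3  0.4] w 43.9 q [-38.1  26.7   2.5 102.5  -1.5  50.8  61.9]
d(mm) [78.8 -0.  -0.7] rv [-0.0005  0.0012 -0.0006] deg 0.1
t 43.5 p [505.9 310.7 114.8] ydir 96.88 F [ 0.5 -1.5 -0. ] w 43.9 q [-38.1  26.7   2.5 102.5  -1.5  50.8  61.9]
d(mm) [78.8 -0.1 -0.6] rv [-0.0003  0.0012 -0.0007] deg 0.1
```

View pics/t23c.png

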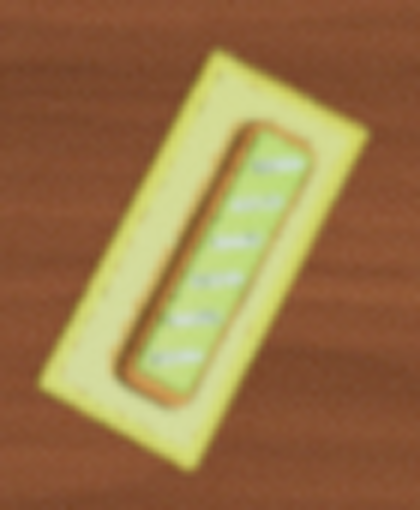

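View pics/t23.png

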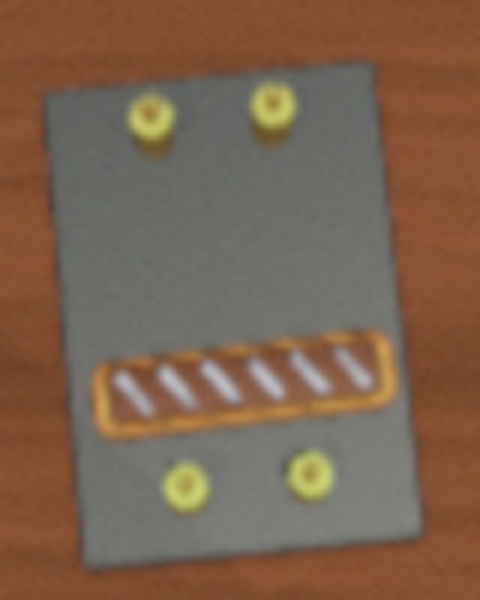

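View pics/t23b.png

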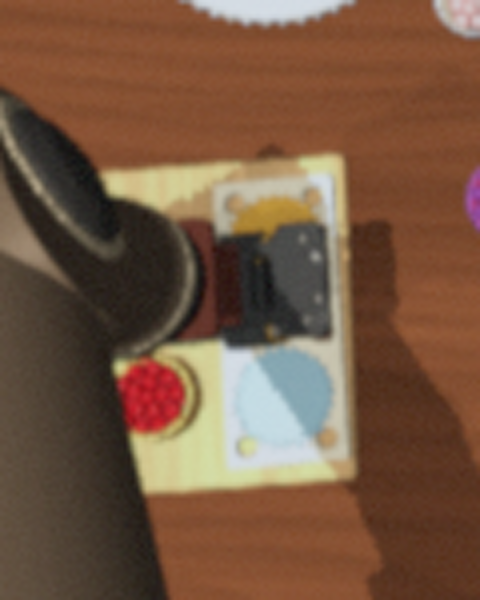

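Request:
apply_moves(
  rows=[
    {"ax":0,"ay":0,"az":0,"dx":0.01,"dy":0,"dz":-0.0005,"gripper":50},
    {"ax":0,"ay":0,"az":0,"dx":0.03,"dy":0,"dz":-0.0005,"gripper":50},
    {"ax":0,"ay":0,"az":0,"dx":0.05,"dy":0,"dz":-0.0005,"gripper":50},
    {"ax":0,"ay":0,"az":0,"dx":0.067,"dy":0,"dz":-0.0005,"gripper":50},
    {"ax":0,"ay":0,"az":0,"dx":0.075,"dy":0,"dz":-0.0005,"gripper":50},
    {"ax":0,"ay":0,"az":0,"dx":0.079,"dy":0,"dz":-0.0005,"gripper":50},
    {"ax":0,"ay":0,"az":0,"dx":0.079,"dy":0,"dz":-0.0005,"gripper":50},
    {"ax":0,"ay":0,"az":0,"dx":0.079,"dy":0,"dz":-0.0005,"gripper":50},
  ],
)

```text
time: 44.3
tcp_pos: [505.3, 310.9, 35.7]
tool_rot: [30.2, 89.9, 37.1]
wrist_force: [0.6, 0.1, 0.9]
grip_width: 43.7
```

```bash
python3 plan.py 505.4 310.6 35.1 96.89
```

```text
t 44.3 p [505.3 310.9  35.7] ydir 96.89 F [0.6 0.1 0.9] w 43.7 q [-37.8  32.7   2.1 105.4  -1.7  41.8  62.1]
d(mm) [ 0.6 -0.3  0. ] rv [-0.0001  0.0009 -0.0005] deg 0.1
```

Request:
apply_moves(
  rows=[
    {"ax":0,"ay":0,"az":0,"dx":0.0005,"dy":0,"dz":0,"gripper":35},
    {"ax":0,"ay":0,"az":0,"dx":0.0005,"dy":0,"dz":0,"gripper":22},
    {"ax":0,"ay":0,"az":0,"dx":0.0005,"dy":0,"dz":0,"gripper":15},
    {"ax":0,"ay":0,"az":0,"dx":0.0005,"dy":0,"dz":0,"gripper":5},
    {"ax":0,"ay":0,"az":0,"dx":0.0005,"dy":0,"dz":0,"gripper":0},
    {"ax":0,"ay":0,"az":0,"dx":0.0005,"dy":0,"dz":0,"gripper":0},
    {"ax":0,"ay":0,"az":0,"dx":0.0005,"dy":0,"dz":0,"gripper":0},
  ],
  newtons=20,
)

```text
time: 45.0
tcp_pos: [505.0, 310.6, 34.8]
tool_rot: [18.9, 90.0, 25.8]
wrist_force: [-1.0, 0.1, 3.4]
grip_width: 14.1
```

Request:
apply_moves(
  rows=[
    {"ax":0,"ay":0,"az":0,"dx":0,"dy":0,"dz":0,"gripper":0},
    {"ax":0,"ay":0,"az":0,"dx":0,"dy":0,"dz":0,"gripper":0},
    {"ax":0,"ay":0,"az":0,"dx":0,"dy":0,"dz":0,"gripper":0},
  ],
  newtons=45,
)

```text
time: 45.3
tcp_pos: [505.0, 310.6, 34.7]
tool_rot: [41.2, 90.0, 48.0]
wrist_force: [-1.6, -1.6, 5.4]
grip_width: 13.6
```

Request:
apply_moves(
  rows=[
    {"ax":0,"ay":0,"az":0,"dx":-0.004,"dy":0,"dz":0,"gripper":0},
    {"ax":0,"ay":0,"az":0,"dx":-0.014,"dy":0,"dz":0,"gripper":0},
    {"ax":0,"ay":0,"az":0,"dx":-0.03,"dy":0,"dz":0,"gripper":0},
    {"ax":0,"ay":0,"az":0,"dx":-0.05,"dy":0,"dz":0,"gripper":0},
    {"ax":0,"ay":0,"az":0,"dx":-0.07,"dy":0,"dz":0,"gripper":0},
    {"ax":0,"ay":0,"az":0,"dx":-0.09,"dy":0,"dz":0,"gripper":0},
    {"ax":0,"ay":0,"az":0,"dx":-0.106,"dy":0,"dz":0,"gripper":0},
    {"ax":0,"ay":0,"az":0,"dx":-0.116,"dy":0,"dz":0,"gripper":0},
    {"ax":0,"ay":0,"az":0,"dx":-0.12,"dy":0,"dz":0,"gripper":0},
    {"ax":0,"ay":0,"az":0,"dx":-0.12,"dy":0,"dz":0,"gripper":0},
  ],
)

```text
time: 46.3
tcp_pos: [504.9, 310.6, 154.7]
tool_rot: [26.7, 90.0, 33.6]
wrist_force: [0.7, -0.3, -4.1]
grip_width: 13.7
```

```bash
python3 plan.py 606.9 -4.5 155 96.89; python3 - <<'E'
from h import *
s=cam("side"); crop(s,185,230,345,400,4,"s24")
E
```

```text
t 46.3 p [504.9 310.6 154.7] ydir 96.89 F [ 0.7 -0.3 -4.1] w 13.7 q [-38.3  24.    2.7 100.5  -1.3  55.5  61.8]
d(mm) [-3.00e-01 -3.25e+02  6.35e+01] rv [ 0.      0.0002 -0.0001] deg 0.0
```

View pics/s24.png

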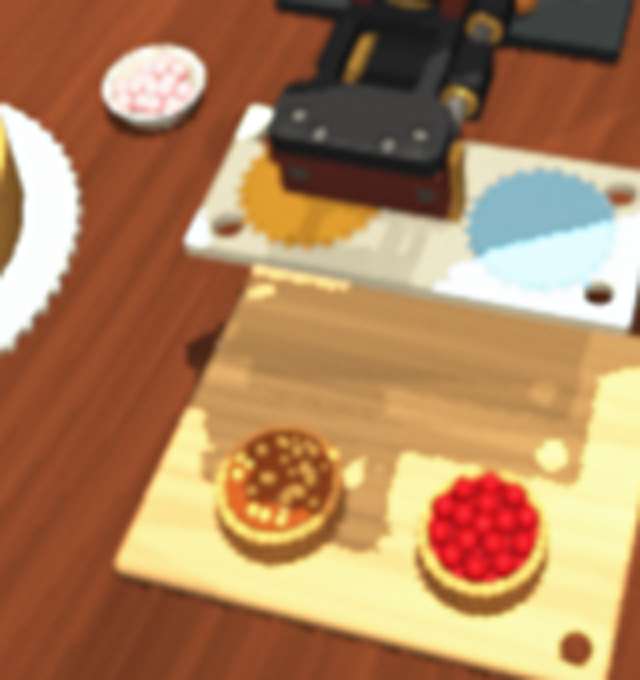

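Request:
apply_moves(
  rows=[
    {"ax":0,"ay":0,"az":0,"dx":0,"dy":-0.006,"dz":0.001,"gripper":0},
    {"ax":0,"ay":0,"az":0,"dx":0,"dy":-0.016,"dz":0.003,"gripper":0},
    {"ax":0,"ay":0,"az":0,"dx":0,"dy":-0.032,"dz":0.006,"gripper":0},
    {"ax":0,"ay":0,"az":0,"dx":0,"dy":-0.052,"dz":0.01,"gripper":0},
    {"ax":0,"ay":0,"az":0,"dx":0,"dy":-0.074,"dz":0.014,"gripper":0},
    {"ax":0,"ay":0,"az":0,"dx":0,"dy":-0.098,"dz":0.019,"gripper":0},
    {"ax":0,"ay":0,"az":0,"dx":0,"dy":-0.122,"dz":0.024,"gripper":0},
    {"ax":0,"ay":0,"az":0,"dx":0,"dy":-0.146,"dz":0.029,"gripper":0},
    {"ax":0,"ay":0,"az":0,"dx":0,"dy":-0.17,"dz":0.033,"gripper":0},
    {"ax":0,"ay":0,"az":0,"dx":0,"dy":-0.194,"dz":0.038,"gripper":0},
  ],
)

```text
time: 47.35
tcp_pos: [566.1, 119.5, 154.3]
tool_rot: [-125.2, 90.0, -118.4]
wrist_force: [0.6, -0.2, -4.2]
grip_width: 13.6
```

Request:
apply_moves(
  rows=[
    {"ax":0,"ay":0,"az":0,"dx":0,"dy":-0.024,"dz":0.005,"gripper":0},
    {"ax":0,"ay":0,"az":0,"dx":0,"dy":-0.048,"dz":0.009,"gripper":0},
    {"ax":0,"ay":0,"az":0,"dx":0,"dy":-0.072,"dz":0.014,"gripper":0},
    {"ax":0,"ay":0,"az":0,"dx":0,"dy":-0.094,"dz":0.018,"gripper":0},
    {"ax":0,"ay":0,"az":0,"dx":0,"dy":-0.112,"dz":0.022,"gripper":0},
    {"ax":0,"ay":0,"az":0,"dx":0,"dy":-0.124,"dz":0.024,"gripper":0},
    {"ax":0,"ay":0,"az":0,"dx":0,"dy":-0.13,"dz":0.025,"gripper":0},
    {"ax":0,"ay":0,"az":0,"dx":0,"dy":-0.131,"dz":0.025,"gripper":0},
    {"ax":0,"ay":0,"az":0,"dx":0,"dy":-0.131,"dz":0.025,"gripper":0},
    {"ax":0,"ay":0,"az":0,"dx":0,"dy":-0.131,"dz":0.025,"gripper":0},
  ],
)

```text
time: 48.35
tcp_pos: [606.2, -3.3, 154.5]
tool_rot: [103.1, 90.0, 110.1]
wrist_force: [-0.7, 0.1, -4.3]
grip_width: 14.2
```

```bash
python3 plan.py 606.6 -4.55 115 96.8; python3 - <<'E'
from h import *
s=cam("side"); crop(s,235,80,375,240,5,"s25")
E
python3 plan.py 606.6 -4.55 115 96.8
```

```text
t 48.35 p [606.2  -3.3 154.5] ydir 96.98 F [-0.7  0.1 -4.3] w 14.2 q [-10.1  25.3   7.9  98.9  -4.1  56.1  96.3]
d(mm) [39.5 -1.3  0.2] rv [ 0.0031 -0.0002 -0.0006] deg 0.2
t 48.4 p [606.3  -3.3 154.5] ydir 96.97 F [ 0.5 -0.9 -4. ] w 13.7 q [-10.1  25.3   7.9  98.9  -4.1  56.1  96.3]
d(mm) [39.5 -1.3  0.2] rv [ 0.003  -0.0001 -0.0006] deg 0.2
```

View pics/s25.png

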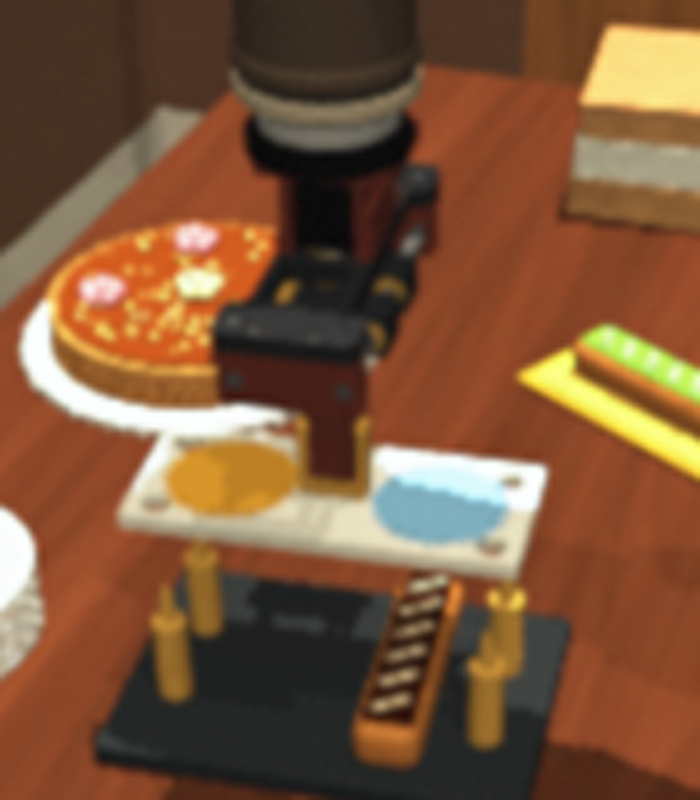

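Request:
apply_moves(
  rows=[
    {"ax":0,"ay":0,"az":0,"dx":0.006,"dy":-0.001,"dz":0,"gripper":0},
    {"ax":0,"ay":0,"az":0,"dx":0.015,"dy":-0.001,"dz":0,"gripper":0},
    {"ax":0,"ay":0,"az":0,"dx":0.026,"dy":-0.001,"dz":0,"gripper":0},
    {"ax":0,"ay":0,"az":0,"dx":0.035,"dy":-0.001,"dz":0,"gripper":0},
    {"ax":0,"ay":0,"az":0,"dx":0.04,"dy":-0.001,"dz":0,"gripper":0},
    {"ax":0,"ay":0,"az":0,"dx":0.042,"dy":-0.001,"dz":0,"gripper":0},
    {"ax":0,"ay":0,"az":0,"dx":0.042,"dy":-0.001,"dz":0,"gripper":0},
    {"ax":0,"ay":0,"az":0,"dx":0.042,"dy":-0.001,"dz":0,"gripper":0},
    {"ax":0,"ay":0,"az":0,"dx":0.042,"dy":-0.001,"dz":0,"gripper":0},
  ],
)

```text
time: 49.3
tcp_pos: [606.9, -5.5, 113.0]
tool_rot: [-0.1, 90.0, 6.8]
wrist_force: [-0.4, -0.2, -4.3]
grip_width: 13.8
```

```bash
python3 - <<'E'
from h import *
s=cam("side"); crop(s,235,120,375,240,5,"s26")
E
python3 plan.py 606.6 -4.55 86 96.85
```

```text
t 49.35 p [606.9  -5.5 113. ] ydir 96.88 F [ 0.5  0.7 -4.3] w 13.7 q [ -9.6  28.    7.5 100.9  -4.5  51.3  96.8]
d(mm) [27.   1.  -0.2] rv [ 0.0006  0.0008 -0.    ] deg 0.1
```

View pics/s26.png

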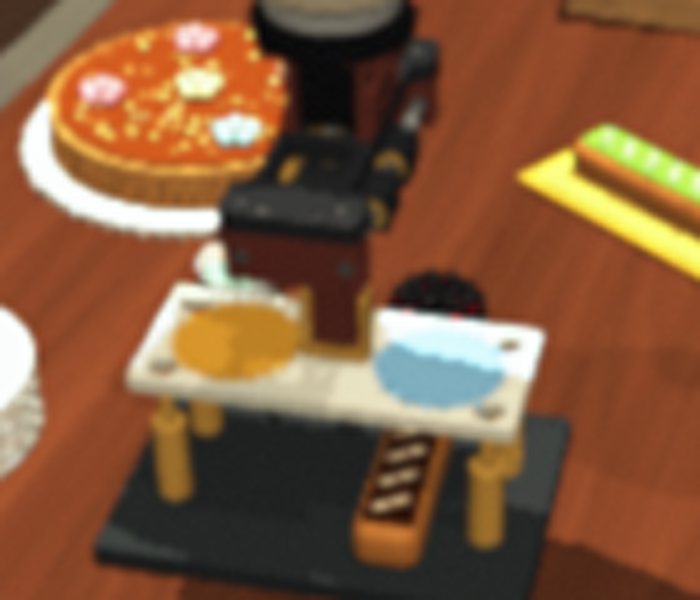

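Aligned within 1 mm; correct dy +1 mm and lower slowly over the pins.

Request:
apply_moves(
  rows=[
    {"ax":0,"ay":0,"az":0,"dx":0,"dy":0.001,"dz":0,"gripper":0},
    {"ax":0,"ay":0,"az":0,"dx":0.002,"dy":0.001,"dz":0,"gripper":0},
    {"ax":0,"ay":0,"az":0,"dx":0.004,"dy":0.001,"dz":0,"gripper":0},
    {"ax":0,"ay":0,"az":0,"dx":0.006,"dy":0.001,"dz":0,"gripper":0},
    {"ax":0,"ay":0,"az":0,"dx":0.008,"dy":0.001,"dz":0,"gripper":0},
    {"ax":0,"ay":0,"az":0,"dx":0.01,"dy":0.001,"dz":0,"gripper":0},
    {"ax":0,"ay":0,"az":0,"dx":0.012,"dy":0.001,"dz":0,"gripper":0},
  ],
)

```text
time: 50.05
tcp_pos: [606.4, -4.6, 100.3]
tool_rot: [-167.5, 90.0, -160.6]
wrist_force: [-0.7, -0.2, -3.9]
grip_width: 13.7
```

```bash
python3 plan.py 606.6 -4.55 86 96.85
```

```text
t 50.05 p [606.4  -4.6 100.3] ydir 96.89 F [-0.7 -0.2 -3.9] w 13.7 q [ -9.6  28.9   7.4 101.5  -4.7  49.9  96.8]
d(mm) [14.3 -0.   0.2] rv [ 0.0007 -0.0001  0.    ] deg 0.0
```

Request:
apply_moves(
  rows=[
    {"ax":0,"ay":0,"az":0,"dx":0.003,"dy":0,"dz":0,"gripper":0},
    {"ax":0,"ay":0,"az":0,"dx":0.006,"dy":0,"dz":0,"gripper":0},
    {"ax":0,"ay":0,"az":0,"dx":0.009,"dy":0,"dz":0,"gripper":0},
    {"ax":0,"ay":0,"az":0,"dx":0.011,"dy":0,"dz":0,"gripper":0},
    {"ax":0,"ay":0,"az":0,"dx":0.012,"dy":0,"dz":0,"gripper":0},
    {"ax":0,"ay":0,"az":0,"dx":0.013,"dy":0,"dz":0,"gripper":0},
    {"ax":0,"ay":0,"az":0,"dx":0.013,"dy":0,"dz":0,"gripper":0},
  ],
)

```text
time: 50.75
tcp_pos: [606.4, -4.5, 87.5]
tool_rot: [159.2, 90.0, 166.1]
wrist_force: [-0.8, 0.1, -5.4]
grip_width: 14.2
```

Request:
apply_moves(
  rows=[
    {"ax":0,"ay":0,"az":0,"dx":0.0005,"dy":0,"dz":0,"gripper":0},
    {"ax":0,"ay":0,"az":0,"dx":0.001,"dy":0,"dz":0,"gripper":0},
    {"ax":0,"ay":0,"az":0,"dx":0.001,"dy":0,"dz":0,"gripper":0},
  ],
)

```text
time: 51.05
tcp_pos: [606.4, -4.5, 86.5]
tool_rot: [-80.7, 90.0, -73.8]
wrist_force: [0.5, -0.0, -4.2]
grip_width: 13.5
```

Request:
apply_moves(
  rows=[
    {"ax":0,"ay":0,"az":0,"dx":0.0005,"dy":0,"dz":0,"gripper":0},
    {"ax":0,"ay":0,"az":0,"dx":0.001,"dy":0,"dz":0,"gripper":0},
    {"ax":0,"ay":0,"az":0,"dx":0.001,"dy":0,"dz":0,"gripper":0},
  ],
)

```text
time: 51.35
tcp_pos: [606.5, -4.5, 85.8]
tool_rot: [19.6, 90.0, 26.5]
wrist_force: [-0.4, -0.8, -2.3]
grip_width: 13.8
```

Contact starting (force falling); release and rise.

Request:
apply_moves(
  rows=[
    {"ax":0,"ay":0,"az":0,"dx":0.0005,"dy":0,"dz":0,"gripper":0},
    {"ax":0,"ay":0,"az":0,"dx":0.0005,"dy":0,"dz":0,"gripper":25},
    {"ax":0,"ay":0,"az":0,"dx":0.0005,"dy":0,"dz":0,"gripper":40},
    {"ax":0,"ay":0,"az":0,"dx":0.0005,"dy":0,"dz":0,"gripper":50},
    {"ax":0,"ay":0,"az":0,"dx":0.0005,"dy":0,"dz":0,"gripper":50},
    {"ax":0,"ay":0,"az":0,"dx":-0.01,"dy":0,"dz":0,"gripper":50},
    {"ax":0,"ay":0,"az":0,"dx":-0.03,"dy":0,"dz":0,"gripper":60},
    {"ax":0,"ay":0,"az":0,"dx":-0.06,"dy":0,"dz":0,"gripper":80},
    {"ax":0,"ay":0,"az":0,"dx":-0.09,"dy":0,"dz":0,"gripper":100},
    {"ax":0,"ay":0,"az":0,"dx":-0.095,"dy":0,"dz":0,"gripper":100},
  ],
  newtons=15,
)

```text
time: 52.35
tcp_pos: [608.6, -4.7, 185.2]
tool_rot: [-2.6, 89.6, 4.2]
wrist_force: [-0.6, -0.7, 1.1]
grip_width: 72.4
```

```bash
python3 - <<'E'
from h import *
s=cam("side"); crop(s,245,130,365,240,6,"s27")
E
python3 plan.py 546.7 402.2 160 96.89
```

```text
t 52.4 p [608.1  -4.6 184.1] ydir 96.88 F [ 1.9 -0.2 -0.4] w 76.6 q [-10.2  23.6   8.2  97.2  -3.8  59.2  96.1]
d(mm) [ 23.9 411.2 -12.3] rv [-0.0002  0.0053  0.0002] deg 0.3
```

View pics/s27.png

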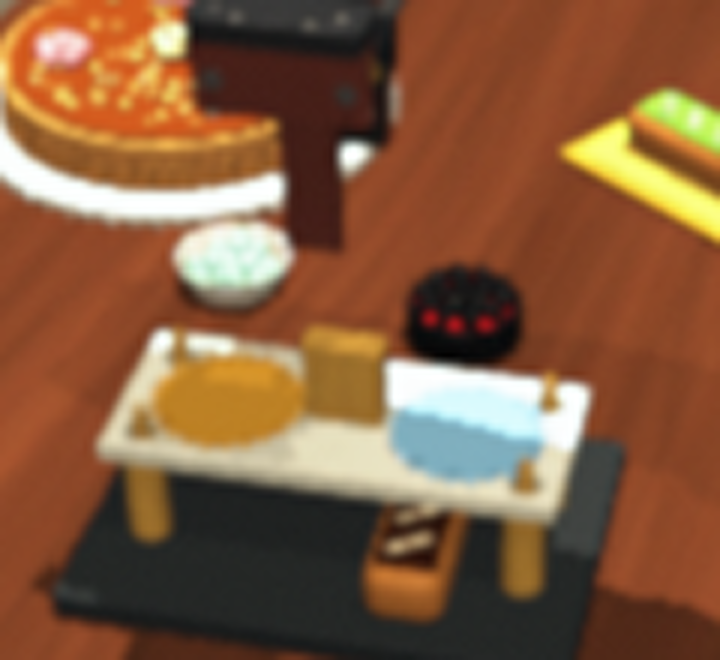

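```bash
python3 - <<'E'
from h import *
c=cam("top"); crop(c,155,170,240,272,6,"t28"); s=cam("side"); crop(s,205,280,365,400,5,"s28")
E
```

```text
(no output)
```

View pics/t28.png

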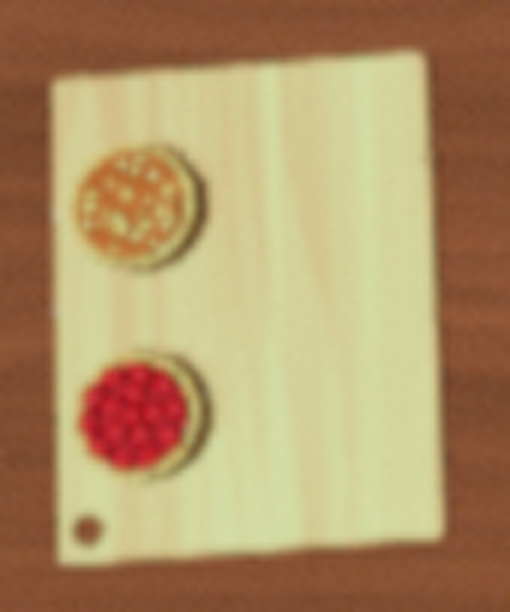

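View pics/s28.png

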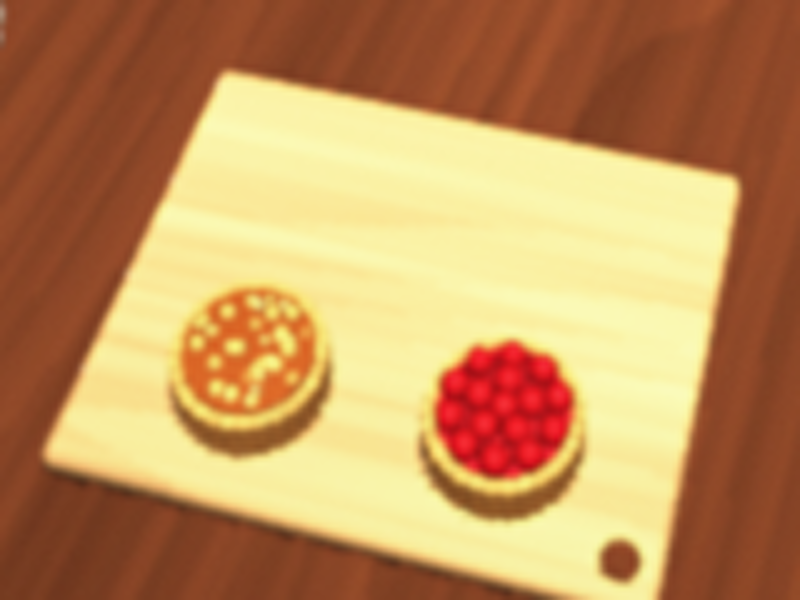

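```bash
python3 - <<'E'
from h import *
c=cam("top"); s=cam("side")
f=lambda cc,q,x0,y0,sc,z:unproj(cc,(np.array(q)+.5)/sc-.5+[x0,y0],z).round(1)
print("nut",f(s,(250,359),205,280,5,34),f(c,(130,205),155,170,6,38))
print("berry",f(s,(503,421),205,280,5,34),f(c,(135,415),155,170,6,40))
E
```

```text
nut [[547.  405.7  34. ]] [[544.7 400.1  38. ]]
berry [[450.6 396.7  34. ]] [[448.6 389.8  40. ]]
```

Request:
apply_moves(
  rows=[
    {"ax":0,"ay":0,"az":0,"dx":0,"dy":0.01,"dz":0,"gripper":100},
    {"ax":0,"ay":0,"az":0,"dx":0,"dy":0.03,"dz":-0.001,"gripper":100},
    {"ax":0,"ay":0,"az":0,"dx":0,"dy":0.06,"dz":-0.002,"gripper":100},
    {"ax":0,"ay":0,"az":0,"dx":0,"dy":0.1,"dz":-0.003,"gripper":100},
    {"ax":0,"ay":0,"az":0,"dx":0,"dy":0.14,"dz":-0.004,"gripper":100},
    {"ax":0,"ay":0,"az":0,"dx":0,"dy":0.18,"dz":-0.005,"gripper":100},
    {"ax":0,"ay":0,"az":0,"dx":0,"dy":0.22,"dz":-0.006,"gripper":100},
    {"ax":0,"ay":0,"az":0,"dx":0,"dy":0.26,"dz":-0.007,"gripper":100},
    {"ax":0,"ay":0,"az":0,"dx":0,"dy":0.3,"dz":-0.008,"gripper":100},
    {"ax":0,"ay":0,"az":0,"dx":0,"dy":0.335,"dz":-0.009,"gripper":100},
  ],
)

```text
time: 53.6
tcp_pos: [555.6, 329.9, 179.5]
tool_rot: [177.7, 89.9, -175.3]
wrist_force: [0.9, 1.1, -0.1]
grip_width: 87.5
```

Request:
apply_moves(
  rows=[
    {"ax":0,"ay":0,"az":0,"dx":0,"dy":0.03,"dz":-0.001,"gripper":100},
    {"ax":0,"ay":0,"az":0,"dx":0,"dy":0.053,"dz":-0.001,"gripper":100},
    {"ax":0,"ay":0,"az":0,"dx":0,"dy":0.068,"dz":-0.001,"gripper":100},
    {"ax":0,"ay":0,"az":0,"dx":0.005,"dy":0.076,"dz":-0.002,"gripper":100},
    {"ax":0,"ay":0,"az":0,"dx":0.02,"dy":0.076,"dz":-0.002,"gripper":100},
    {"ax":0,"ay":0,"az":0,"dx":0.045,"dy":0.076,"dz":-0.002,"gripper":100},
    {"ax":0,"ay":0,"az":0,"dx":0.07,"dy":0.076,"dz":-0.002,"gripper":100},
    {"ax":0,"ay":0,"az":0,"dx":0.09,"dy":0.076,"dz":-0.002,"gripper":100},
    {"ax":0,"ay":0,"az":0,"dx":0.1,"dy":0.076,"dz":-0.002,"gripper":100},
    {"ax":0,"ay":0,"az":0,"dx":0.1,"dy":0.076,"dz":-0.002,"gripper":100},
  ],
)

```text
time: 54.6
tcp_pos: [545.7, 400.0, 78.3]
tool_rot: [-139.5, 89.8, -132.7]
wrist_force: [0.2, -0.5, 0.8]
grip_width: 87.9
```

```bash
python3 - <<'E'
from h import *
s=cam("side"); crop(s,205,240,365,390,5,"s29")
E
python3 plan.py 546.7 402.5 18.5 96.89
```

```text
t 54.65 p [546.4 400.9  79.8] ydir 96.82 F [ 1.   0.2 -0.3] w 88.0 q [-41.9  36.3   2.3  91.   -1.7  52.8  57.8]
d(mm) [61.3  1.6  0.6] rv [-0.0013 -0.0011  0.0012] deg 0.1
```

View pics/s29.png

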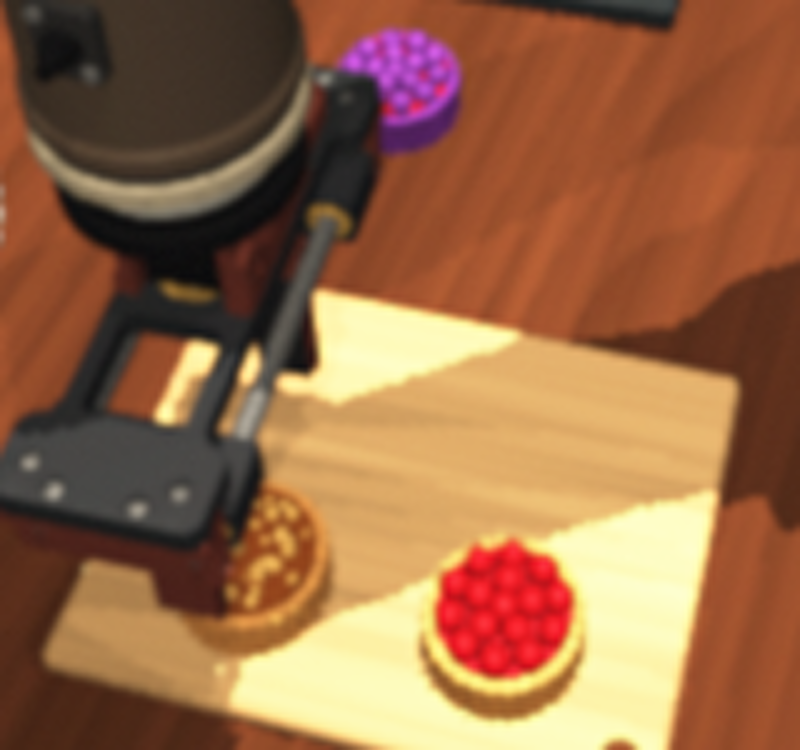

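Request:
apply_moves(
  rows=[
    {"ax":0,"ay":0,"az":0,"dx":0.012,"dy":0.001,"dz":0,"gripper":100},
    {"ax":0,"ay":0,"az":0,"dx":0.028,"dy":0.001,"dz":0,"gripper":100},
    {"ax":0,"ay":0,"az":0,"dx":0.044,"dy":0.001,"dz":0,"gripper":100},
    {"ax":0,"ay":0,"az":0,"dx":0.055,"dy":0.001,"dz":0,"gripper":100},
    {"ax":0,"ay":0,"az":0,"dx":0.059,"dy":0.001,"dz":0,"gripper":100},
    {"ax":0,"ay":0,"az":0,"dx":0.06,"dy":0.001,"dz":0,"gripper":100},
    {"ax":0,"ay":0,"az":0,"dx":0.06,"dy":0.001,"dz":0,"gripper":85},
    {"ax":0,"ay":0,"az":0,"dx":0.06,"dy":0.001,"dz":0,"gripper":75},
    {"ax":0,"ay":0,"az":0,"dx":0.06,"dy":0.001,"dz":0,"gripper":60},
    {"ax":0,"ay":0,"az":0,"dx":0.06,"dy":0.001,"dz":0,"gripper":40},
  ],
)

```text
time: 55.65
tcp_pos: [546.4, 403.3, 21.1]
tool_rot: [31.5, 90.0, 38.4]
wrist_force: [-0.2, -0.3, 0.6]
grip_width: 59.4
```

Request:
apply_moves(
  rows=[
    {"ax":0,"ay":0,"az":0,"dx":0,"dy":0,"dz":0,"gripper":40},
    {"ax":0,"ay":0,"az":0,"dx":0,"dy":0,"dz":0,"gripper":40},
    {"ax":0,"ay":0,"az":0,"dx":0,"dy":0,"dz":0,"gripper":40},
  ],
)

```text
time: 55.95
tcp_pos: [546.3, 403.3, 21.0]
tool_rot: [37.2, 90.0, 44.1]
wrist_force: [-0.9, -0.5, 5.1]
grip_width: 57.5
```

Request:
apply_moves(
  rows=[
    {"ax":0,"ay":0,"az":0,"dx":-0.004,"dy":0,"dz":0,"gripper":40},
    {"ax":0,"ay":0,"az":0,"dx":-0.014,"dy":0,"dz":0,"gripper":40},
    {"ax":0,"ay":0,"az":0,"dx":-0.03,"dy":0,"dz":0,"gripper":40},
    {"ax":0,"ay":0,"az":0,"dx":-0.05,"dy":0,"dz":0,"gripper":40},
    {"ax":0,"ay":0,"az":0,"dx":-0.072,"dy":0,"dz":0,"gripper":40},
    {"ax":0,"ay":0,"az":0,"dx":-0.094,"dy":0,"dz":0,"gripper":40},
    {"ax":0,"ay":0,"az":0,"dx":-0.114,"dy":0,"dz":0,"gripper":40},
    {"ax":0,"ay":0,"az":0,"dx":-0.13,"dy":0,"dz":0,"gripper":40},
    {"ax":0,"ay":0,"az":0,"dx":-0.138,"dy":0,"dz":0,"gripper":40},
    {"ax":0,"ay":0,"az":0,"dx":-0.14,"dy":0,"dz":0,"gripper":40},
  ],
)

```text
time: 56.95
tcp_pos: [546.5, 403.5, 162.0]
tool_rot: [35.4, 89.9, 42.3]
wrist_force: [-1.4, -0.8, -1.4]
grip_width: 57.7
```

```bash
python3 plan.py 661 2 160 96.89; python3 - <<'E'
from h import *
s=cam("side"); crop(s,185,220,365,390,4,"s30")
E
```

```text
t 56.95 p [546.5 403.5 162. ] ydir 96.89 F [-1.4 -0.8 -1.4] w 57.7 q [-42.3  31.5   2.6  87.1  -1.6  61.3  57.6]
d(mm) [   1.6 -412.3   65.6] rv [-0.      0.0015 -0.0011] deg 0.1
```

View pics/s30.png

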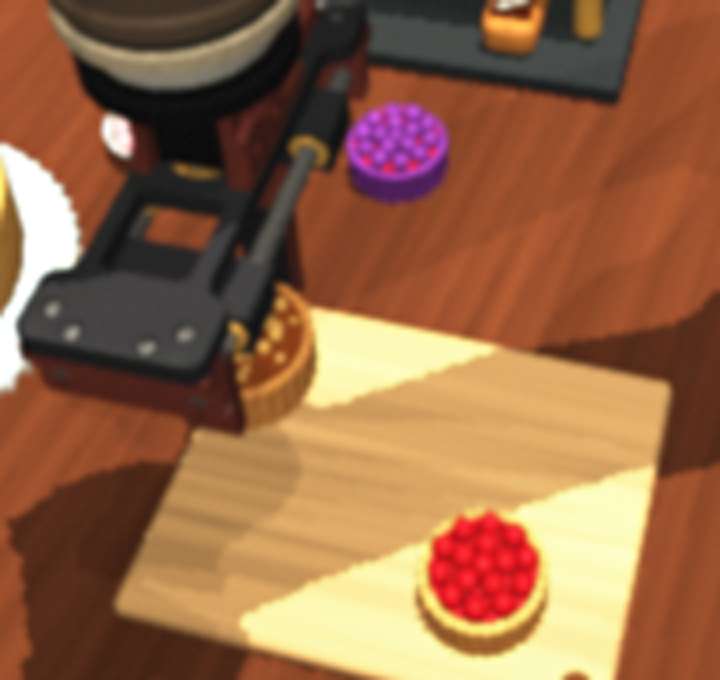

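Request:
apply_moves(
  rows=[
    {"ax":0,"ay":0,"az":0,"dx":0,"dy":-0.007,"dz":0.001,"gripper":40},
    {"ax":0,"ay":0,"az":0,"dx":0,"dy":-0.02,"dz":0.003,"gripper":40},
    {"ax":0,"ay":0,"az":0,"dx":0,"dy":-0.04,"dz":0.006,"gripper":40},
    {"ax":0,"ay":0,"az":0,"dx":0,"dy":-0.065,"dz":0.01,"gripper":40},
    {"ax":0,"ay":0,"az":0,"dx":0,"dy":-0.095,"dz":0.015,"gripper":40},
    {"ax":0,"ay":0,"az":0,"dx":0,"dy":-0.125,"dz":0.02,"gripper":40},
    {"ax":0,"ay":0,"az":0,"dx":0,"dy":-0.155,"dz":0.025,"gripper":40},
    {"ax":0,"ay":0,"az":0,"dx":0,"dy":-0.185,"dz":0.029,"gripper":40},
    {"ax":0,"ay":0,"az":0,"dx":0,"dy":-0.215,"dz":0.034,"gripper":40},
    {"ax":0,"ay":0,"az":0,"dx":0,"dy":-0.245,"dz":0.039,"gripper":40},
  ],
)

```text
time: 58.0
tcp_pos: [614.4, 160.8, 160.3]
tool_rot: [-122.1, 89.9, -115.4]
wrist_force: [0.5, -0.7, -1.1]
grip_width: 57.6
```

Request:
apply_moves(
  rows=[
    {"ax":0,"ay":0,"az":0,"dx":0,"dy":-0.03,"dz":0.005,"gripper":40},
    {"ax":0,"ay":0,"az":0,"dx":0,"dy":-0.06,"dz":0.01,"gripper":40},
    {"ax":0,"ay":0,"az":0,"dx":0,"dy":-0.09,"dz":0.014,"gripper":40},
    {"ax":0,"ay":0,"az":0,"dx":0,"dy":-0.118,"dz":0.019,"gripper":40},
    {"ax":0,"ay":0,"az":0,"dx":0,"dy":-0.142,"dz":0.023,"gripper":40},
    {"ax":0,"ay":0,"az":0,"dx":0,"dy":-0.158,"dz":0.025,"gripper":40},
    {"ax":0,"ay":0,"az":0,"dx":0,"dy":-0.167,"dz":0.027,"gripper":40},
    {"ax":0,"ay":0,"az":0,"dx":0,"dy":-0.168,"dz":0.027,"gripper":40},
    {"ax":0,"ay":0,"az":0,"dx":0.01,"dy":-0.168,"dz":0.027,"gripper":40},
    {"ax":0,"ay":0,"az":0,"dx":0.02,"dy":-0.168,"dz":0.027,"gripper":40},
  ],
)

```text
time: 59.0
tcp_pos: [661.0, 2.8, 139.8]
tool_rot: [77.5, 89.9, 84.5]
wrist_force: [-0.0, -0.1, -0.6]
grip_width: 57.6
```

```bash
python3 - <<'E'
from h import *
s=cam("side"); crop(s,245,110,365,240,6,"s31")
E
python3 plan.py 661 2 80 96.89
```

```text
t 59.05 p [659.7   2.8 137.6] ydir 97.01 F [-0.8  0.5 -2. ] w 57.1 q [-8.9 31.3  6.5 91.4 -4.  57.7 95.8]
d(mm) [57.6 -1.   1.3] rv [ 0.0021 -0.003  -0.0009] deg 0.2
```

View pics/s31.png

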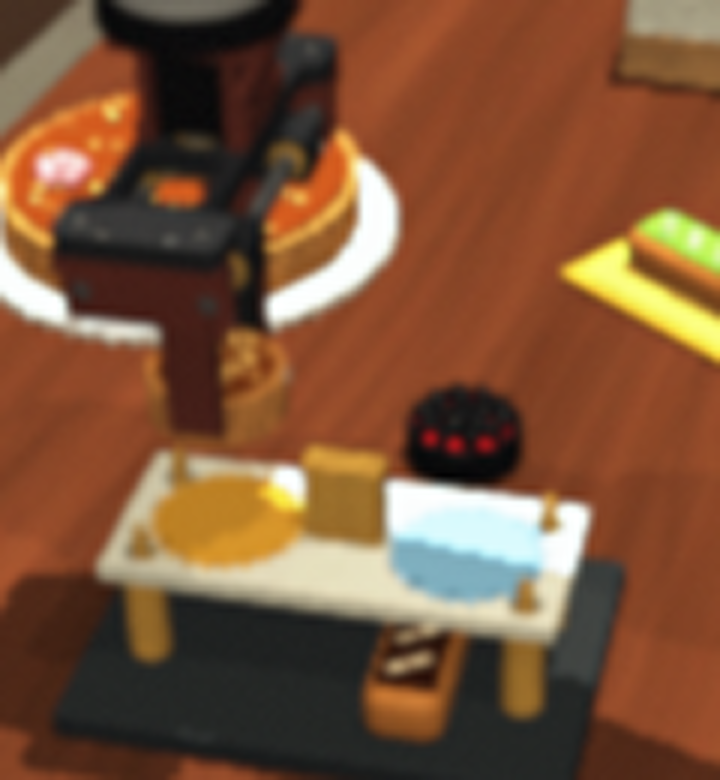

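Request:
apply_moves(
  rows=[
    {"ax":0,"ay":0,"az":0,"dx":0.008,"dy":-0.0005,"dz":0.0005,"gripper":40},
    {"ax":0,"ay":0,"az":0,"dx":0.02,"dy":-0.0005,"dz":0.0005,"gripper":40},
    {"ax":0,"ay":0,"az":0,"dx":0.034,"dy":-0.0005,"dz":0.0005,"gripper":40},
    {"ax":0,"ay":0,"az":0,"dx":0.045,"dy":-0.0005,"dz":0.0005,"gripper":40},
    {"ax":0,"ay":0,"az":0,"dx":0.051,"dy":-0.0005,"dz":0.0005,"gripper":40},
    {"ax":0,"ay":0,"az":0,"dx":0.054,"dy":-0.0005,"dz":0.0005,"gripper":40},
    {"ax":0,"ay":0,"az":0,"dx":0.055,"dy":-0.0005,"dz":0.0005,"gripper":40},
    {"ax":0,"ay":0,"az":0,"dx":0.055,"dy":-0.0005,"dz":0.0005,"gripper":40},
    {"ax":0,"ay":0,"az":0,"dx":0.055,"dy":-0.0005,"dz":0.0005,"gripper":40},
  ],
)

```text
time: 59.95
tcp_pos: [662.1, 0.6, 86.1]
tool_rot: [-1.7, 89.9, 5.1]
wrist_force: [-0.4, -0.6, -1.5]
grip_width: 57.3
```

```bash
python3 plan.py 661 2 80 96.89
```

```text
t 59.95 p [6.621e+02 6.000e-01 8.610e+01] ydir 96.88 F [-0.4 -0.6 -1.5] w 57.3 q [-8.4 34.5  6.1 93.6 -4.4 52.1 96.2]
d(mm) [ 6.1  1.5 -1. ] rv [-0.0001  0.001   0.    ] deg 0.1
```

Request:
apply_moves(
  rows=[
    {"ax":0,"ay":0,"az":0,"dx":0.001,"dy":0.001,"dz":-0.001,"gripper":40},
    {"ax":0,"ay":0,"az":0,"dx":0.002,"dy":0.0015,"dz":-0.001,"gripper":40},
    {"ax":0,"ay":0,"az":0,"dx":0.003,"dy":0.0015,"dz":-0.001,"gripper":40},
    {"ax":0,"ay":0,"az":0,"dx":0.004,"dy":0.0015,"dz":-0.001,"gripper":40},
    {"ax":0,"ay":0,"az":0,"dx":0.005,"dy":0.0015,"dz":-0.001,"gripper":40},
    {"ax":0,"ay":0,"az":0,"dx":0.0055,"dy":0.0015,"dz":-0.001,"gripper":40},
    {"ax":0,"ay":0,"az":0,"dx":0.0055,"dy":0.0015,"dz":-0.001,"gripper":40},
  ],
)

```text
time: 60.65
tcp_pos: [660.6, 2.0, 80.0]
tool_rot: [17.9, 90.0, 24.7]
wrist_force: [-0.9, -0.1, -1.4]
grip_width: 57.8
```

Request:
apply_moves(
  rows=[
    {"ax":0,"ay":0,"az":0,"dx":0.0005,"dy":0,"dz":0,"gripper":40},
    {"ax":0,"ay":0,"az":0,"dx":0.0008,"dy":0,"dz":0,"gripper":40},
    {"ax":0,"ay":0,"az":0,"dx":0.0008,"dy":0,"dz":0,"gripper":40},
  ],
)

```text
time: 60.95
tcp_pos: [660.6, 2.0, 80.0]
tool_rot: [12.6, 90.0, 19.5]
wrist_force: [-2.4, 0.3, 5.0]
grip_width: 57.3
```

Request:
apply_moves(
  rows=[
    {"ax":0,"ay":0,"az":0,"dx":0,"dy":0,"dz":0,"gripper":70},
    {"ax":0,"ay":0,"az":0,"dx":0,"dy":0,"dz":0,"gripper":80},
    {"ax":0,"ay":0,"az":0,"dx":0,"dy":0,"dz":0,"gripper":90},
    {"ax":0,"ay":0,"az":0,"dx":-0.001,"dy":0,"dz":0,"gripper":95},
    {"ax":0,"ay":0,"az":0,"dx":-0.01,"dy":0,"dz":0,"gripper":100},
    {"ax":0,"ay":0,"az":0,"dx":-0.028,"dy":0,"dz":0,"gripper":100},
    {"ax":0,"ay":0,"az":0,"dx":-0.055,"dy":0,"dz":0,"gripper":100},
    {"ax":0,"ay":0,"az":0,"dx":-0.08,"dy":0,"dz":0,"gripper":100},
    {"ax":0,"ay":0,"az":0,"dx":-0.095,"dy":0,"dz":0,"gripper":100},
    {"ax":0,"ay":0,"az":0,"dx":-0.1,"dy":0,"dz":0,"gripper":100},
  ],
)

```text
time: 61.95
tcp_pos: [661.5, 2.0, 181.6]
tool_rot: [-1.2, 89.8, 5.6]
wrist_force: [0.8, -0.5, -0.3]
grip_width: 87.9
```

```bash
python3 - <<'E'
from h import *
s=cam("side"); crop(s,245,110,365,240,6,"s32")
E
python3 plan.py 447.2 392.5 180 96.89
```

```text
t 62.0 p [661.2   2.  181.1] ydir 96.89 F [0.4 0.3 0.4] w 87.5 q [-9.1 28.9  6.9 89.1 -3.8 62.1 95.6]
d(mm) [   0.6  413.3 -165.7] rv [-0.0001  0.0025  0.0001] deg 0.1
```

View pics/s32.png

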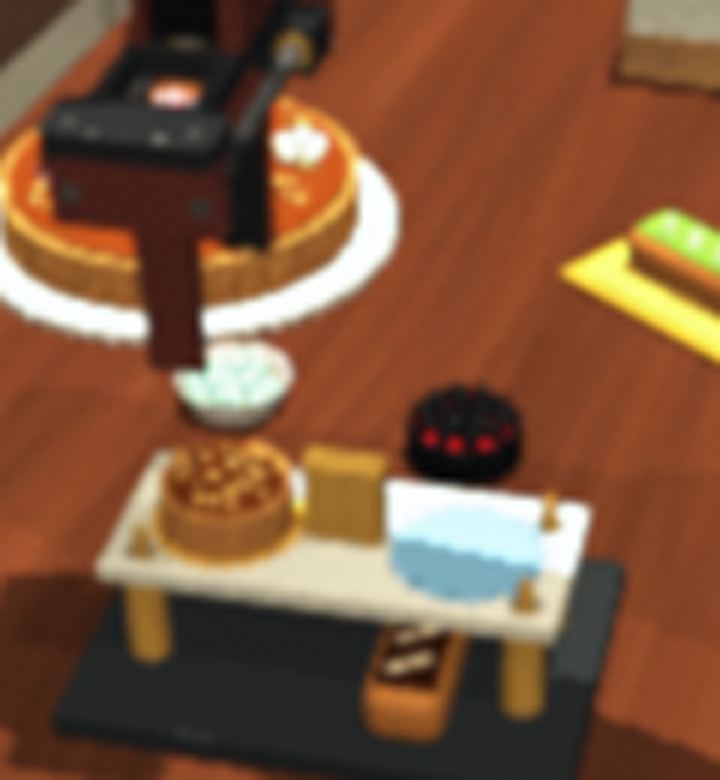

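Request:
apply_moves(
  rows=[
    {"ax":0,"ay":0,"az":0,"dx":0,"dy":0.01,"dz":-0.004,"gripper":100},
    {"ax":0,"ay":0,"az":0,"dx":0,"dy":0.03,"dz":-0.012,"gripper":100},
    {"ax":0,"ay":0,"az":0,"dx":0,"dy":0.06,"dz":-0.024,"gripper":100},
    {"ax":0,"ay":0,"az":0,"dx":0,"dy":0.1,"dz":-0.04,"gripper":100},
    {"ax":0,"ay":0,"az":0,"dx":0,"dy":0.14,"dz":-0.056,"gripper":100},
    {"ax":0,"ay":0,"az":0,"dx":0,"dy":0.18,"dz":-0.072,"gripper":100},
    {"ax":0,"ay":0,"az":0,"dx":0,"dy":0.22,"dz":-0.088,"gripper":100},
    {"ax":0,"ay":0,"az":0,"dx":0,"dy":0.26,"dz":-0.104,"gripper":100},
    {"ax":0,"ay":0,"az":0,"dx":0,"dy":0.3,"dz":-0.12,"gripper":100},
    {"ax":0,"ay":0,"az":0,"dx":0,"dy":0.335,"dz":-0.134,"gripper":100},
  ],
)

```text
time: 63.0
tcp_pos: [484.4, 320.7, 177.8]
tool_rot: [-167.1, 89.9, -160.1]
wrist_force: [0.7, -0.6, 0.5]
grip_width: 88.0
```

Request:
apply_moves(
  rows=[
    {"ax":0,"ay":0,"az":0,"dx":0,"dy":0.03,"dz":-0.012,"gripper":100},
    {"ax":0,"ay":0,"az":0,"dx":0,"dy":0.055,"dz":-0.022,"gripper":100},
    {"ax":0,"ay":0,"az":0,"dx":0,"dy":0.07,"dz":-0.028,"gripper":100},
    {"ax":0,"ay":0,"az":0,"dx":0.005,"dy":0.078,"dz":-0.031,"gripper":100},
    {"ax":0,"ay":0,"az":0,"dx":0.02,"dy":0.078,"dz":-0.031,"gripper":100},
    {"ax":0,"ay":0,"az":0,"dx":0.045,"dy":0.078,"dz":-0.031,"gripper":100},
    {"ax":0,"ay":0,"az":0,"dx":0.07,"dy":0.078,"dz":-0.031,"gripper":100},
    {"ax":0,"ay":0,"az":0,"dx":0.09,"dy":0.078,"dz":-0.031,"gripper":100},
    {"ax":0,"ay":0,"az":0,"dx":0.1,"dy":0.078,"dz":-0.031,"gripper":100},
    {"ax":0,"ay":0,"az":0,"dx":0.1,"dy":0.078,"dz":-0.031,"gripper":100},
  ],
)

```text
time: 64.0
tcp_pos: [446.9, 390.7, 77.5]
tool_rot: [-135.0, 89.8, -128.1]
wrist_force: [-1.0, -0.3, -0.0]
grip_width: 87.9
```

```bash
python3 - <<'E'
from h import *
s=cam("side"); crop(s,205,240,365,390,5,"s33")
E
python3 plan.py 447.5 392.5 20 96.89
```

```text
t 64.05 p [447.4 391.4  78.8] ydir 96.83 F [-0.5 -0.1  0.4] w 88.2 q [-45.4  29.5  -0.6 103.6   0.4  47.   50.6]
d(mm) [58.7  1.2  0.3] rv [-0.001  -0.0009  0.0011] deg 0.1
```

View pics/s33.png

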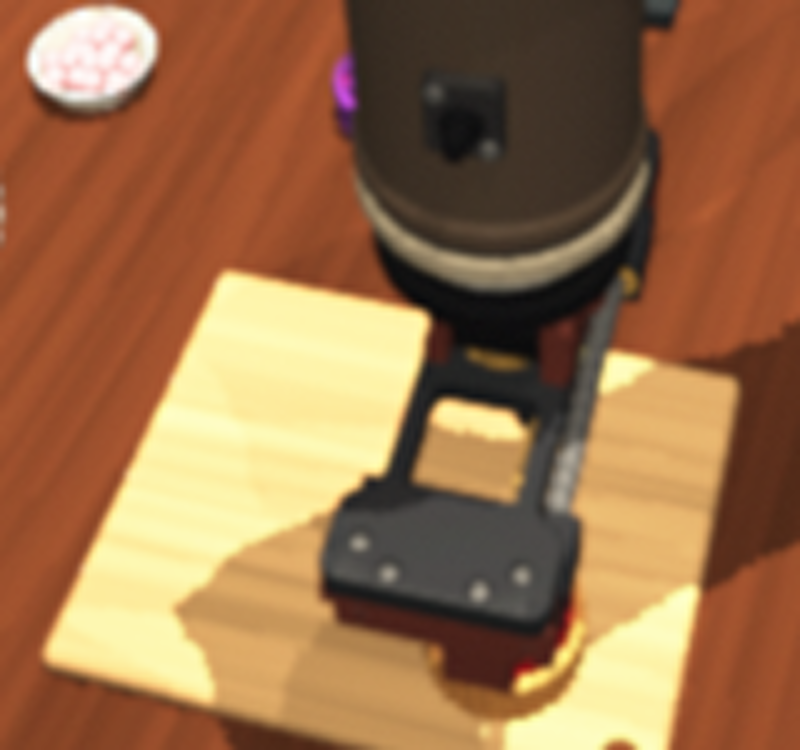

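Request:
apply_moves(
  rows=[
    {"ax":0,"ay":0,"az":0,"dx":0.012,"dy":0.0005,"dz":0.001,"gripper":100},
    {"ax":0,"ay":0,"az":0,"dx":0.028,"dy":0.0005,"dz":0.001,"gripper":100},
    {"ax":0,"ay":0,"az":0,"dx":0.044,"dy":0.0005,"dz":0.001,"gripper":100},
    {"ax":0,"ay":0,"az":0,"dx":0.054,"dy":0.0005,"dz":0.001,"gripper":100},
    {"ax":0,"ay":0,"az":0,"dx":0.058,"dy":0.0005,"dz":0.001,"gripper":100},
    {"ax":0,"ay":0,"az":0,"dx":0.059,"dy":0.0005,"dz":0.001,"gripper":100},
    {"ax":0,"ay":0,"az":0,"dx":0.059,"dy":0.0005,"dz":0.001,"gripper":85},
    {"ax":0,"ay":0,"az":0,"dx":0.059,"dy":0.0005,"dz":0.001,"gripper":75},
    {"ax":0,"ay":0,"az":0,"dx":0.059,"dy":0.0005,"dz":0.001,"gripper":60},
    {"ax":0,"ay":0,"az":0,"dx":0.059,"dy":0.0005,"dz":0.001,"gripper":40},
  ],
)

```text
time: 65.05
tcp_pos: [448.3, 393.0, 20.6]
tool_rot: [40.1, 90.0, 47.0]
wrist_force: [-0.3, 0.5, -0.7]
grip_width: 59.2
```

Request:
apply_moves(
  rows=[
    {"ax":0,"ay":0,"az":0,"dx":0,"dy":0,"dz":0,"gripper":40},
    {"ax":0,"ay":0,"az":0,"dx":0,"dy":0,"dz":0,"gripper":40},
    {"ax":0,"ay":0,"az":0,"dx":0,"dy":0,"dz":0,"gripper":40},
  ],
)

```text
time: 65.35
tcp_pos: [448.3, 393.0, 20.6]
tool_rot: [35.9, 90.0, 42.8]
wrist_force: [-0.2, -0.5, 4.4]
grip_width: 57.3
```

Request:
apply_moves(
  rows=[
    {"ax":0,"ay":0,"az":0,"dx":-0.004,"dy":0,"dz":0,"gripper":40},
    {"ax":0,"ay":0,"az":0,"dx":-0.014,"dy":0,"dz":0,"gripper":40},
    {"ax":0,"ay":0,"az":0,"dx":-0.03,"dy":0,"dz":0,"gripper":40},
    {"ax":0,"ay":0,"az":0,"dx":-0.05,"dy":0,"dz":0,"gripper":40},
    {"ax":0,"ay":0,"az":0,"dx":-0.072,"dy":0,"dz":0,"gripper":40},
    {"ax":0,"ay":0,"az":0,"dx":-0.094,"dy":0,"dz":0,"gripper":40},
    {"ax":0,"ay":0,"az":0,"dx":-0.114,"dy":0,"dz":0,"gripper":40},
    {"ax":0,"ay":0,"az":0,"dx":-0.13,"dy":0,"dz":0,"gripper":40},
    {"ax":0,"ay":0,"az":0,"dx":-0.138,"dy":0,"dz":0,"gripper":40},
    {"ax":0,"ay":0,"az":0,"dx":-0.14,"dy":0,"dz":0,"gripper":40},
  ],
)

```text
time: 66.35
tcp_pos: [448.4, 393.1, 161.4]
tool_rot: [39.0, 89.9, 45.9]
wrist_force: [0.6, -0.7, -1.2]
grip_width: 57.9
```

```bash
python3 - <<'E'
from h import *
s=cam("side"); crop(s,205,240,365,390,5,"s34")
E
python3 plan.py 551.3 -11.2 160 96.89
```

```text
t 66.4 p [448.2 392.9 160.8] ydir 96.89 F [ 0.3 -0.5 -1.5] w 57.3 q [-45.5  24.   -0.5  99.6   0.2  56.4  50.8]
d(mm) [   0.7 -413.6   53.9] rv [-0.      0.0006 -0.0005] deg 0.0
```

View pics/s34.png

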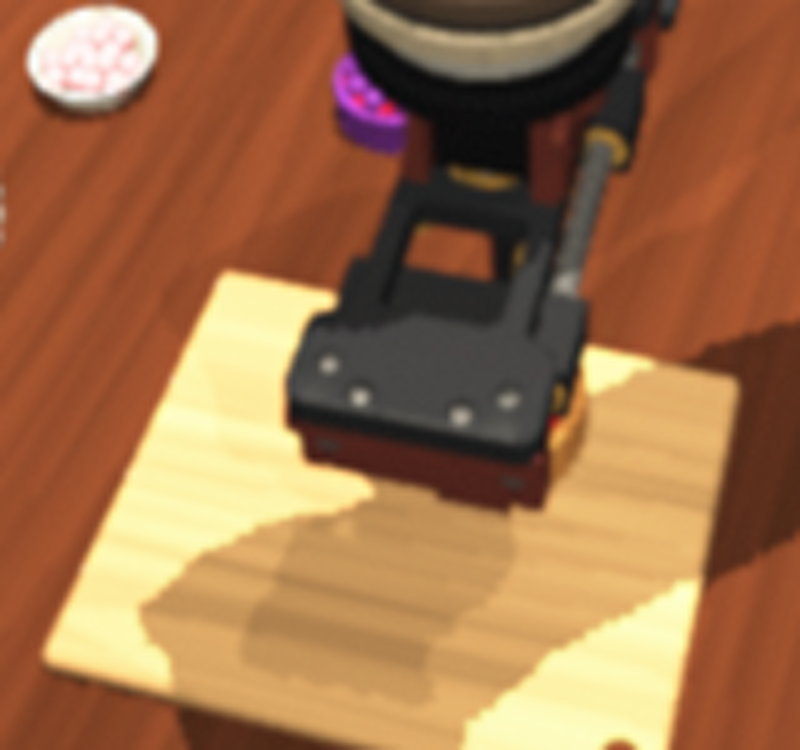

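Request:
apply_moves(
  rows=[
    {"ax":0,"ay":0,"az":0,"dx":0,"dy":-0.007,"dz":0.001,"gripper":40},
    {"ax":0,"ay":0,"az":0,"dx":0,"dy":-0.02,"dz":0.003,"gripper":40},
    {"ax":0,"ay":0,"az":0,"dx":0,"dy":-0.04,"dz":0.005,"gripper":40},
    {"ax":0,"ay":0,"az":0,"dx":0,"dy":-0.065,"dz":0.009,"gripper":40},
    {"ax":0,"ay":0,"az":0,"dx":0,"dy":-0.095,"dz":0.013,"gripper":40},
    {"ax":0,"ay":0,"az":0,"dx":0,"dy":-0.125,"dz":0.016,"gripper":40},
    {"ax":0,"ay":0,"az":0,"dx":0,"dy":-0.155,"dz":0.02,"gripper":40},
    {"ax":0,"ay":0,"az":0,"dx":0,"dy":-0.185,"dz":0.024,"gripper":40},
    {"ax":0,"ay":0,"az":0,"dx":0,"dy":-0.215,"dz":0.028,"gripper":40},
    {"ax":0,"ay":0,"az":0,"dx":0,"dy":-0.245,"dz":0.032,"gripper":40},
  ],
)

```text
time: 67.4
tcp_pos: [509.1, 150.7, 159.6]
tool_rot: [-148.6, 89.9, -141.8]
wrist_force: [0.7, 0.2, -0.6]
grip_width: 57.5
```

Request:
apply_moves(
  rows=[
    {"ax":0,"ay":0,"az":0,"dx":0,"dy":-0.03,"dz":0.004,"gripper":40},
    {"ax":0,"ay":0,"az":0,"dx":0,"dy":-0.06,"dz":0.008,"gripper":40},
    {"ax":0,"ay":0,"az":0,"dx":0,"dy":-0.09,"dz":0.012,"gripper":40},
    {"ax":0,"ay":0,"az":0,"dx":0,"dy":-0.118,"dz":0.016,"gripper":40},
    {"ax":0,"ay":0,"az":0,"dx":0,"dy":-0.142,"dz":0.019,"gripper":40},
    {"ax":0,"ay":0,"az":0,"dx":0,"dy":-0.158,"dz":0.021,"gripper":40},
    {"ax":0,"ay":0,"az":0,"dx":0,"dy":-0.167,"dz":0.022,"gripper":40},
    {"ax":0,"ay":0,"az":0,"dx":0,"dy":-0.1685,"dz":0.0225,"gripper":40},
    {"ax":0,"ay":0,"az":0,"dx":0.005,"dy":-0.1685,"dz":0.0225,"gripper":40},
    {"ax":0,"ay":0,"az":0,"dx":0.01,"dy":-0.1685,"dz":0.0225,"gripper":40},
  ],
)

```text
time: 68.4
tcp_pos: [551.6, -10.1, 149.8]
tool_rot: [103.3, 90.0, 110.3]
wrist_force: [0.0, 0.1, -1.2]
grip_width: 57.5
```

```bash
python3 - <<'E'
from h import *
s=cam("side"); crop(s,245,110,365,240,6,"s35")
E
python3 plan.py 552.1 -11 79.6 96.89
```

```text
t 68.45 p [551.1 -10.  148.8] ydir 96.98 F [-0.3 -0.1 -1.9] w 57.3 q [-10.1  20.7   7.7 106.8  -3.5  52.7  96.2]
d(mm) [69.2 -1.2  1. ] rv [ 0.0016 -0.0015 -0.0005] deg 0.1
```

View pics/s35.png

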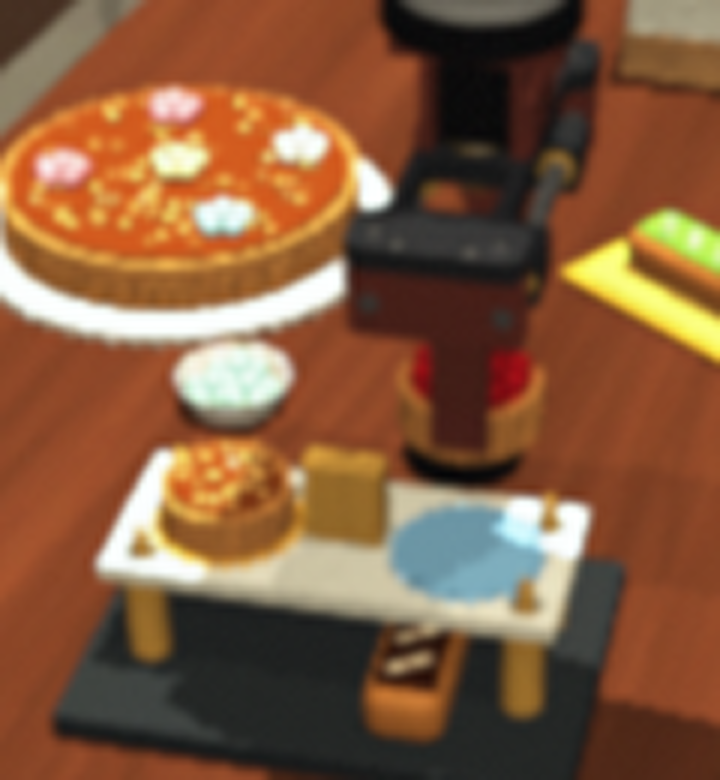

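Request:
apply_moves(
  rows=[
    {"ax":0,"ay":0,"az":0,"dx":0.008,"dy":0,"dz":0,"gripper":40},
    {"ax":0,"ay":0,"az":0,"dx":0.022,"dy":0,"dz":0,"gripper":40},
    {"ax":0,"ay":0,"az":0,"dx":0.038,"dy":0,"dz":0,"gripper":40},
    {"ax":0,"ay":0,"az":0,"dx":0.052,"dy":0,"dz":0,"gripper":40},
    {"ax":0,"ay":0,"az":0,"dx":0.06,"dy":0,"dz":0,"gripper":40},
    {"ax":0,"ay":0,"az":0,"dx":0.064,"dy":0,"dz":0,"gripper":40},
    {"ax":0,"ay":0,"az":0,"dx":0.065,"dy":0,"dz":0,"gripper":40},
    {"ax":0,"ay":0,"az":0,"dx":0.065,"dy":0,"dz":0,"gripper":40},
    {"ax":0,"ay":0,"az":0,"dx":0.065,"dy":0,"dz":0,"gripper":40},
  ],
)

```text
time: 69.35
tcp_pos: [552.3, -11.2, 85.8]
tool_rot: [-2.5, 89.9, 4.4]
wrist_force: [-0.2, -0.7, -1.2]
grip_width: 57.2
```

```bash
python3 plan.py 552.1 -11 79.6 96.89
```

```text
t 69.35 p [552.3 -11.2  85.8] ydir 96.88 F [-0.2 -0.7 -1.2] w 57.2 q [ -9.4  25.5   7.1 109.8  -4.3  44.9  97. ]
d(mm) [ 6.2  0.2 -0.1] rv [-0.0001  0.001   0.    ] deg 0.1
```

Request:
apply_moves(
  rows=[
    {"ax":0,"ay":0,"az":0,"dx":0.001,"dy":0,"dz":0,"gripper":40},
    {"ax":0,"ay":0,"az":0,"dx":0.002,"dy":0,"dz":0,"gripper":40},
    {"ax":0,"ay":0,"az":0,"dx":0.003,"dy":0,"dz":0,"gripper":40},
    {"ax":0,"ay":0,"az":0,"dx":0.004,"dy":0,"dz":0,"gripper":40},
    {"ax":0,"ay":0,"az":0,"dx":0.005,"dy":0,"dz":0,"gripper":40},
    {"ax":0,"ay":0,"az":0,"dx":0.0055,"dy":0,"dz":0,"gripper":40},
    {"ax":0,"ay":0,"az":0,"dx":0.0055,"dy":0,"dz":0,"gripper":40},
  ],
)

```text
time: 70.05
tcp_pos: [551.8, -11.1, 79.7]
tool_rot: [166.2, 90.0, 173.1]
wrist_force: [-0.4, 0.1, -0.9]
grip_width: 57.8
```

Request:
apply_moves(
  rows=[
    {"ax":0,"ay":0,"az":0,"dx":0.0003,"dy":0,"dz":0,"gripper":40},
    {"ax":0,"ay":0,"az":0,"dx":0.0006,"dy":0,"dz":0,"gripper":40},
    {"ax":0,"ay":0,"az":0,"dx":0.0006,"dy":0,"dz":0,"gripper":40},
  ],
)

```text
time: 70.35
tcp_pos: [551.9, -11.1, 79.6]
tool_rot: [24.6, 90.0, 31.4]
wrist_force: [-2.1, -0.3, 4.7]
grip_width: 57.5
```

Request:
apply_moves(
  rows=[
    {"ax":0,"ay":0,"az":0,"dx":0,"dy":0,"dz":0,"gripper":70},
    {"ax":0,"ay":0,"az":0,"dx":0,"dy":0,"dz":0,"gripper":80},
    {"ax":0,"ay":0,"az":0,"dx":0,"dy":0,"dz":0,"gripper":90},
    {"ax":0,"ay":0,"az":0,"dx":-0.001,"dy":0,"dz":0,"gripper":95},
    {"ax":0,"ay":0,"az":0,"dx":-0.01,"dy":0,"dz":0,"gripper":100},
    {"ax":0,"ay":0,"az":0,"dx":-0.028,"dy":0,"dz":0,"gripper":100},
    {"ax":0,"ay":0,"az":0,"dx":-0.055,"dy":0,"dz":0,"gripper":100},
    {"ax":0,"ay":0,"az":0,"dx":-0.085,"dy":0,"dz":0,"gripper":100},
    {"ax":0,"ay":0,"az":0,"dx":-0.115,"dy":0,"dz":0,"gripper":100},
    {"ax":0,"ay":0,"az":0,"dx":-0.13,"dy":0,"dz":0,"gripper":100},
  ],
)

```text
time: 71.35
tcp_pos: [552.9, -11.2, 212.6]
tool_rot: [-1.4, 89.8, 5.5]
wrist_force: [1.1, -0.2, -1.3]
grip_width: 87.9
```

Request:
apply_moves(
  rows=[
    {"ax":0,"ay":0,"az":0,"dx":0,"dy":0.02,"dz":-0.005,"gripper":100},
    {"ax":0,"ay":0,"az":0,"dx":0,"dy":0.05,"dz":-0.015,"gripper":100},
    {"ax":0,"ay":0,"az":0,"dx":0,"dy":0.09,"dz":-0.025,"gripper":100},
    {"ax":0,"ay":0,"az":0,"dx":0,"dy":0.13,"dz":-0.035,"gripper":100},
    {"ax":0,"ay":0,"az":0,"dx":0,"dy":0.17,"dz":-0.045,"gripper":100},
    {"ax":0,"ay":0,"az":0,"dx":0,"dy":0.21,"dz":-0.055,"gripper":100},
    {"ax":0,"ay":0,"az":0,"dx":0,"dy":0.24,"dz":-0.06,"gripper":100},
    {"ax":0,"ay":0,"az":0,"dx":0,"dy":0.26,"dz":-0.06,"gripper":100},
    {"ax":0,"ay":0,"az":0,"dx":0,"dy":0.265,"dz":-0.06,"gripper":100},
    {"ax":0,"ay":0,"az":0,"dx":0,"dy":0.265,"dz":-0.06,"gripper":100},
  ],
)

```text
time: 72.35
tcp_pos: [460.5, 244.9, 209.5]
tool_rot: [-16.3, 90.0, -9.4]
wrist_force: [-0.4, -0.6, 0.3]
grip_width: 88.0
```

```bash
python3 - <<'E'
from h import *
s=cam("side"); crop(s,245,130,365,240,6,"s36"); c=cam("top"); crop(c,285,135,365,235,6,"t36"); crop(c,410,180,480,265,6,"t36c"); crop(s,315,100,425,200,6,"s36c")
E
python3 plan.py
```

```text
t 72.45 p [461.  243.3 209.3] ydir 96.8 F [-0.  -0.4  0.7] w 87.8 q [-32.8  14.1  -0.4 106.6   0.2  59.3  63.5]
```

View pics/s36.png

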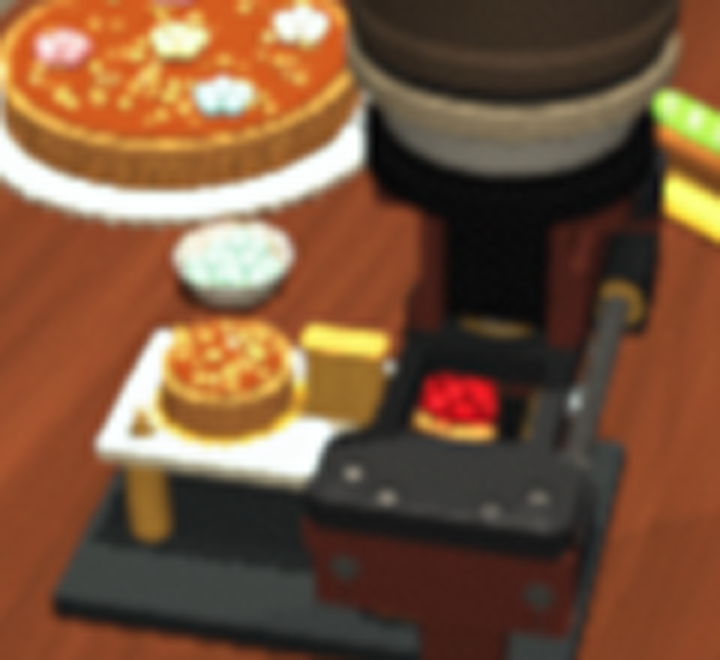

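View pics/t36.png

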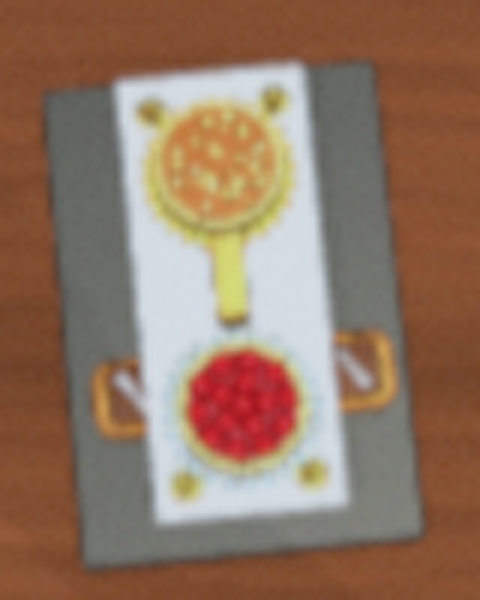

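View pics/s36c.png

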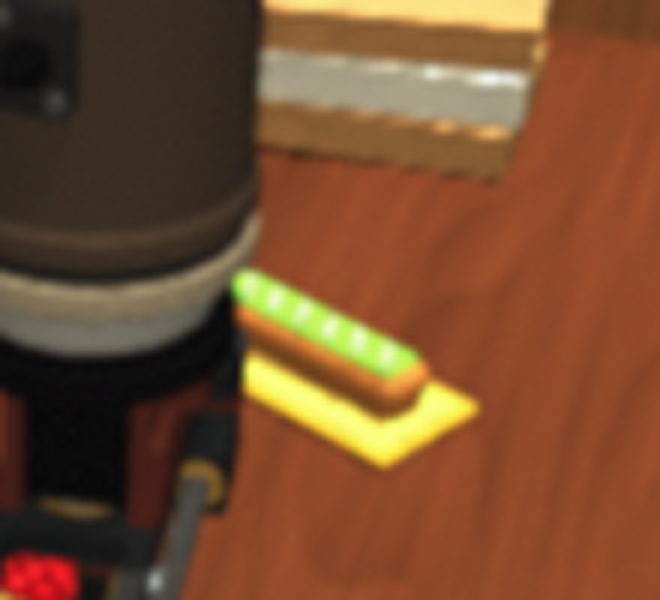

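```bash
python3 - <<'E'
from h import *
c=cam("top")
f=lambda q,z:unproj(c,(np.array(q)+.5)/6-.5+[285,135],z)[0]
O=unproj(c,(np.array([(117,78),(302,63),(348,503),(157,522)])+.5)/6-.5+[285,135],71).mean(0)
a=np.radians(6.8);E=np.array([[np.cos(a),np.sin(a)],[-np.sin(a),np.cos(a)]])
print("tier",O.round(1)); 
for n,q,z in(("nut",(219,163),97),("berry",(243,404),99)): print(n,(E@(f(q,z)-O)[:2]).round(1))
print(np.abs(bot.read_state()["joint_vel"]).max().round(2))
print(bot.job_done())
E
```

```text
tier [606.7  -5.   71. ]
nut [51.7  0. ]
berry [-55.7  -0.1]
0.18
the job is handed in; nothing more can be done
None
```

The job is finished and handed in at about 72 s of the 144 s allowed; `job_done` gives no verdict, so what follows rests on my own checks.

I moved both tarts to the side board, then laid the tier beside them. The green eclair went lengthwise onto the gold card. The tier then went back over its four posts, the nut tart onto the gold doily and the berry tart onto the light-blue one.

**Last checks**
- **Tarts:** from the top camera, the nut tart is at (51.7, 0.0) mm and the berry tart at (-55.7, -0.1) mm in the tier's frame. The targets are ±54 with 12 mm allowed.
- **Tier:** its corners are in the same place as at the start, and it looks level and fully seated. I felt contact at the same height at which I first gripped it.
- **Green eclair:** it lies upright and looks centred on the card. I judged this by eye and from the release pose (512.5, -343.6), against the measured card middle of (512.4, -342.8).
- **Chocolate eclair:** no shift visible in the top picture.
- **Arm:** standing clear with the gripper open.

**What went wrong or disagreed**
- **Missed first grasp:** with a tip offset of 19 mm (`nose_length`), my first close on the nut tart shut above its crust without moving it. The pictures put the fingertips at about the reported TCP height, at most 6 mm below it. I went about 17 mm lower and used that for the rest of the run.
- **Camera mismatch:** the side camera reads 2–7 mm away from the top one. I averaged the two for the tarts on the board and relied on the grip poses for the tier.

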